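Close the nutrient-line strainer: seat the screen disk, screw on the union nut

TASK

Put the nutrient-line strainer back together: seat the loose red screen disk flat and fully down in the strainer's leaning mouth, post outwards, and let go of it; then set the blue hexagonal nut over it, its white marks at the yellow marks on the collar, and screw it clockwise until it is tight, fully home and its white marks stand at the collar's white marks. Let go at the end, and do not knock over or push away the bottle, the jar, the pen cup or the bowl of vials.

Things in the scene. Friction and masses are not known exactly. Their poses are not given: they have to be found in the camera images.
- strainer: Fixed grey pipe strainer on a steel base plate 200 x 85 mm. Its pipe (42 dia, 56 at the ends) runs along its x axis from x = -58 to 150 mm, centre line 50 mm above the bench. Origin on the bench below the middle of the mouth; a branch 52 dia rises from the pipe, leaning 30 degrees from vertical towards this body's -x (roughly at the robot). Place and yaw vary.
- neck: Threaded mouth of the strainer, fixed to it. Origin: centre of the rim, 124 mm above the bench; z points out of the mouth along its axis, 30 degrees from vertical; x lies in the plane of the lean, upwards and away. Neck 42 mm dia at the rim, 44 below, 51 over its coarse three-start thread: clockwise seen from outside screws down, 9 mm per 120 degrees. All angles here are anticlockwise about z from x.
- neck_seat (a point): Centre of the flat floor of the round recess in the neck's end: 4 mm below the rim. The recess is 37 mm in diameter. The seated disk's origin lies here, and its top stands 1 mm above the rim.
- neck_collar (a point): Centre of the top face of the round collar below the thread, 24 mm below the rim; 74 mm in diameter. On its edge are three white marks at 0, 120 and 240 degrees in the neck's frame (nut tight) and three yellow marks at 88, 208 and 328 degrees (nut starts).
- neck_white (a point): Point 30 mm from the neck's axis at angle 0, above a white collar mark, 15.75 mm below the rim: the lower end of a nut mark is here when the nut is tight.
- disk: Loose red screen disk, 34 mm in diameter, 5 mm thick, about 40 g, with a square post 12 x 12 mm, 20 mm tall, on the middle of its top (25 mm overall). Origin: centre of its underside; z up through the post; the post's faces are square to x and y. It starts flat on the bench, post up. Its yaw in the mouth does not matter.
- nut: Loose blue hexagonal nut, 60 mm across flats, 69 across corners, 22 high, about 90 g, lying open end down. Origin: centre of its lower, open face; z up. Flats face 0, 60, 120.. degrees about z from x. Its 5.25 mm thick top has a 26 mm hole for the disk's post. Inside at the open end are three lugs at 0, 120 and 240 degrees, with white marks over them on flats and top.
- nut_mark0 (a point): Lower end of the nut's white mark at 0 degrees: on the flat, 30 mm from the axis, at the lower face. Lowered along the neck's axis, marks at the yellow marks (within 8 degrees), the nut rests on the thread with its origin 10 to 12 mm below the rim. If set on more than 8 degrees clockwise of yellow it may stay high, on the next thread start.
- nut_mark1 (a point): The same for the mark at 120 degrees. From the yellow marks the nut turns 88 degrees clockwise, going down 0.075 mm per degree (about 1.5 mm axial play), until it clamps the disk: origin 15.75 mm below the rim within 1 mm, white marks at the collar's white ones.
- nut_mark2 (a point): The same for the mark at 240 degrees.
- bottle: Loose white bottle with a green cap, 60 mm in diameter, 150 mm high. Bystander. Origin: centre of its underside.
- pen_cup: Loose white cup, 66 mm wide at the rim, 85 mm high, with pens standing in it up to about 146 mm high and leaning little. Bystander. Origin: centre of its underside.
- jar: Loose amber jar with a white lid, 52 mm in diameter, 110 mm high, close to one side of the strainer. Bystander. Origin: centre of its underside.
- vial_bowl: Loose low white bowl with vials, 86 mm wide, about 43 mm high, close to one side of the strainer. Bystander. Origin: centre of its underside.

How it is judged (in metres and radians):
On the way, in this order (a step that is already met when the one before it is completed fails the run):
1. the disk lies fully down in the mouth, let go, before the nut is on (x of disk in the frame of neck between -0.003 and 0.003 m and y of disk in the frame of neck between -0.003 and 0.003 m and z of disk in the frame of neck between -0.0055 and -0.0025 m and angle between the z axis of disk and the z axis of neck, either way round below 0.07 rad and contact force between the fingers and disk below 0.3 N and distance between nut and neck above 0.05 m), for 0.2 s.
2. the nut is screwed home over the disk, white marks at white marks (x of disk in the frame of neck between -0.003 and 0.003 m and y of disk in the frame of neck between -0.003 and 0.003 m and z of disk in the frame of neck between -0.0055 and -0.0025 m and angle between the z axis of each of disk, nut and the z axis of neck, either way round below 0.07 rad and x of nut in the frame of neck between -0.003 and 0.003 m and y of nut in the frame of neck between -0.003 and 0.003 m and z of nut in the frame of neck between -0.0175 and -0.0147 m and distance between any of nut_mark0, nut_mark1, nut_mark2 and neck_white below 0.009 m), for 0.2 s.
At the end, for the whole second after the job is handed in: Disk: within 3 mm of the axis in x and y, 1.5 mm of seated depth, square within 4 deg. Nut: origin 14.7 to 17.5 mm below the rim, within 3 mm of the axis in x and y, square within 4 deg, a white mark within 9 mm of site neck_white. Both released and at rest (all of step 2 and contact force between the fingers and disk below 0.3 N and contact force between the fingers and nut below 0.3 N and linear speed of each of disk, nut below 0.02 m/s); the robot touches nothing.
It fails at once if the jar is shifted more than 25 mm or tipped over (distance of jar from where it was at the start of the episode above 0.025 m or angle between jar's own z axis and vertical above 0.35 rad).
It fails at once if the bottle is shifted more than 25 mm or tipped over (distance of bottle from where it was at the start of the episode above 0.025 m or angle between bottle's own z axis and vertical above 0.35 rad).
It fails at once if the pen cup is shifted more than 25 mm or tipped over (distance of pen_cup from where it was at the start of the episode above 0.025 m or angle between pen_cup's own z axis and vertical above 0.35 rad).
It fails at once if the bowl of vials is shifted more than 25 mm or tipped over (distance of vial_bowl from where it was at the start of the episode above 0.025 m or angle between vial_bowl's own z axis and vertical above 0.35 rad).
It also fails if it takes over 69 s, if anything falls off the work surface, if the arm or the gripper's body presses on something with over 40 N, if the wrist force passes 120 N, or if a joint passes its speed limit or range.

ROBOT

A 6-joint arm with a two-finger parallel gripper is mounted at the origin on the work surface. World frame = base frame: x ahead of the robot, y to its left, z up, the work surface at z = 0. Lengths are in m, angles in degrees, forces in N, time in s.
With the tool pointing down it reaches from about 0.25 to 0.725 m from the base axis. Payload 9.7 kg.
Tool frame: the origin (TCP) lies midway between the tips of the shut fingers; the grasp point (between the pads) lies 19 mm behind it; z points along the fingers, y is the direction in which the jaws open and shut (so a half turn about z gives the same grasp; the last joint's range is limited). The gripper opens to 85 mm and grips with 20 to 120 N. Pads are 22 mm wide; open, the fingers measure 114 mm over their backs; the gripper's body (76 mm by 85 mm) begins 54 mm behind the grasp point. The pads swing forward as they close: fully open they stand 13 mm farther back than shut.
Start: joints at [75.057, 4.979, 10.078, 95.1, 0, 90], TCP at [0.142, 0.531, 0.231] pointing down, gripper open.
Joint ranges: [-179.16, 179.16], [-48.56, 103.87], [-65.8, 70.77], [-126.05, 130.52], [-82.76, 87.17], [-180, 180]. Speed limits (degrees/s): [127.2, 127.2, 147.25, 180, 180, 180].

INTERFACE

Orientations are given as [roll, pitch, yaw] about the fixed x, y, z axes, in that order (R = Rz(yaw) Ry(pitch) Rx(roll)).
In Python, from workcell import get_obs, camera, get_calibration, job_done gives the robot as it stands.
- The arm moves only by the tool play_rows, never from a script. Its argument "commands" is text: rows parted by semicolons, each of 5 numbers parted by spaces: the opening, from 0 (shut) to 1 (fully open), then the shift along the world's x, y, z in mm, then the turn about the world's z in degrees. A call has 1 to 10 rows; each row is the pose to reach, as a shift and turn from the pose commanded when the call began; what a row does not reach only later rows make up. A row lasts 1/12 s, in which the tool goes at most 41.7 mm and 7.16 degrees, less where a joint would pass 70% of its speed; a pose out of reach is approached as far as the arm can. A call with a gripper value outside its range is refused whole. The fingers move at their own pace and stop on an object; "force" is the grip in N (left out, the last holds). Time passes only in rows, so rows that repeat a pose let the fingers close. It gives the time, the measured TCP pose, the force and the opening at its end, in the units of the state.
- get_obs(): the state, without advancing time (a new reading comes with each control period).
- camera(name): name is "side" or "top" or "wrist"; returns the picture (420x560x3 uint8, red, green, blue); there is no depth.
- get_calibration(name): a dict with "fx", "fy", "cx", "cy" (pixels), "eye" and "attitude" of the camera in the world; the wrist camera has in their place "mount" (4x4, takes a point from camera to tool coordinates, whose origin is the TCP and whose axes are the flange's). Camera axes: x right, y down, z forward; pixel columns grow to the right and rows downward; lengths in m; the calibration is good to about 2 mm. A picture is of the moment at which its call begins: read the wrist's pose just before it. get_calibration takes no time and is no camera call.
- job_done(): hands the job in, once; it reports no verdict.
The state is a dict: "time": time; "q": joint angles; "qd": joint speeds; "joint_efforts": joint torques, N m; "ee_pos": TCP position; "tcp_rot": TCP orientation; "wrist_force": force on the tool from outside, world axes, zero at the start; "torque": the same for the moment, N m; "opening": finger opening in m.
Only numpy, scipy, OpenCV 4.12 (cv2) and the standard library are available. Lean on these libraries where they do the work, as an engineer would, in place of code of your own. Each camera call takes 0.05 s, during which the arm holds its last target.

## Working session

There is one attempt and no reset: what is moved stays moved. The work goes in short steps, Python scripts to look and compute and a tool call to move; the robot and the scene stay as the last step left them, time stands still between calls to the robot, and variables do not carry over. Pictures are saved under pics/ and viewed, and the job is handed in when it is done.

Besides the shell and the picture viewer there is one more tool, called after "Emit:" as a command line: name --argument value ..., lists and objects as JSON in quotes. play_rows: Moves the arm, as the interface text tells. Its arguments: {"type":"object","properties":{"commands":{"type":"string"},"force":{"type":"number"}},"required":["commands"]}

```bash
ls; mkdir -p pics; python3 - <<'E'
from workcell import *
import cv2
o=get_obs();print(o)
for n in ["side","top","wrist"]:
    print(n,get_calibration(n))
    cv2.imwrite(f"pics/{n}0.png",camera(n)[:,:,::-1])
E
```

```text
pics
{'time': 0.0, 'q': array([ 7.50595122e+01,  5.00969344e+00,  1.00342953e+01,  9.50988674e+01,
       -2.51415882e-04,  9.00007740e+01]), 'qd': array([ 0.04818911, -0.04064161,  0.04031243,  0.02644046,  0.03544243,
       -0.05124102]), 'joint_efforts': array([-6.74991497e-04, -5.20385563e+01,  4.64802468e+01,  1.65107567e-02,
        6.64151401e-08,  2.14134894e-05]), 'ee_pos': array([0.14174129, 0.53118719, 0.23059514]), 'tcp_rot': array([-1.79925734e+02,  2.52418912e-04,  1.65058739e+02]), 'wrist_force': array([ 0.50146672, -0.3958985 , -1.2652624 ]), 'torque': array([0.01834627, 0.01388448, 0.00243279]), 'opening': 0.08555125667312383}
side {'fx': 392.7743257895681, 'fy': 392.7743257895681, 'cx': 281.71584682048456, 'cy': 208.74368845313265, 'eye': array([0.38741834, 0.60444387, 0.55383936]), 'attitude': array([-124.97172758,   -0.36033202, -167.24075432])}
top {'fx': 453.94230132946865, 'fy': 453.94230132946865, 'cx': 288.35917477194903, 'cy': 211.31681060016933, 'eye': array([0.47767688, 0.00985517, 1.21419157]), 'attitude': array([-176.76292899,   -0.65542997,  -91.2593344 ])}
wrist {'fx': 312.15325941676804, 'fy': 312.15325941676804, 'cx': 275.8041961565898, 'cy': 206.6830959058283, 'mount': array([[-3.55755405e-04, -9.59237742e-01, -2.82600118e-01,
         7.14902031e-02],
       [ 9.99999594e-01, -5.75370019e-04,  6.94130556e-04,
         2.97128120e-05],
       [-8.28435863e-04, -2.82599757e-01,  9.59237557e-01,
        -1.42627712e-01],
       [ 0.00000000e+00,  0.00000000e+00,  0.00000000e+00,
         1.00000000e+00]])}
```

View pics/side0.png

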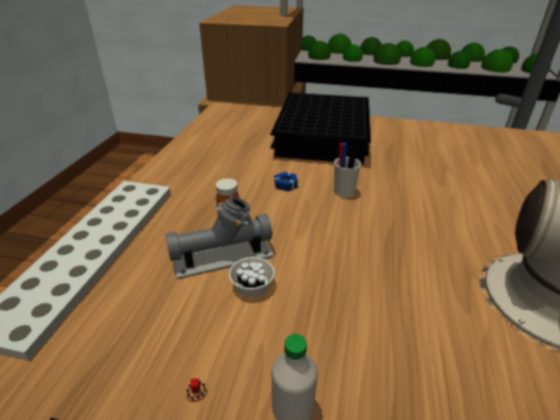

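View pics/top0.png

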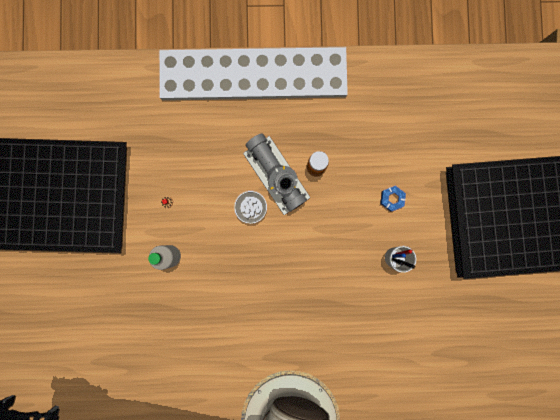

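View pics/wrist0.png

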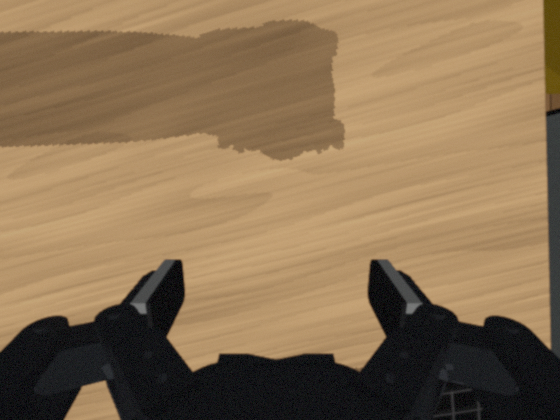

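```bash
cat > h.py <<'E'
import numpy as np, cv2, time
from scipy.spatial.transform import Rotation as Rn
from workcell import get_obs,camera,get_calibration
def rot(a): return Rn.from_euler('xyz',a,degrees=True).as_matrix()
def cam(name,obs=None):
    c=get_calibration(name); K=np.array([[c['fx'],0,c['cx']],[0,c['fy'],c['cy']],[0,0,1]])
    if name=='wrist':
        o=obs or get_obs(); T=np.eye(4);T[:3,:3]=rot(o['tcp_rot']);T[:3,3]=o['ee_pos']
        M=T@c['mount']; return K,M[:3,:3],M[:3,3]
    return K,rot(c['attitude']),np.array(c['eye'])
def ray(C,px):
    K,R,e=C; d=R@np.linalg.solve(K,[px[0],px[1],1.]); return e,d/np.linalg.norm(d)
def onz(C,px,z):
    e,d=ray(C,px); return e+d*(z-e[2])/d[2]
def tri(Cs,ps):
    A=np.zeros((3,3));b=np.zeros(3);L=[]
    for C,p in zip(Cs,ps):
        e,d=ray(C,p);P=np.eye(3)-np.outer(d,d);A+=P;b+=P@e;L.append((e,d))
    x=np.linalg.solve(A,b); return x,[np.linalg.norm(np.cross(x-e,d))*1000 for e,d in L]
def proj(C,X):
    K,R,e=C; p=K@(R.T@(np.asarray(X,float)-e)); return p[:2]/p[2]
def snap(name,fn):
    o=get_obs(); im=camera(name)[:,:,::-1].copy(); cv2.imwrite('pics/'+fn+'.png',im)
    return im,cam(name,o),o
def mask(im,col):
    h=cv2.cvtColor(im,cv2.COLOR_BGR2HSV);H,S,V=[h[...,i].astype(int) for i in range(3)]
    if col=='red': return (((H<8)|(H>172))&(S>170)&(V>60)).astype(np.uint8)
    if col=='blue': return ((H>98)&(H<125)&(S>120)&(V>50)).astype(np.uint8)
    if col=='yellow': return ((H>20)&(H<35)&(S>140)&(V>120)).astype(np.uint8)
    if col=='green': return ((H>50)&(H<80)&(S>120)&(V>50)).astype(np.uint8)
def blobs(m,mn=5):
    n,l,s,c=cv2.connectedComponentsWithStats(m)
    return sorted([(int(s[i,4]),c[i].round(1).tolist(),s[i,:4].tolist()) for i in range(1,n) if s[i,4]>=mn],reverse=True)
def crop(fn,box,k,out):
    im=cv2.imread('pics/'+fn+'.png');x,y,w,h=box
    cv2.imwrite('pics/'+out+'.png',cv2.resize(im[y:y+h,x:x+w],None,fx=k,fy=k,interpolation=cv2.INTER_CUBIC))
E
python3 - <<'E'
from h import *
t=cv2.imread('pics/top0.png');s=cv2.imread('pics/side0.png')
T,S=cam('top'),cam('side')
for c in ['red','blue','yellow','green']:
    print(c,blobs(mask(t,c))[:5],blobs(mask(s,c))[:5])
print('disk',onz(T,(167,202),.01),'nut',onz(T,(393,198),.02),'mouth',onz(T,(286,183),.124))
print('bowl',onz(T,(250,207),.04),'jar',onz(T,(318,160),.11),'cup',onz(T,(403,257),.085),'bottle',onz(T,(154,258),.15))
print(onz(T,(259,138),.05), onz(T,(298,205),.05))
crop('top0',(225,120,110,105),7,'tz');crop('side0',(150,160,140,140),5,'sz')
E
```

```text
red [(28, [406.7, 251.4], [400, 250, 12, 4]), (26, [164.5, 201.0], [162, 199, 6, 5])] [(116, [194.6, 385.2], [190, 379, 10, 14]), (30, [340.4, 148.8], [339, 142, 3, 16])]
blue [(302, [392.6, 198.1], [381, 186, 24, 25]), (30, [399.8, 255.2], [393, 254, 13, 4])] [(177, [285.4, 179.0], [276, 173, 21, 13]), (53, [344.0, 153.8], [343, 142, 4, 25])]
yellow [(7, [283.4, 167.3], [283, 166, 2, 4]), (6, [271.5, 187.5], [270, 187, 4, 2])] []
green [(111, [154.2, 258.1], [148, 253, 13, 11])] [(910, [487.5, 56.3], [451, 43, 67, 29]), (755, [336.5, 46.8], [304, 34, 59, 27]), (698, [408.4, 51.3], [365, 38, 71, 28]), (410, [295.3, 345.8], [285, 334, 21, 25]), (19, [533.4, 56.2], [531, 54, 6, 6])]
disk [0.57707716 0.31584747 0.01      ] nut [ 0.5742883  -0.28294721  0.02      ] mouth [6.07620996e-01 2.20633794e-04 1.24000000e-01]
bowl [0.55709385 0.09404817 0.04      ] jar [ 0.66439052 -0.07964585  0.11      ] cup [ 0.42150641 -0.28676747  0.085     ] bottle [0.43548595 0.3113294  0.15      ]
[0.7350339 0.0669585 0.05     ] [ 0.55895372 -0.0300524   0.05      ]
```

View pics/tz.png

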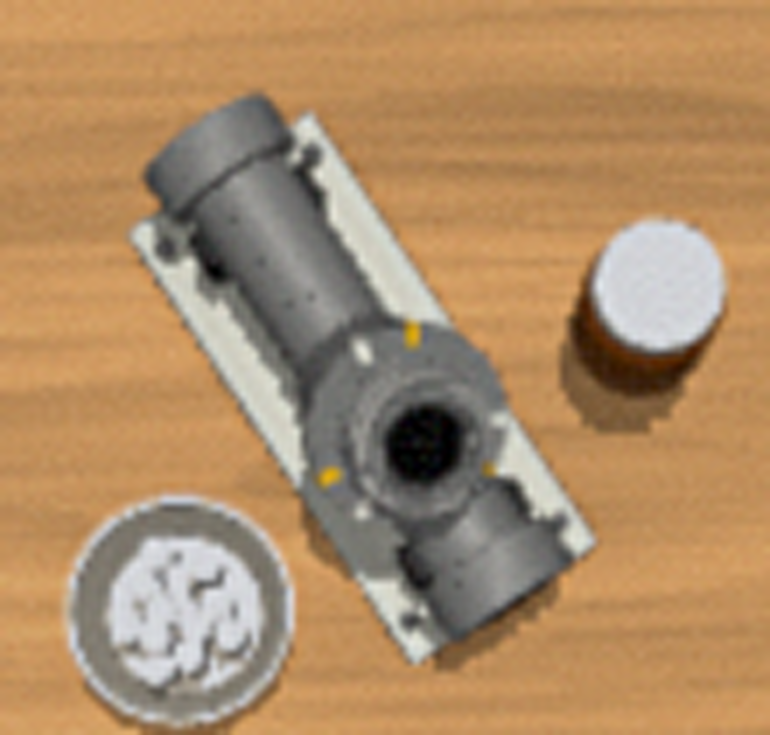

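View pics/sz.png

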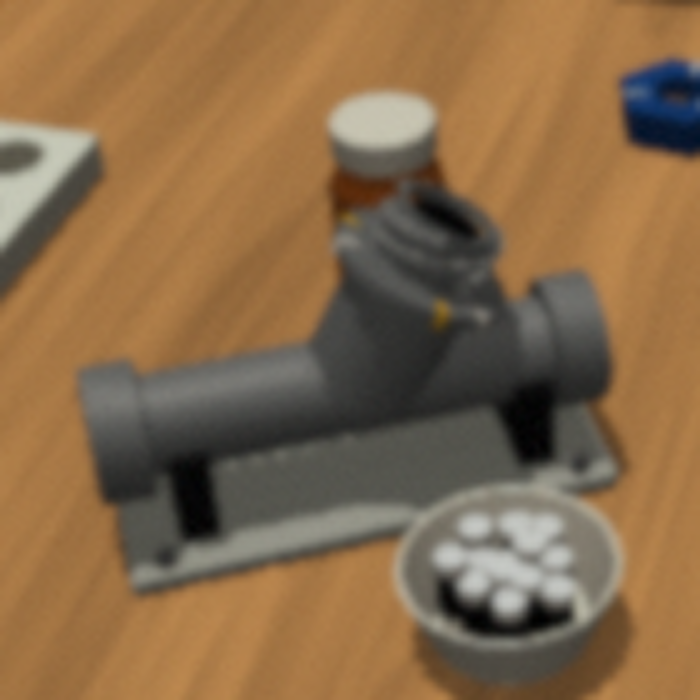

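Emit:
play_rows --commands "1 40 -19.6 0 0;1 80 -39.2 0 0;1 116 -57 0 0;1 152 -74 0 0;1 188 -92 0 0;1 224 -110 0 0;1 260 -127 0 0;1 296 -145 0 0;1 332 -163 0 0;1 368 -180 0 0" --force 20

```text
time: 0.98
ee_pos: [0.5114, 0.35, 0.2311]
tcp_rot: [-180.0, -0.0, 165.0]
wrist_force: [0.7, 0.2, 0.2]
opening: 0.0852
```

Emit:
play_rows --commands "1 36 -18 -15 0;1 67 -33 -50 0;1 67 -33 -75 0;1 67 -33 -75 0;1 67 -33 -75 0"

```text
time: 1.4
ee_pos: [0.5758, 0.3177, 0.1546]
tcp_rot: [-179.8, -0.2, 165.0]
wrist_force: [-0.4, -0.1, 0.0]
opening: 0.0852
```

```bash
python3 - <<'E'
from h import *
im,C,o=snap('wrist','w1');print(o['time'],o['ee_pos'],o['tcp_rot'],o['wrist_force'])
print(blobs(mask(im,'red')))
E
```

```text
1.4 [0.57583119 0.31766486 0.15455447] [-179.82883498   -0.1965108   165.00970618] [-0.38165432 -0.11275201  0.00271095]
[(116, [278.8, 197.7], [271, 190, 15, 19])]
```

View pics/w1.png

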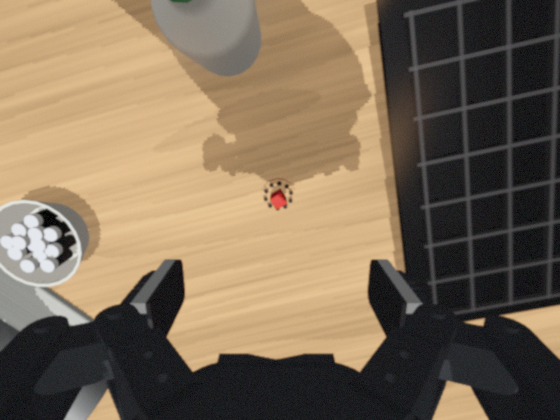

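```bash
python3 - <<'E'
from h import *
crop('w1',(250,170,60,55),12,'w1z')
im=cv2.imread('pics/w1.png');o=None
C=cam('wrist')
for z in(.0,.005,.025): print(z,onz(C,(278.8,197.7),z), onz(C,(278.5,196),z))
E
```

```text
0.0 [0.58413876 0.31976683 0.        ] [0.58237859 0.31992439 0.        ]
0.005 [0.58285548 0.32005566 0.005     ] [0.58112468 0.32021059 0.005     ]
0.025 [0.5777224  0.32121098 0.025     ] [0.57610903 0.3213554  0.025     ]
```

View pics/w1z.png

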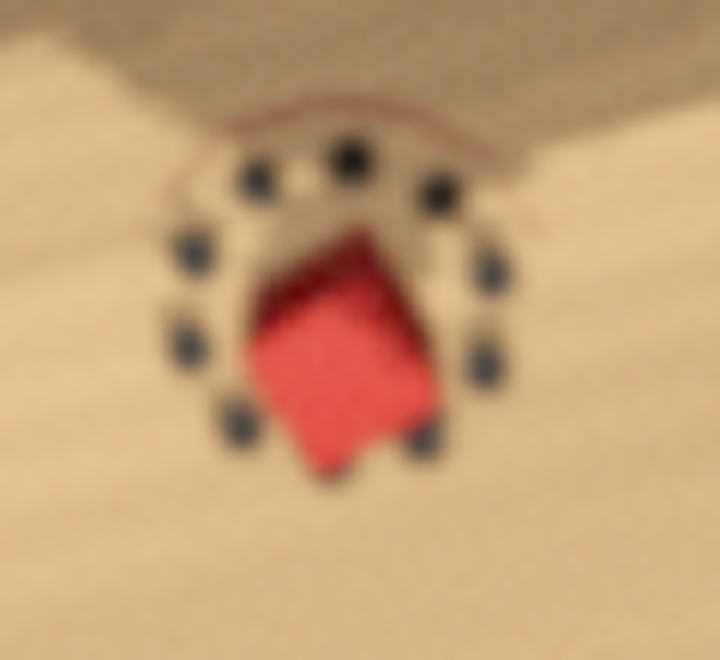

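```bash
python3 - <<'E'
from h import *
C=cam('wrist')
q=np.array([(245,355),(330,475),(440,392),(358,278)])/12+[250-.46,170-.46]
# top-face: bottom edges
P=np.array([onz(C,p,.025) for p in q]);print((P*1000).round(1), np.linalg.norm(np.diff(P,axis=0),axis=1)*1000)
for a,b in((0,1),(1,2)):
    d=P[b]-P[a];print(np.degrees(np.arctan2(d[1],d[0])))
print(P.mean(0))
t=cv2.imread('pics/top0.png')
T=cam('top');S=cam('side')
print('tri top/wrist post top', tri([T,C],[(164.5,201),q.mean(0)]))
# side mask
s=cv2.imread('pics/side0.png');ys,xs=np.nonzero(mask(s,'red')[370:400,180:210]);print(ys.min()+370,ys.max()+370)
crop('side0',(175,365,40,45),12,'sd')
E
```

```text
[[576.9 313.1  25. ]
 [587.8 316.9  25. ]
 [583.6 326.7  25. ]
 [573.3 322.9  25. ]] [11.50484219 10.65740132 10.91225161]
19.224644161536695
113.31135863707964
[0.58041535 0.31988189 0.025     ]
tri top/wrist post top (array([0.57961565, 0.31933009, 0.02419812]), [np.float64(1.0842103118078812), np.float64(1.0842103118080086)])
379 392
```

View pics/sd.png

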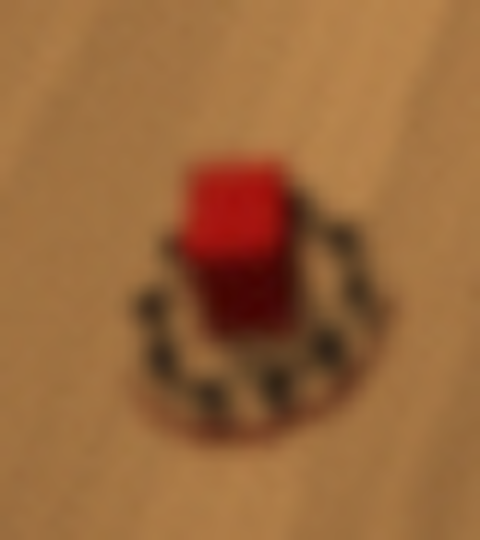

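```bash
python3 - <<'E'
from h import *
print(get_obs()['q'].round(1))
E
```

```text
[28.9 19.4 18.7 89.4  0.  43.9]
```

Emit:
play_rows --commands "1 3 1.5 -10 7;1 3 1.5 -30 14;1 3 1.5 -60 21;1 3 1.5 -60 28;1 3 1.5 -60 36;1 3 1.5 -60 36;1 3 1.5 -60 36"

```text
time: 2.03
ee_pos: [0.58, 0.3213, 0.0992]
tcp_rot: [180.0, 0.2, -159.0]
wrist_force: [-0.2, 0.8, 0.2]
opening: 0.0854
```

```bash
python3 - <<'E'
from h import *
im,C,o=snap('wrist','w2');print(o['time'],o['ee_pos'],o['tcp_rot'],o['wrist_force'])
print(blobs(mask(im,'red')))
x,y=blobs(mask(im,'red'))[0][1]
crop('w2',(int(x)-40,int(y)-35,80,70),9,'w2z');print(int(x)-40,int(y)-35)
E
```

```text
2.0333 [0.5799577  0.32127335 0.09919346] [ 179.96714454    0.20470685 -159.00510142] [-0.23032423  0.84681843  0.21650545]
[(306, [272.9, 210.4], [264, 200, 17, 22])]
232 175
```

View pics/w2z.png

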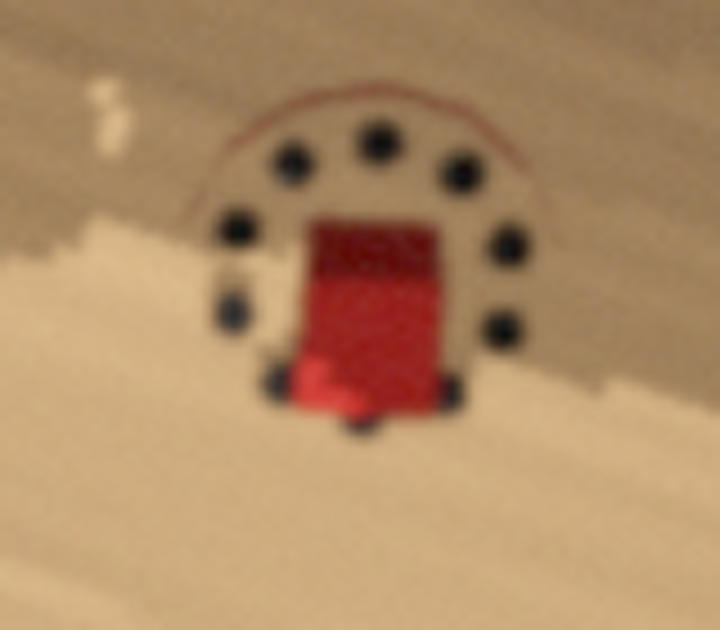

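```bash
python3 - <<'E'
from h import *
C=cam('wrist')
p=(272.5,212.8)
P=onz(C,p,.025);o=get_obs();print(P,P-o['ee_pos'], rot(o['tcp_rot']).T@(P-o['ee_pos']))
# second view: first wrist position
o1=dict(ee_pos=np.array([0.57583119,0.31766486,0.15455447]),tcp_rot=np.array([-179.82883498,-0.1965108,165.00970618]))
print(tri([C,cam('wrist',o1),cam('top')],[p,(278.2,200.8),(164.5,201)]))
E
```

```text
[0.57830582 0.31779613 0.025     ] [-0.0017188  -0.00328449 -0.07385322] [ 0.00302076 -0.00249154  0.07384245]
(array([0.57870654, 0.31835633, 0.02468173]), [np.float64(0.5918641355251724), np.float64(0.43665402528867625), np.float64(0.27468087614816866)])
```

Emit:
play_rows --commands "1 -1.5 -1.5 -30 0;1 -1.5 -1.5 -60 0;1 -1.5 -1.5 -80 0;1 -1.5 -1.5 -83 0;0 -1.5 -1.5 -83 0;0 -1.5 -1.5 -83 0;0 -1.5 -1.5 -83 0;0 -1.5 -1.5 -83 0;0 -1.5 -1.5 -83 0;0 -1.5 -1.5 -83 0" --force 20

```text
time: 2.92
ee_pos: [0.5787, 0.3186, 0.0142]
tcp_rot: [180.0, 0.1, -159.0]
wrist_force: [1.3, -2.1, 0.3]
opening: 0.0119
```

Emit:
play_rows --commands "0 0 0 0 0;0 0 0 0 0;0 0 0 20 0;0 0 0 60 0;0 0 0 100 0;0 0 0 137 0;0 -20 -30 167 0;0 -30 -50 167 0;0 -30 -50 167 0"

```text
time: 3.67
ee_pos: [0.5477, 0.266, 0.1836]
tcp_rot: [-180.0, 0.2, -159.0]
wrist_force: [-0.4, 0.3, -0.9]
opening: 0.0113
```

```bash
python3 - <<'E'
from h import *
im,C,o=snap('wrist','w3');print(o['time'],o['ee_pos'],o['tcp_rot'],o['opening'])
snap('side','s3')
E
```

```text
3.6667 [0.54770997 0.26597739 0.18359928] [-1.79972640e+02  1.79893278e-01 -1.59019501e+02] 0.011291397492305634
```

View pics/w3.png

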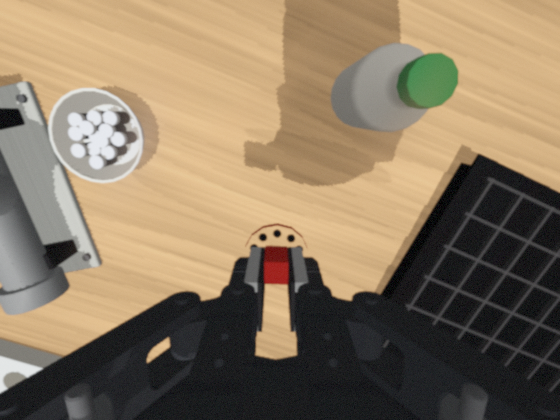

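Emit:
play_rows --commands "0 14 -39 20 2;0 28 -78 40 4;0 40 -117 60 6;0 52 -156 70 8;0 65 -195 70 8;0 80 -230 70 8;0 86 -253 70 8;0 86 -253 70 8;0 86 -253 70 8;0 86 -253 70 8"

```text
time: 4.6
ee_pos: [0.6345, 0.0159, 0.2491]
tcp_rot: [179.9, -0.1, -150.9]
wrist_force: [0.5, 0.4, -0.8]
opening: 0.0114
```

```bash
python3 - <<'E'
from h import *
im,C,o=snap('wrist','w4');print(o['time'],o['ee_pos'].tolist(),o['tcp_rot'].tolist(),o['opening'],np.abs(o['qd']).max())
print(blobs(mask(im,'yellow')))
E
```

```text
4.6 [0.6344801389463567, 0.015929031114164018, 0.2490817912122543] [179.9362573342552, -0.07849277261298888, -150.94751943087107] 0.011445679025722372 1.4200193080221348
[(33, [312.1, 171.5], [308, 170, 9, 4]), (26, [257.9, 202.8], [256, 199, 5, 8]), (12, [257.5, 142.7], [256, 141, 4, 4])]
```

View pics/w4.png

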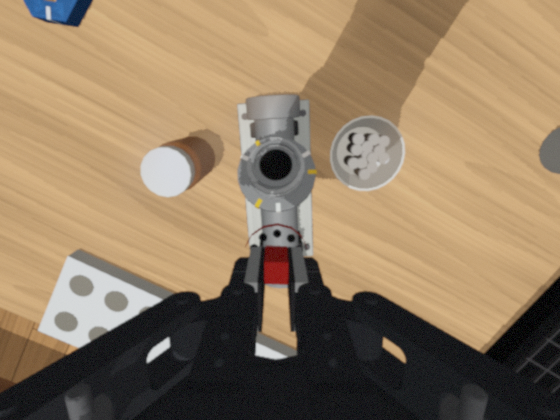

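Emit:
play_rows --commands "0 0 20 -20 0;0 0 35 -50 0;0 0 35 -50 0;0 0 35 -50 0"

```text
time: 4.98
ee_pos: [0.6331, 0.0522, 0.1988]
tcp_rot: [179.9, -0.2, -150.8]
wrist_force: [-0.2, 0.0, 0.6]
opening: 0.0114
```

```bash
python3 - <<'E'
from h import *
im,C,o=snap('wrist','w5');print(o['time'],o['ee_pos'].tolist(),o['tcp_rot'].tolist(),o['opening'],np.abs(o['qd']).max())
print(blobs(mask(im,'yellow')))
crop('w4',(215,95,125,115),6,'w4z')
x=int(blobs(mask(im,'yellow'))[0][1][0]);
E
```

```text
4.9833 [0.6331317414543454, 0.05223353896927276, 0.19876479653708887] [179.92000250335167, -0.17828307686768988, -150.76523752637831] 0.011419276486779774 3.9747740475176325
[(43, [277.0, 161.8], [272, 160, 10, 5]), (43, [209.6, 200.2], [206, 196, 8, 10])]
```

View pics/w5.png

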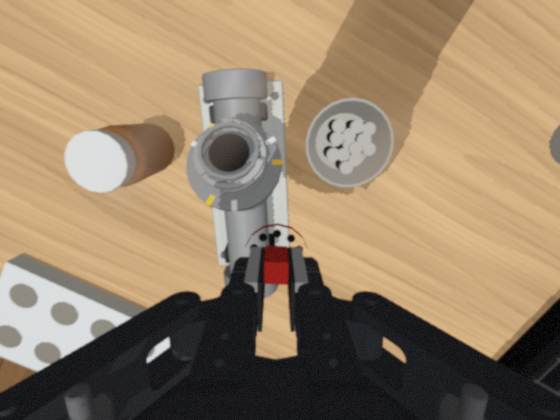

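View pics/w4z.png

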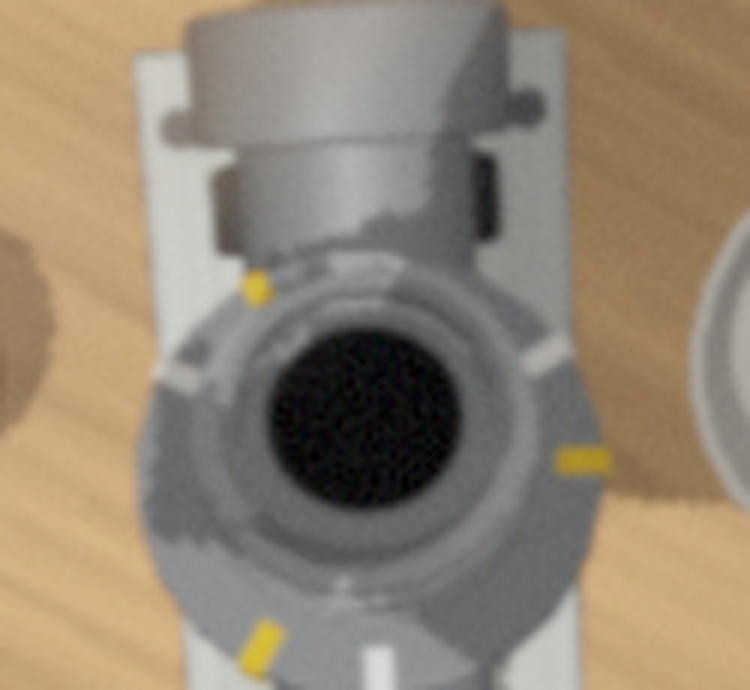

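```bash
python3 - <<'E'
from h import *
crop('w5',(170,95,130,120),6,'w5z')
crop('top0',(260,155,50,45),14,'tzz')
E
```

```text
(no output)
```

View pics/w5z.png

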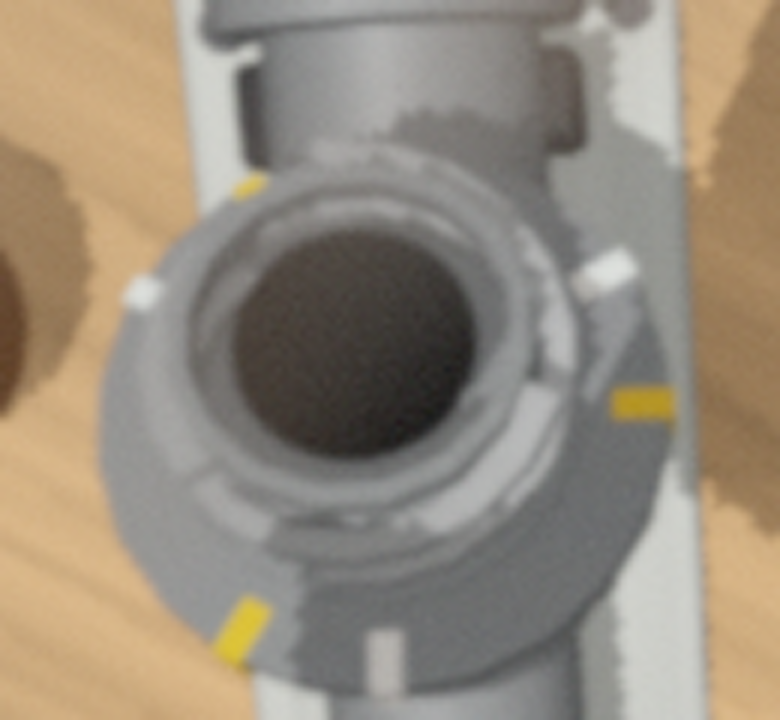

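View pics/tzz.png

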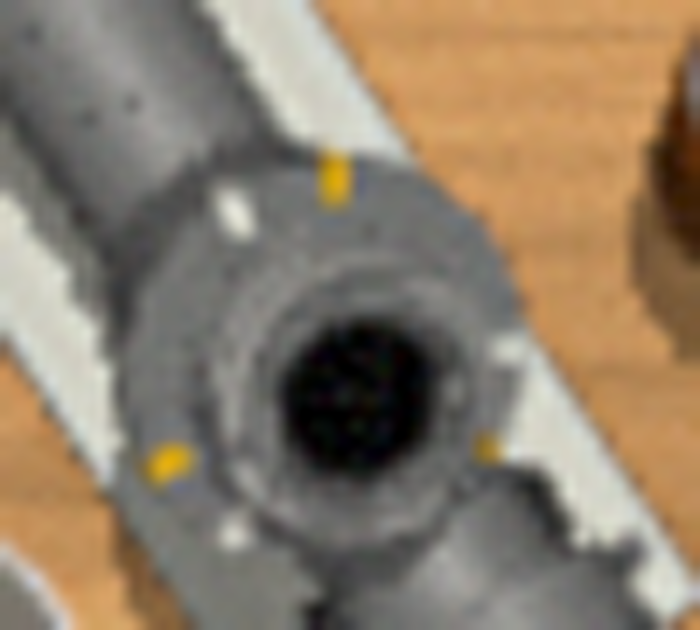

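```bash
cat > neck.py <<'E'
from h import *
o4=dict(ee_pos=np.array([0.6344801389463567, 0.015929031114164018, 0.2490817912122543]),tcp_rot=np.array([179.9362573342552, -0.07849277261298888, -150.94751943087107]))
o5=dict(ee_pos=np.array([0.6331317414543454, 0.05223353896927276, 0.19876479653708887]),tcp_rot=np.array([179.92000250335167, -0.17828307686768988, -150.76523752637831]))
C4,C5,CT=cam('wrist',o4),cam('wrist',o5),cam('top')
f4=lambda p:np.array(p)/6-.42+[215,95]
f5=lambda p:np.array(p)/6-.42+[170,95]
ft=lambda p:np.array(p)/14-.46+[260,155]
m={0:((378,668),(385,663),(236,213)),120:((547,355),(608,272),(236,530)),88:((583,460),(643,403),(169,464)),328:((263,650),(243,631),(336,181)),240:((181,377),None,(510,347)),208:((257,288),None,None)}
E
python3 - <<'E'
from neck import *
P={}
for a,(p,q,t) in m.items():
    if q: P[a],r=tri([C4,C5],[f4(p),f5(q)]);print(a,(P[a]*1000).round(1),np.round(r,1), 'w/top',(tri([C4,C5,CT],[f4(p),f5(q),ft(t)])[0]*1000).round(1),np.round(tri([C4,C5,CT],[f4(p),f5(q),ft(t)])[1],1))
# rims/hole: recess hole centre, black hole in w4 z: center (365,418); w5: recess
E
```

```text
0 [640.4  21.1 122.2] [0.5 0.5] w/top [641.3  21.9 118.5] [0.7 0.9 1. ]
120 [588.8  23.1  95.3] [0.2 0.2] w/top [589.1  23.8  89.1] [0.3 0.6 0.6]
88 [599.5  34.3 107.9] [0.2 0.2] w/top [599.9  35.3 101.6] [0.1 0.7 0.6]
328 [645.9   4.4 121.8] [0. 0.] w/top [645.9   4.7 121.4] [0.3 0.3 0.6]
```

```bash
python3 - <<'E'
from neck import *
from scipy.optimize import least_squares
def pts(x,y,yaw,r,a):
    u=np.array([np.cos(yaw),np.sin(yaw),0]);z=np.array([0,0,1.]);v=np.cross(z,u)
    n=.866*z-.5*u;xn=.866*u+.5*z
    c=np.array([x,y,.124])-.024*n
    a=np.radians(a);return c+r*(np.cos(a)*xn+np.sin(a)*v)
def sol(sets,rfix=None):
    def f(p):
        e=[]
        for C,F,i in sets:
            for a,t in m.items():
                if t[i]: e+=list(proj(C,pts(p[0],p[1],p[2],p[3],a))-F(t[i]))
        return e
    s=least_squares(f,[.607,0,.5,.034]);return s.x*[1000,1000,57.3,1000],np.sqrt(np.mean(s.fun**2))
print(sol([(C4,f4,0)]));print(sol([(C5,f5,1)]));print(sol([(CT,ft,2)]));print(sol([(C4,f4,0),(C5,f5,1)]));print(sol([(C4,f4,0),(C5,f5,1),(CT,ft,2)]))
E
```

```text
(array([ 6.06352040e+02, -2.72704119e-01,  3.23055664e+01,  3.34579888e+01]), np.float64(0.4946770463080799))
(array([ 6.06710654e+02, -4.42771443e-01,  3.21390101e+01,  3.36136434e+01]), np.float64(0.2961404840364137))
(array([606.14768106,   0.75637871,  32.45835573,  33.50194071]), np.float64(0.07807014318678042))
(array([ 6.06524247e+02, -3.21917295e-01,  3.21334717e+01,  3.35228765e+01]), np.float64(0.4681032709915816))
(array([ 6.06503734e+02, -2.60374574e-01,  3.21510404e+01,  3.35173253e+01]), np.float64(0.4342299863802892))
```

Emit:
play_rows --commands "0 -14 -25 0 3;0 -27 -50 0 3;0 -27 -50 -25 3;0 -27 -50 -40 3;0 -27 -50 -45 3;0 -27 -50 -45 3"

```text
time: 5.53
ee_pos: [0.6073, 0.0002, 0.1558]
tcp_rot: [-180.0, 0.0, -148.0]
wrist_force: [-0.0, 1.1, 0.2]
opening: 0.0111
```

```bash
python3 - <<'E'
from h import *
print(get_obs()['ee_pos'],get_obs()['wrist_force'])
snap('side','s6');crop('side6' if 0 else 's6',(150,130,150,130),5,'s6z')
print(get_obs()['ee_pos'],get_obs()['tcp_rot'])
E
```

```text
[6.07290297e-01 1.65065021e-04 1.55754572e-01] [-0.0169326   1.05208277  0.18344429]
[6.07670261e-01 3.51378621e-04 1.56611447e-01] [-1.79962528e+02  5.43139086e-02 -1.47938254e+02]
```

View pics/s6z.png

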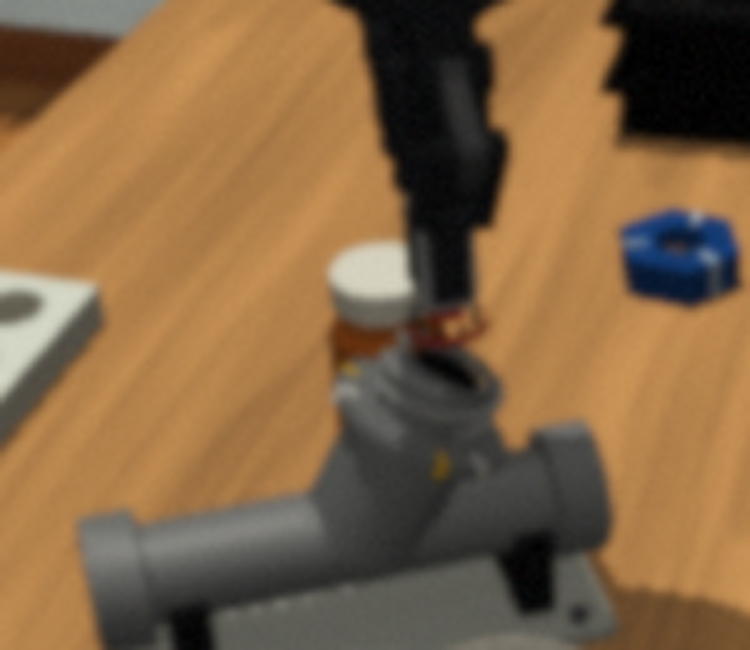

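Emit:
play_rows --commands "0 0 0 -5 0;0 -0.5 -0.3 -8 0;0 -2.5 -1.5 -11 0;0 -5 -3 -14 0;0 -7 -4.3 -17 0;0 -9 -5.5 -19.5 0;0 -9 -5.5 -20.5 0;0 -9 -5.5 -20.5 0" --force 20

```text
time: 6.25
ee_pos: [0.5979, -0.0053, 0.1356]
tcp_rot: [-180.0, 0.0, -148.0]
wrist_force: [-3.9, -1.3, 5.3]
opening: 0.011
```

```bash
python3 - <<'E'
from h import *
im,C,o=snap('side','s7');crop('s7',(190,160,90,80),8,'s7z')
print(o['ee_pos'],o['wrist_force'])
snap('wrist','w7');crop('w7',(200,150,160,120),5,'w7z')
E
```

```text
[ 0.59789107 -0.00532396  0.13555931] [-3.85947477 -1.26988015  5.34042782]
```

View pics/s7z.png

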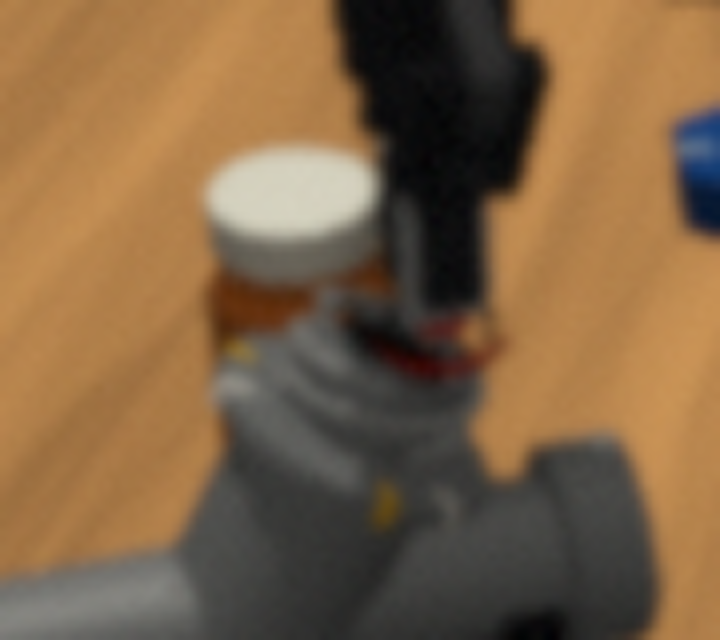

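View pics/w7z.png

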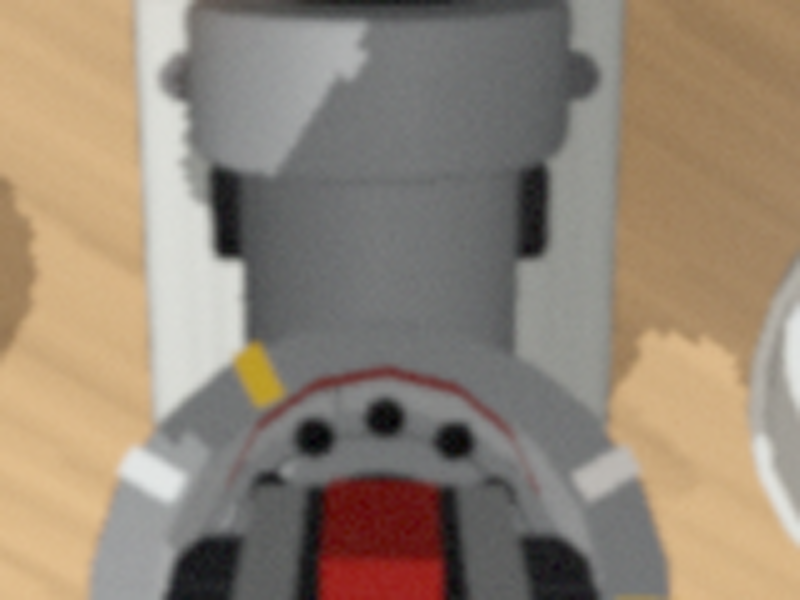

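Emit:
play_rows --commands "0 0 0 10 0;0 0 0 20 0;0 6 4 20 0;0 11 7 20 0;0 11 7 20 0;0 11 7 20 0"

```text
time: 6.85
ee_pos: [0.6095, 0.0022, 0.1541]
tcp_rot: [180.0, -0.0, -147.9]
wrist_force: [-0.0, 0.7, 0.3]
opening: 0.0113
```

```bash
python3 - <<'E'
from h import *
im,C,o=snap('side','s8');crop('s8',(190,160,90,80),8,'s8z')
print(o['ee_pos'],o['wrist_force'])
E
```

```text
[0.60952458 0.00222092 0.1540611 ] [-0.02424129  0.6807751   0.30480871]
```

View pics/s8z.png

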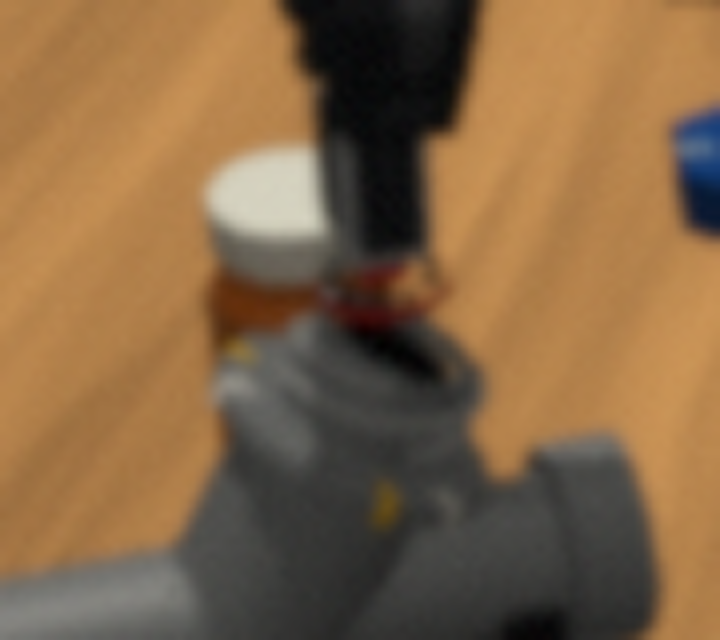

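Emit:
play_rows --commands "0 0 0 -5 0;0 0 0 -7 0;0 -0.5 -0.3 -8.5 0;0 -1.5 -1 -10 0;0 -3 -1.9 -11.5 0;0 -3 -1.9 -12 0"

```text
time: 7.4
ee_pos: [0.6066, -0.0002, 0.1439]
tcp_rot: [-179.9, 0.1, -148.0]
wrist_force: [-1.2, -0.4, 10.1]
opening: 0.0112
```

```bash
python3 - <<'E'
from h import *
im,C,o=snap('side','s9');crop('s9',(190,160,90,80),8,'s9z')
print(o['ee_pos'],o['wrist_force'])
E
```

```text
[ 6.06602866e-01 -2.42670108e-04  1.43941222e-01] [-1.23319932 -0.41688361 10.07111166]
```

View pics/s9z.png

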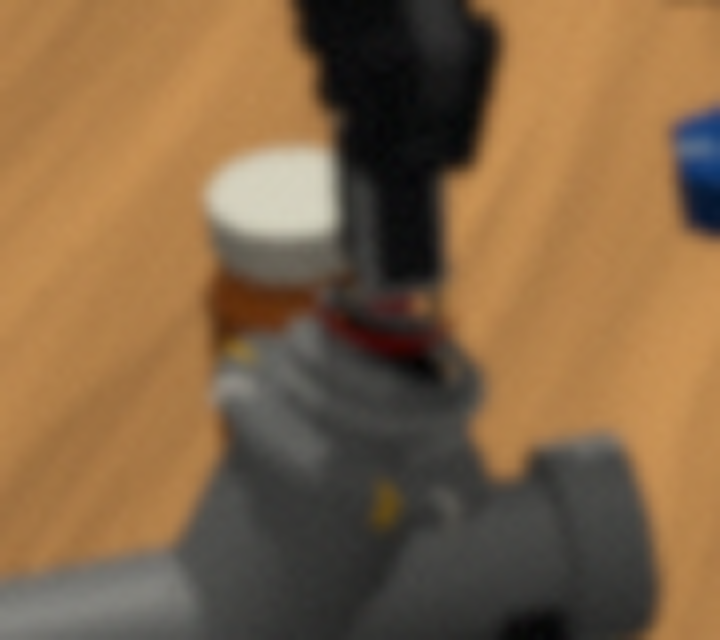

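Emit:
play_rows --commands "0 -1.1 -0.7 -1.7 0;0 -2.2 -1.4 -3.3 0;0 -3.1 -2 -5 0;0 -3.9 -2.5 -6.5 0;0 -3.9 -2.5 -6.5 0"

```text
time: 7.87
ee_pos: [0.6027, -0.0027, 0.1373]
tcp_rot: [-179.9, 0.1, -148.0]
wrist_force: [-0.2, -1.1, 7.8]
opening: 0.0115
```

```bash
python3 - <<'E'
from h import *
im,C,o=snap('side','s10');crop('s10',(190,160,90,80),8,'s10z')
print(o['ee_pos'],o['wrist_force'])
E
```

```text
[ 0.60266258 -0.00267942  0.13725743] [-0.17277375 -1.11749936  7.80384622]
```

View pics/s10z.png

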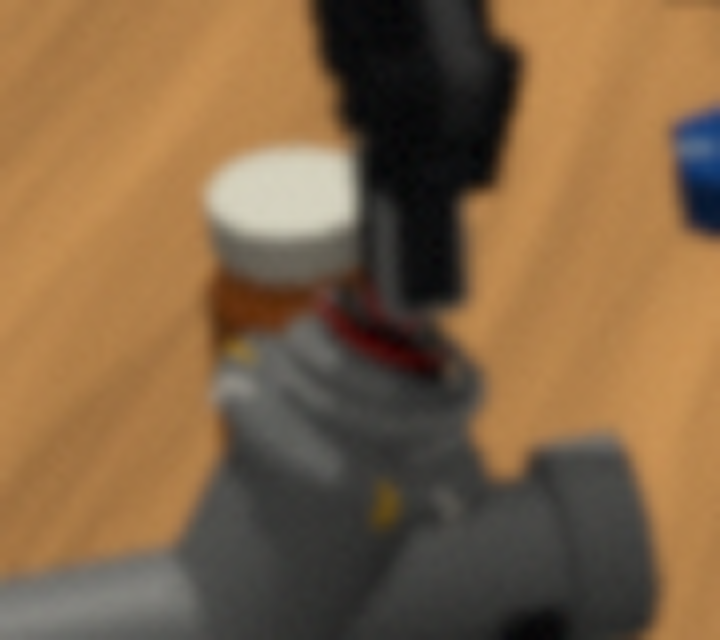

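Emit:
play_rows --commands "0 -1.3 -0.8 -1.2 0;0 -2.6 -1.6 -2 0;0 -3.7 -2.3 -2.7 0;0 -3.7 -2.3 -3.2 0;0 -3.3 -2.1 -4.2 0;0 -2.9 -1.8 -5.2 0;0 -2.9 -1.8 -5.2 0"

```text
time: 8.5
ee_pos: [0.5993, -0.0044, 0.1307]
tcp_rot: [180.0, -0.0, -147.9]
wrist_force: [-1.3, -0.8, 0.9]
opening: 0.0114
```

```bash
python3 - <<'E'
from h import *
im,C,o=snap('side','s11');crop('s11',(190,160,90,80),8,'s11z')
print(o['ee_pos'],o['wrist_force'])
E
```

```text
[ 0.59929378 -0.00439833  0.13073502] [-1.25629529 -0.82510435  0.94551448]
```

View pics/s11z.png

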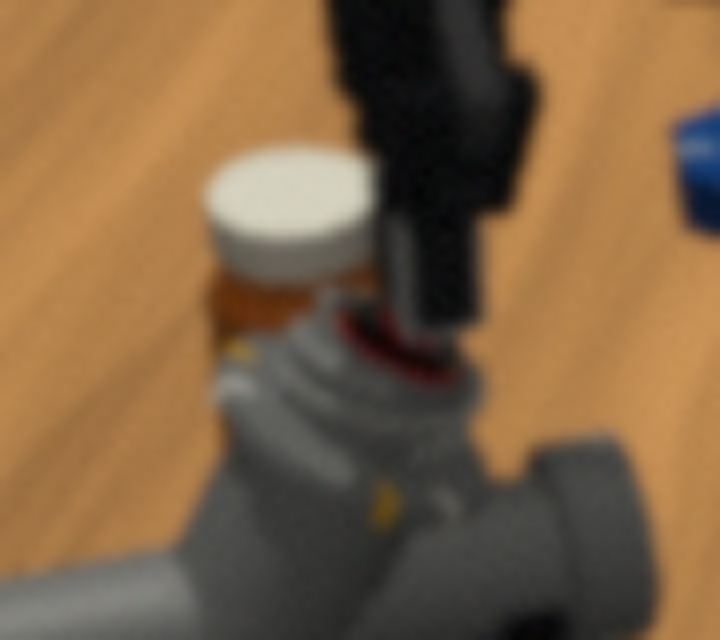

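Emit:
play_rows --commands "0 0.6 0.4 -1.5 0;0 0.6 0.4 -2 0;0.5 0.3 0.2 -1 0;0.5 0 0 0 0;0.5 0 0 0 0;0.5 0 0 15 0;0.5 0 0 40 0;0.5 15 9 80 0;0.7 25 16 100 0;0.7 25 16 100 0"

```text
time: 9.38
ee_pos: [0.6271, 0.0128, 0.236]
tcp_rot: [-179.8, 0.4, -147.9]
wrist_force: [2.2, 0.1, 0.2]
opening: 0.0598
```

```bash
python3 - <<'E'
from h import *
im,C,o=snap('side','s12');crop('s12',(190,160,90,80),7,'s12z')
im,C,o=snap('wrist','w12');print(o['time'],o['ee_pos'].tolist(),o['tcp_rot'].tolist(),o['wrist_force'],np.abs(o['qd']).max())
crop('w12',(200,80,150,130),5,'w12z')
E
```

```text
9.4333 [0.6262021271185926, 0.012389637958304996, 0.2333403804008245] [-179.88209386360154, 0.21541661916332827, -147.8932867628873] [ 0.83766939 -1.02671932 -0.92683329] 5.531555293300863
```

View pics/s12z.png

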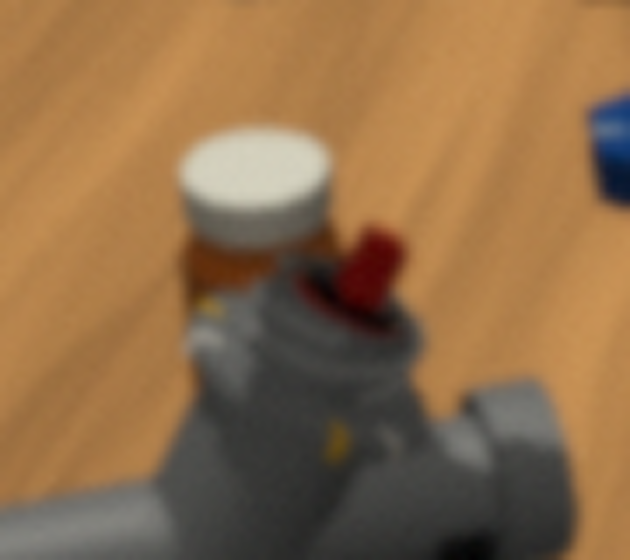

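View pics/w12z.png

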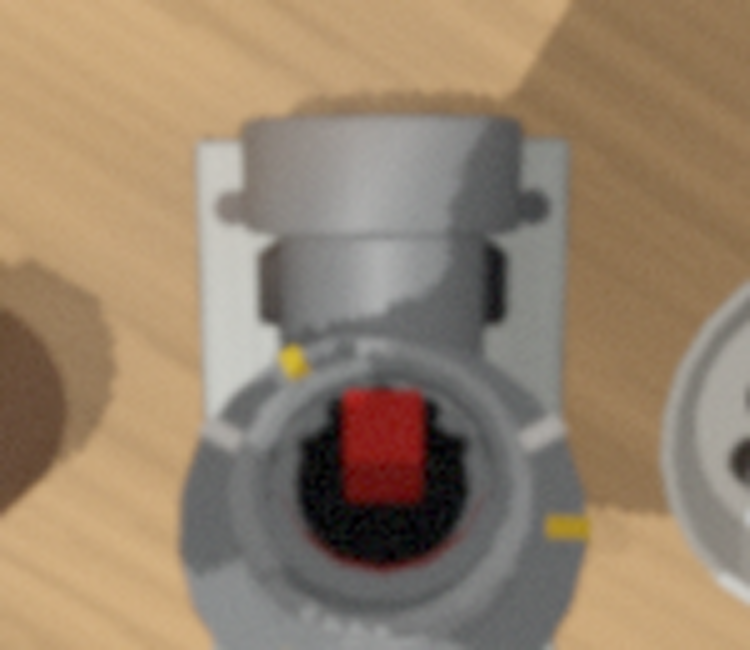

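```bash
python3 - <<'E'
from h import *
o=dict(ee_pos=np.array([0.6262021271185926, 0.012389637958304996, 0.2333403804008245]),tcp_rot=np.array([-179.88209386360154, 0.21541661916332827, -147.8932867628873]))
C=cam('wrist',o); p=np.array((382,427))/5-.4+[200,80]
print(p, proj(C,(.5976,-.0058,.1422)))
# side view: post top centre
S=cam('side'); ps=np.array((380,243))/7-.43+[190,160]; print(ps,proj(S,(.5976,-.0058,.1422)),tri([C,S],[p,ps]))
C0=np.array([.6065,-.0002,.124]); u=np.array([.846,.533,0]);n=np.array([0,0,.866])-.5*u
for d in(.001,-.004):print(d,proj(S,C0+d*n), (proj(S,C0+d*n)-[190,160]+.43)*7)
# nut and mark info
t=cv2.imread('pics/top0.png');crop('top0',(375,180,36,36),16,'tn')
E
```

```text
[276. 165.] [275.97120065 166.32352601]
[243.85571429 194.28428571] [244.16084228 192.85533147] (array([ 0.59779672, -0.00587485,  0.13873971]), [np.float64(0.5963599969270429), np.float64(0.5963599969269013)])
0.001 [239.62875507 201.21249858] [350.41128547 291.49749005]
-0.004 [238.51102692 203.2760345 ] [342.58718847 305.94224149]
```

View pics/tn.png

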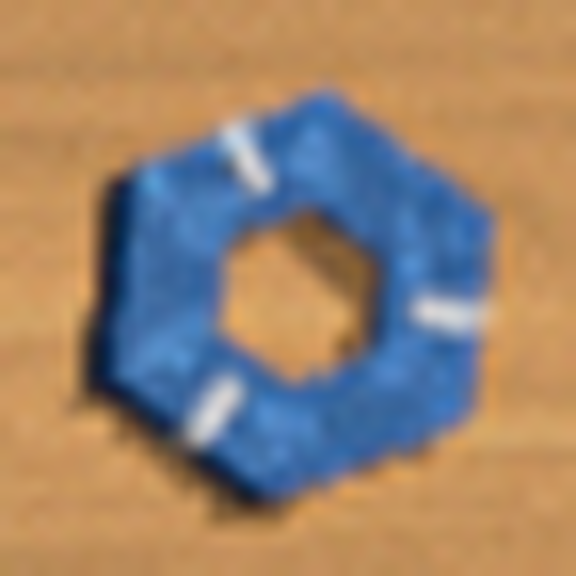

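Emit:
play_rows --commands "1 -6 -40 0 3;1 -12 -80 0 6;1 -18 -120 0 9;1 -25 -160 0 12;1 -33 -200 0 15;1 -42 -240 -20 18;1 -51 -275 -50 18;1 -51 -294 -70 18;1 -51 -294 -70 18;1 -51 -294 -70 18"

```text
time: 10.32
ee_pos: [0.5714, -0.2831, 0.1576]
tcp_rot: [179.7, -0.1, -130.1]
wrist_force: [0.2, 0.1, 0.0]
opening: 0.0855
```

```bash
python3 - <<'E'
from h import *
im,C,o=snap('wrist','w13');print(o['time'],o['ee_pos'].tolist(),o['tcp_rot'].tolist(),np.abs(o['qd']).max())
print(blobs(mask(im,'blue'))[:3])
x,y=blobs(mask(im,'blue'))[0][1]
crop('w13',(int(x)-55,int(y)-50,110,100),6,'w13z');print(int(x)-55,int(y)-50)
E
```

```text
10.3167 [0.5714021102823101, -0.2830885532866567, 0.15758600168573417] [179.6851505234488, -0.0698664929915481, -130.09953004007772] 2.980721276989529
[(2468, [271.0, 194.8], [239, 159, 64, 72]), (1285, [490.8, 86.4], [447, 75, 80, 22])]
216 144
```

View pics/w13.png

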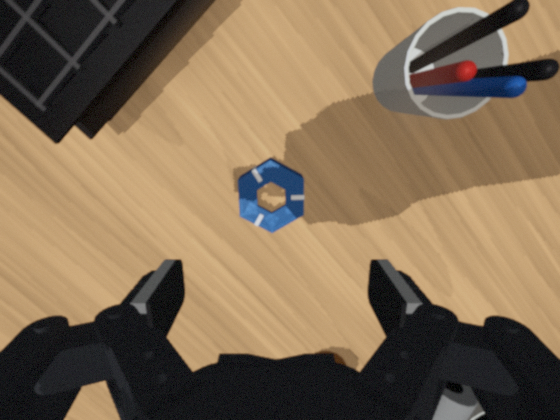

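View pics/w13z.png

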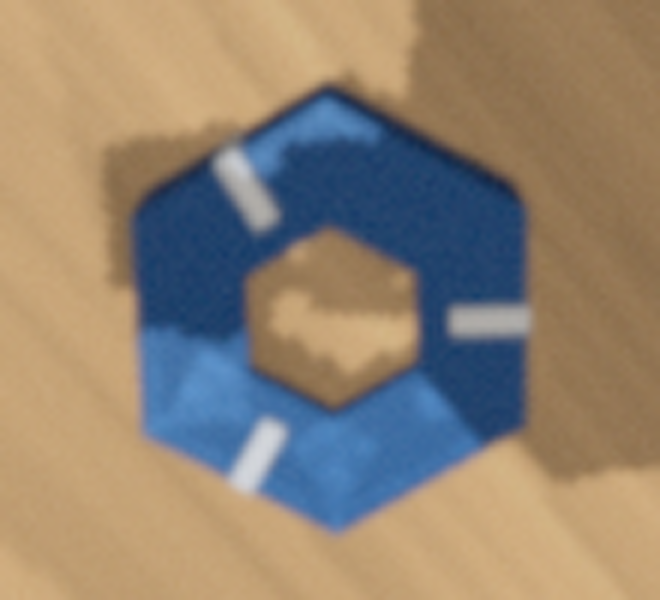

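```bash
python3 - <<'E'
from h import *
o=get_obs();o13=dict(ee_pos=np.array([0.5714021102823101, -0.2830885532866567, 0.15758600168573417]),tcp_rot=np.array([179.6851505234488, -0.0698664929915481, -130.09953004007772]))
C=cam('wrist',o13);p=(270.9,195.9)
P=onz(C,p,.022);print(P,P-o13['ee_pos'])
a=np.array((522,192))/6,np.array((525,435))/6,np.array((135,205))/6,np.array((143,435))/6
for q in (a[:2],a[2:]):
    d=onz(C,q[1]+[215.6,143.6],.022)-onz(C,q[0]+[215.6,143.6],.022);print(np.degrees(np.arctan2(d[1],d[0])),np.linalg.norm(d))
print(tri([C,cam('top')],[p,(392.9,198)]),onz(cam('top'),(375+300/16-.5,180+297/16-.5),.022))
E
```

```text
[ 0.57447329 -0.28565816  0.022     ] [ 0.00307118 -0.00256961 -0.135586  ]
51.96791459353303 0.03851426721921004
49.888329626881806 0.036449946779090435
(array([ 0.57524741, -0.28414281,  0.01454226]), [np.float64(0.5221591952832889), np.float64(0.522159195283425)]) [ 0.57394701 -0.28311319  0.022     ]
```

Emit:
play_rows --commands "1 1 -2.3 -30 1;1 1 -2.3 -60 1;1 1 -2.3 -60 1;1 1 -2.3 -60 1"

```text
time: 10.7
ee_pos: [0.5741, -0.2832, 0.1009]
tcp_rot: [179.9, -0.0, -128.9]
wrist_force: [-0.4, 1.5, 0.1]
opening: 0.0853
```

```bash
python3 - <<'E'
from h import *
im,C,o=snap('wrist','w14');print(o['time'],o['ee_pos'].tolist(),o['tcp_rot'].tolist(),np.abs(o['qd']).max())
x,y=blobs(mask(im,'blue'))[0][1]
crop('w14',(int(x)-65,int(y)-60,130,120),5,'w14z');print(int(x)-65,int(y)-60)
E
```

```text
10.7 [0.5740770354647786, -0.283161945147181, 0.10087772446241774] [179.8726349079961, -0.019791790276301294, -128.87109763396185] 3.624796835476099
208 150
```

View pics/w14z.png

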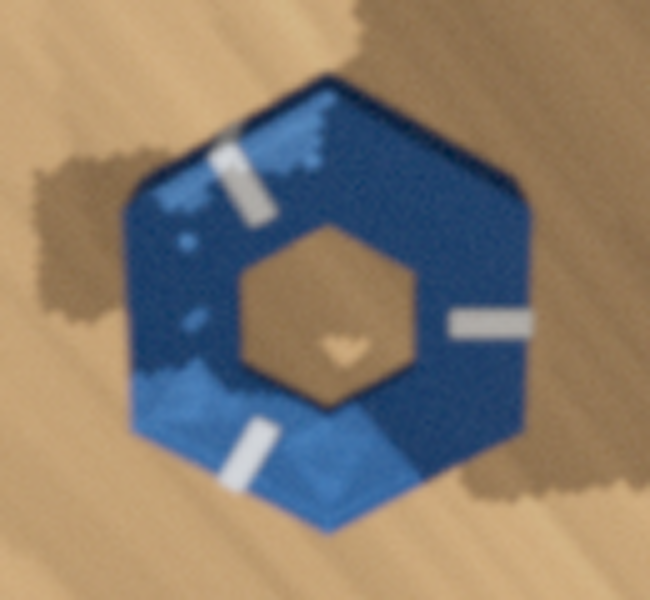

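```bash
python3 - <<'E'
from h import *
o13=dict(ee_pos=np.array([0.5714021102823101, -0.2830885532866567, 0.15758600168573417]),tcp_rot=np.array([179.6851505234488, -0.0698664929915481, -130.09953004007772]))
o14=dict(ee_pos=np.array([0.5740770354647786, -0.283161945147181, 0.10087772446241774]),tcp_rot=np.array([179.8726349079961, -0.019791790276301294, -128.87109763396185]))
A,B=cam('wrist',o13),cam('wrist',o14)
pa,pb=(270.9,196.4),(273.2,212.2)
print(tri([A,B],[pa,pb]),onz(A,pa,.022),onz(B,pb,.022))
print(get_obs()['ee_pos'])
for z in(.022,.027):
  P=[onz(B,np.array(q)/5-.4+[208,150],z) for q in((525,205),(525,432),(130,432),(126,210))]
  print([np.linalg.norm(P[i]-P[(i+1)%4]) for i in range(4)])
E
```

```text
(array([ 0.5772279 , -0.2826393 ,  0.00806417]), [np.float64(0.015190091166162312), np.float64(0.015190091166177125)]) [ 0.57478393 -0.28530515  0.022     ] [ 0.57442656 -0.28601234  0.022     ]
[ 0.57493817 -0.28375709  0.10270948]
[np.float64(0.03552748334102954), np.float64(0.06012689383647362), np.float64(0.03473454808247983), np.float64(0.05819777741973443)]
[np.float64(0.0347256110609863), np.float64(0.05876980110379238), np.float64(0.033950572730220646), np.float64(0.0568842257666368)]
```

Emit:
play_rows --commands "1 0 -0.6 -30 0;1 0 -0.6 -60 0;1 0 -0.6 -85 0;1 0 -0.6 -97 0;1 0 -0.6 -99 0;0.5 0 -0.6 -99 0;0.5 0 -0.6 -99 0;0.5 0 -0.6 -99 0;0.5 0 -0.6 -99 0;0.5 0 -0.6 -99 0" --force 20

```text
time: 11.58
ee_pos: [0.5759, -0.2858, 0.0049]
tcp_rot: [-179.8, 0.1, -128.9]
wrist_force: [0.2, 1.4, 7.1]
opening: 0.0596
```

```bash
python3 - <<'E'
from h import *
im,C,o=snap('wrist','w15');print(o['time'],o['ee_pos'],o['tcp_rot'],o['wrist_force'],o['opening'])
E
```

```text
11.5833 [ 0.57593816 -0.28575787  0.00491474] [-1.79777952e+02  6.19947394e-02 -1.28937734e+02] [0.20912942 1.38275049 7.09620943] 0.0595877824179788
```

View pics/w15.png

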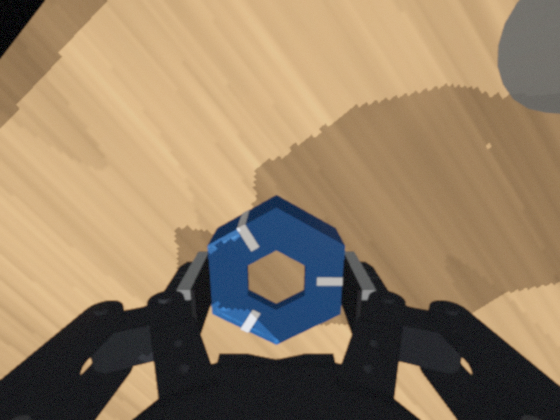

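Emit:
play_rows --commands "0.5 0 0 10 0;0.5 0 0 40 0;0.5 0 0 80 0;0.5 0 0 120 0;0.5 0 0 155 0;0.5 2 20 185 0;0.5 5 55 195 -4;0.5 8 90 195 -8;0.5 11 125 195 -12;0.5 14 160 195 -16"

```text
time: 12.47
ee_pos: [0.5885, -0.1239, 0.199]
tcp_rot: [-179.9, 0.1, -145.2]
wrist_force: [0.9, -0.3, -0.7]
opening: 0.0595
```

Emit:
play_rows --commands "0.5 3 38 0 -3.5;0.5 6 76 0 -3.5;0.5 9 110 0 -3.5;0.5 9.5 120 -15 -3.5;0.5 9.5 120 -22 -3.5;0.5 9.5 120 -22 -3.5;0.5 9.5 120 -22 -3.5"

```text
time: 13.05
ee_pos: [0.5978, -0.0059, 0.1756]
tcp_rot: [-180.0, -0.0, -148.5]
wrist_force: [1.2, -0.7, -0.2]
opening: 0.0593
```

```bash
python3 - <<'E'
from h import *
o=get_obs();print(o['time'],o['ee_pos'],o['tcp_rot'],o['wrist_force'],o['opening'])
snap('side','s16');crop('s16',(170,110,130,120),5,'s16z');snap('wrist','w16')
E
```

```text
13.05 [ 0.59775592 -0.00594126  0.17555319] [-1.79992012e+02 -2.09657886e-02 -1.48469834e+02] [ 1.17352609 -0.67001422 -0.1728295 ] 0.05927175380860493
```

View pics/s16z.png

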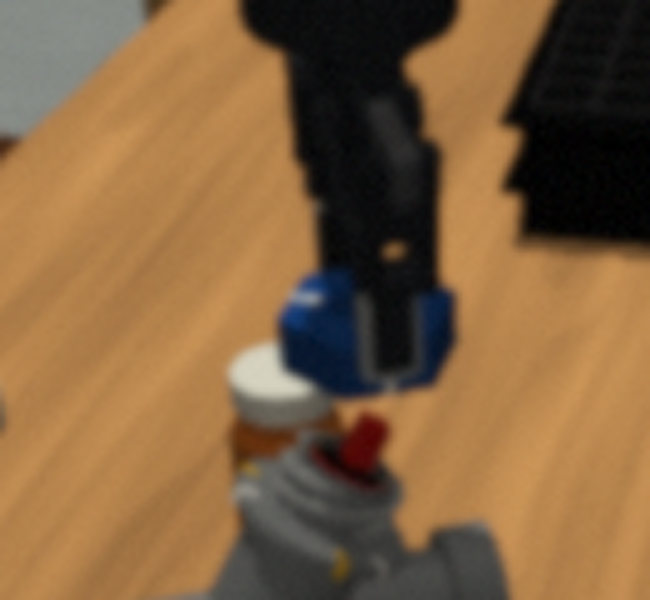

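View pics/w16.png

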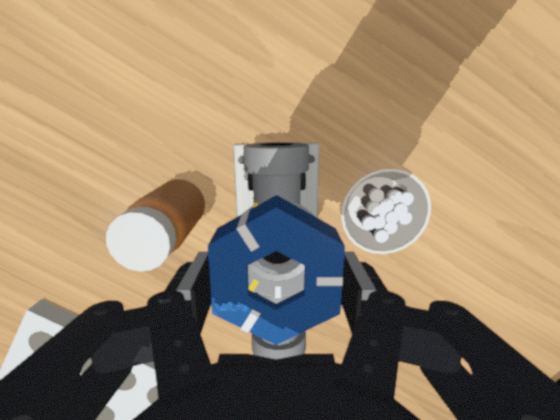

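Emit:
play_rows --commands "0.5 0 0 -15 0;0.5 0 0 -30 0;0.5 0 0 -34 0;0.5 0 0 -36 0;0.5 0 0 -38 0;0.5 0 0 -40 0;0.5 0 0 -42 0;0.5 0 0 -43 0;0.5 0 0 -43 0"

```text
time: 13.9
ee_pos: [0.5989, -0.0052, 0.1338]
tcp_rot: [-179.9, 0.2, -148.4]
wrist_force: [0.2, -0.0, 7.0]
opening: 0.0593
```

```bash
python3 - <<'E'
from h import *
o=get_obs();print(o['time'],o['ee_pos'],o['tcp_rot'],o['wrist_force'],o['opening'])
snap('side','s17');crop('s17',(170,130,130,120),5,'s17z')
E
```

```text
13.9 [ 0.59887037 -0.0051615   0.1338411 ] [-1.79909491e+02  1.53786696e-01 -1.48440457e+02] [ 0.23804607 -0.03557765  6.97617772] 0.05929074335441332
```

View pics/s17z.png

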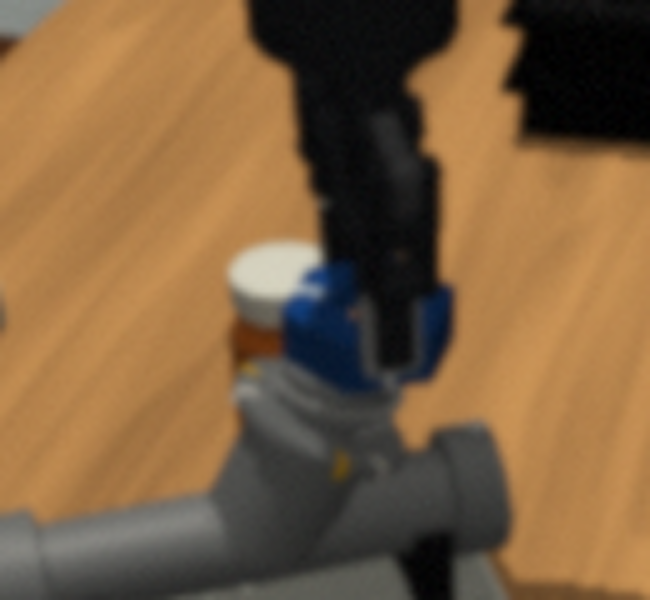

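Emit:
play_rows --commands "0.5 0 0 -1.5 0;0.5 0 0 -3 0;0.5 0 0 -4.5 0;0.5 0 0 -6 0;0.5 0.3 0.2 -7.5 0;0.5 0.3 0.2 -8.5 0;0.5 0.3 0.2 -8.5 0"

```text
time: 14.53
ee_pos: [0.5979, -0.0055, 0.1258]
tcp_rot: [-179.9, 0.0, -148.5]
wrist_force: [-8.3, -2.7, 12.4]
opening: 0.0593
```

```bash
python3 - <<'E'
from h import *
o=get_obs();print(o['time'],o['ee_pos'],o['tcp_rot'],o['wrist_force'],o['opening'])
snap('side','s18');crop('s18',(170,130,130,120),5,'s18z')
E
```

```text
14.5333 [ 0.59794548 -0.00552531  0.12581996] [-1.79915040e+02  2.10701675e-02 -1.48468020e+02] [-8.2994703  -2.70359813 12.41202818] 0.059325465410813794
```

View pics/s18z.png

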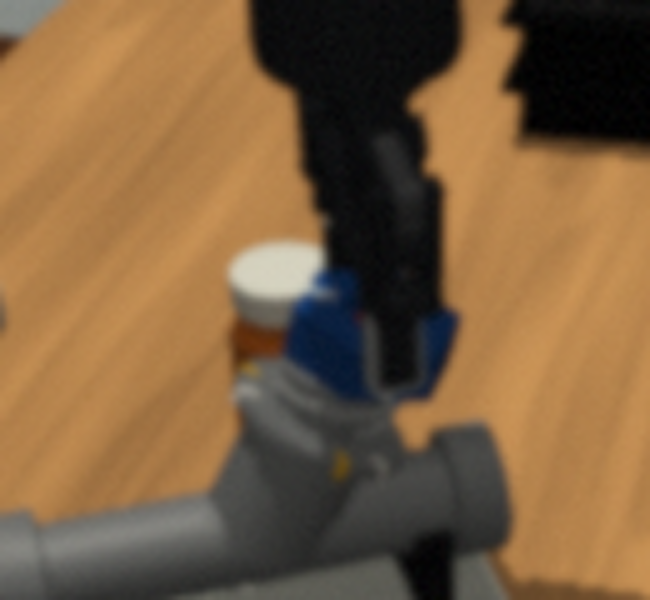

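Emit:
play_rows --commands "0.5 1.3 0.9 1 0;0.5 2.5 1.7 1.5 0;0.5 3.8 2.5 0 0;0.5 4.4 2.9 -1.2 0;0.5 5 3.3 -2.4 0;0.5 5.7 3.7 -3.8 0;0.5 6.3 4.1 -5 0;0.5 6.3 4.1 -5 0"

```text
time: 15.25
ee_pos: [0.605, -0.0012, 0.1193]
tcp_rot: [-179.9, 0.1, -148.5]
wrist_force: [1.4, -1.1, 1.2]
opening: 0.0594
```

```bash
python3 - <<'E'
from h import *
o=get_obs();print(o['time'],o['ee_pos'],o['tcp_rot'],o['wrist_force'],o['opening'])
snap('side','s19');crop('s19',(170,130,130,120),5,'s19z');snap('wrist','w19')
crop('w19',(180,150,190,150),4,'w19z')
E
```

```text
15.25 [ 0.60501114 -0.00115865  0.11932118] [-1.79946227e+02  6.07889677e-02 -1.48460989e+02] [ 1.44621426 -1.14558882  1.15333314] 0.059408036523246666
```

View pics/s19z.png

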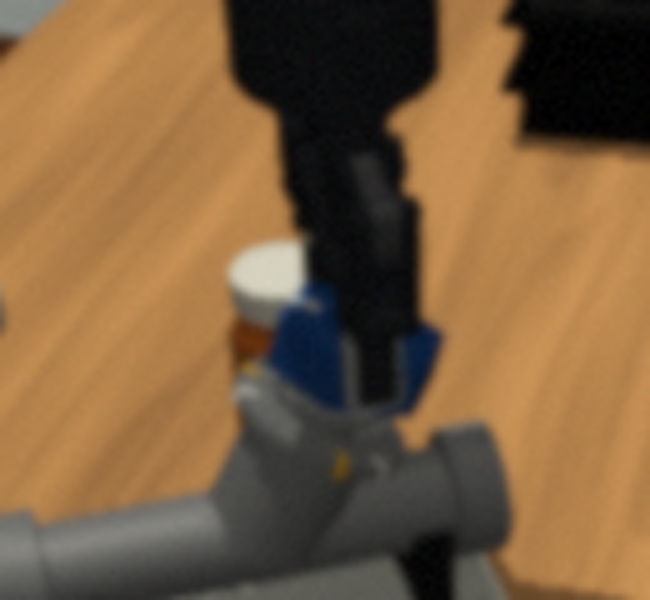

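View pics/w19z.png

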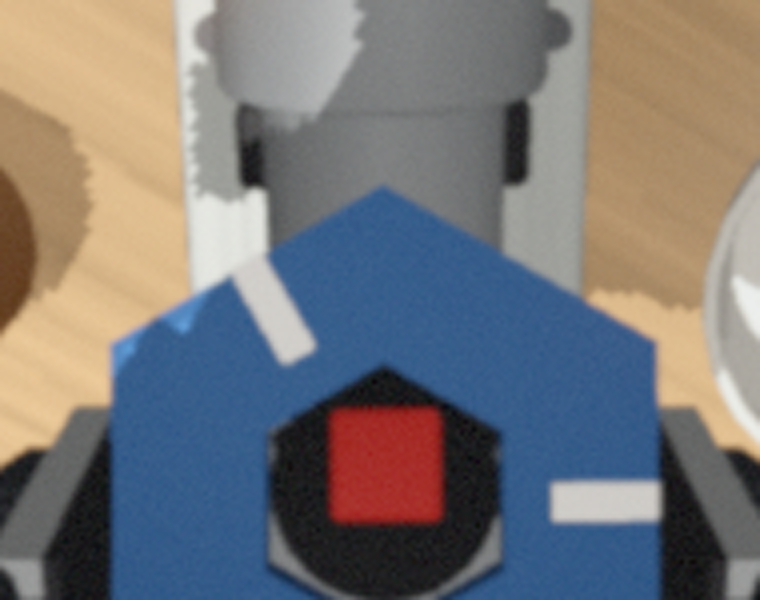

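Emit:
play_rows --commands "0.5 0.5 0.3 -1 0;0.5 0.9 0.6 -1.8 0;0.5 1.3 0.8 -2.6 0;0.5 1.7 1 -3.6 0;0.5 1.7 1 -3.6 0;0.5 1.7 1 -3.6 0"

```text
time: 15.85
ee_pos: [0.606, -0.0002, 0.1165]
tcp_rot: [-180.0, 0.0, -148.5]
wrist_force: [-6.3, -2.8, 12.7]
opening: 0.0596
```

```bash
python3 - <<'E'
from h import *
o=get_obs();print(o['time'],o['ee_pos'],o['tcp_rot'],o['wrist_force'],o['opening'])
snap('side','s20');crop('s20',(170,130,130,120),5,'s20z')
E
```

```text
15.85 [ 6.05984989e-01 -1.66197323e-04  1.16506693e-01] [-1.79951067e+02  6.28643898e-04 -1.48452159e+02] [-6.34185046 -2.8295423  12.65344366] 0.0595941619486948
```

View pics/s20z.png

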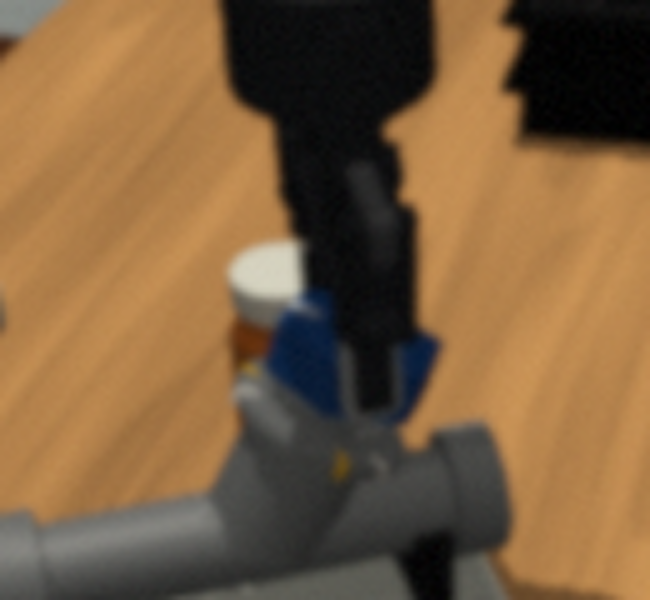

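Emit:
play_rows --commands "0.5 0 0 0.5 -3;0.5 0 0 0.3 -6;0.5 0 0 0 -9;0.5 0.2 0.1 -0.2 -12;0.5 0.2 0.1 -0.4 -15;0.5 0.3 0.2 -0.6 -18;0.5 0.3 0.2 -0.8 -21;0.5 0.4 0.2 -1 -24;0.5 0.4 0.2 -1.2 -28;0.5 0.4 0.2 -1.2 -28"

```text
time: 16.73
ee_pos: [0.6078, 0.003, 0.1144]
tcp_rot: [179.7, 0.2, -176.6]
wrist_force: [5.1, 13.5, 4.1]
opening: 0.0597
```

```bash
python3 - <<'E'
from h import *
o=get_obs();print(o['time'],o['ee_pos'],o['tcp_rot'],o['wrist_force'],o['torque'],o['opening'])
snap('side','s21');crop('s21',(170,130,130,120),5,'s21z');snap('wrist','w21')
E
```

```text
16.7333 [0.60777878 0.00297763 0.11442646] [ 1.79726409e+02  1.62879068e-01 -1.76577833e+02] [ 5.05154539 13.52373866  4.10744489] [ 2.61146022 -0.82608407 -0.34839607] 0.05974275981030256
```

View pics/s21z.png

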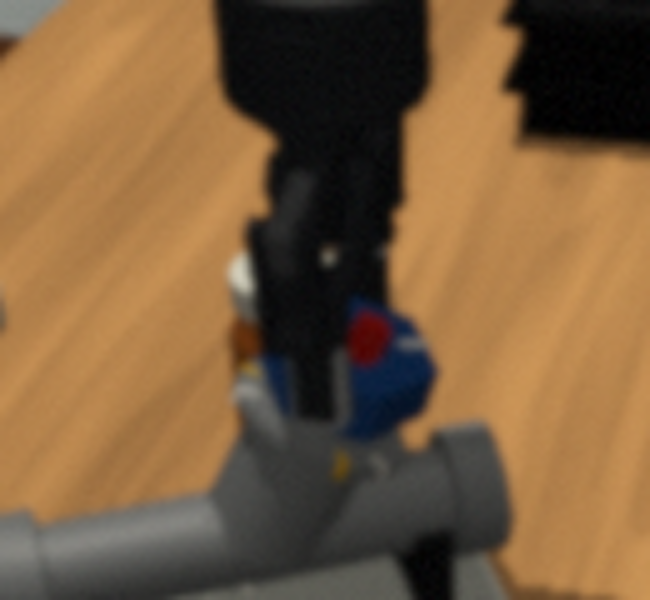

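View pics/w21.png

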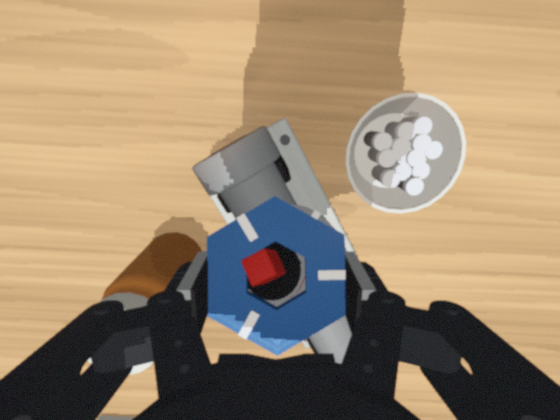

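Emit:
play_rows --commands "0.8 0 0 0 0;0.9 0 0 0 0;0.9 0 0 0 0;0.9 0 0 0 0"

```text
time: 17.17
ee_pos: [0.6065, 0.0002, 0.1134]
tcp_rot: [-180.0, -0.0, -176.5]
wrist_force: [-0.2, -0.2, -0.4]
opening: 0.0769
```

```bash
python3 - <<'E'
from h import *
o=get_obs();print(o['time'],o['ee_pos'],o['tcp_rot'],o['wrist_force'],o['torque'],o['opening'])
snap('wrist','w22');crop('w22',(180,100,190,250),3,'w22z')
snap('side','s22');crop('s22',(170,130,130,120),5,'s22z')
E
```

```text
17.1667 [6.06483366e-01 1.65776432e-04 1.13436552e-01] [-1.79992055e+02 -4.48557226e-02 -1.76451141e+02] [-0.16906523 -0.17881122 -0.43873386] [0.04968551 0.00727876 0.04876797] 0.07692896722001119
```

View pics/w22.png

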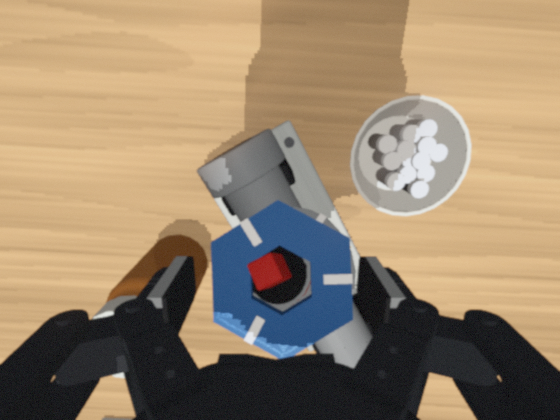

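View pics/s22z.png

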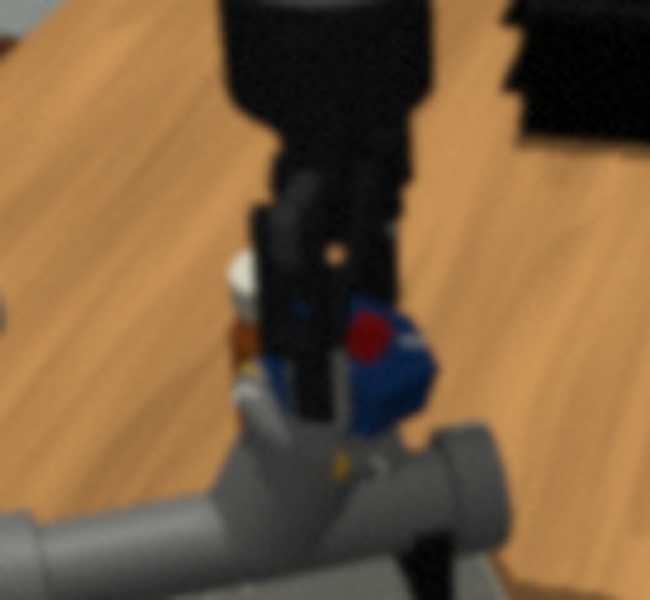

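```bash
python3 - <<'E'
from h import *
crop('w22',(200,190,165,175),4,'w22z')
E
```

```text
(no output)
```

View pics/w22z.png

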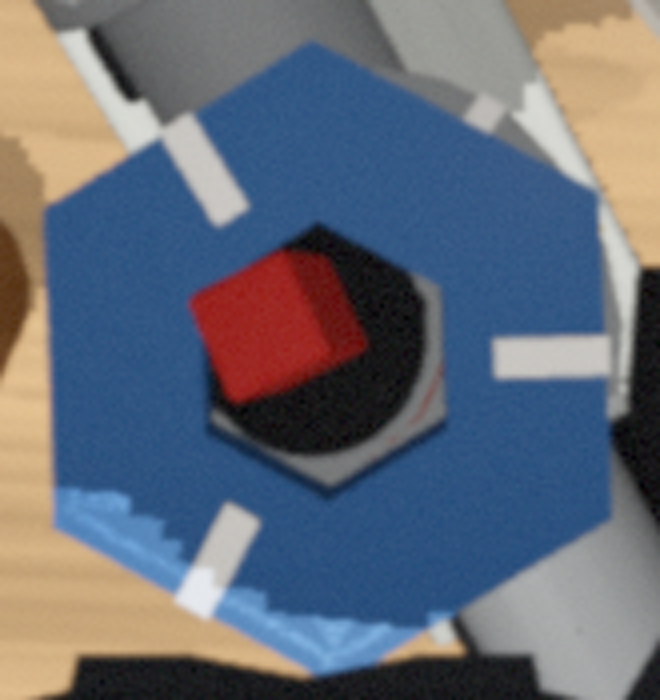

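```bash
cat > pose.py <<'E'
from h import *
yaw=np.radians(32.2);u=np.array([np.cos(yaw),np.sin(yaw),0]);zz=np.array([0,0,1.]);v=np.cross(zz,u)
Rn_=np.stack([np.cos(np.pi/6)*u+.5*zz,v,np.cos(np.pi/6)*zz-.5*u],1);C0=np.array([.6065,-.0002,.124])
def nutpose(C,obj,img):
    K,R,e=C
    ok,rv,tv=cv2.solvePnP(np.array(obj,float),np.array(img,float),K,None)
    pr,_=cv2.projectPoints(np.array(obj,float),rv,tv,K,None);err=np.abs(pr[:,0]-img).max()
    Rw=R@cv2.Rodrigues(rv)[0];pw=R@tv[:,0]+e
    Q=Rn_.T@Rw;p=Rn_.T@(pw-C0)
    print('in neck mm',(p*1000).round(1),'rot',np.degrees(np.arctan2(Q[1,0],Q[0,0])).round(1),'axis',Q[:,2].round(3),'tilt',np.degrees(np.arccos(Q[2,2])).round(1),'err',err.round(2))
def topface(angs,r): return [[r*np.cos(np.radians(a)),r*np.sin(np.radians(a)),.022] for a in angs]
E
python3 - <<'E'
from pose import *
o=dict(ee_pos=np.array([6.06483366e-01,1.65776432e-04,1.13436552e-01]),tcp_rot=np.array([-1.79992055e+02,-4.48557226e-02,-1.76451141e+02]))
C=cam('wrist',o)
c={90:(312,42),30:(597,192),330:(612,515),270:(322,675),210:(57,525),150:(46,212)}
obj=topface(c.keys(),.03464)+topface([0,120,240],.03)
img=np.array(list(c.values())+[(609,357),(172,132),(192,610)])/4-.38+[200,190]
nutpose(C,obj,img); nutpose(C,obj[:6],img[:6])
E
```

```text
in neck mm [ -1.2   1.6 -10.2] rot 66.0 axis [0.265 0.076 0.961] tilt 16.0 err 2.93
in neck mm [ -1.2   1.5 -11. ] rot 65.9 axis [0.255 0.077 0.964] tilt 15.5 err 2.6
```

Emit:
play_rows --commands "0.5 0 0 0 0;0.5 0 0 0 0;0.5 -0.1 0 0.3 4;0.5 -0.2 0 0.6 9;0.5 -0.2 0 0.9 14;0.5 -0.3 -0.1 1.2 19;0.5 -0.4 -0.2 1.5 24;0.5 -0.4 -0.2 1.5 28;0.5 -0.4 -0.2 1 28;0.5 -0.4 -0.2 0.5 28"

```text
time: 18.1
ee_pos: [0.6068, -0.0008, 0.1157]
tcp_rot: [-179.9, 0.1, -148.5]
wrist_force: [-1.8, -3.6, 8.1]
opening: 0.0594
```

```bash
python3 - <<'E'
from h import *
snap('wrist','w23');o=get_obs();print(o['time'],o['ee_pos'].tolist(),o['tcp_rot'].tolist(),o['wrist_force'],o['torque'],o['opening'])
crop('w23',(190,180,175,175),4,'w23z')
E
```

```text
18.15 [0.6068048288193105, -0.0007594706932691133, 0.11567267687430195] [-179.8757837759037, 0.067318099469788, -148.49197427288533] [-1.91699574 -3.21943789  8.39212782] [-0.63945664  0.17506692 -0.08343119] 0.059681322462235106
```

View pics/w23z.png

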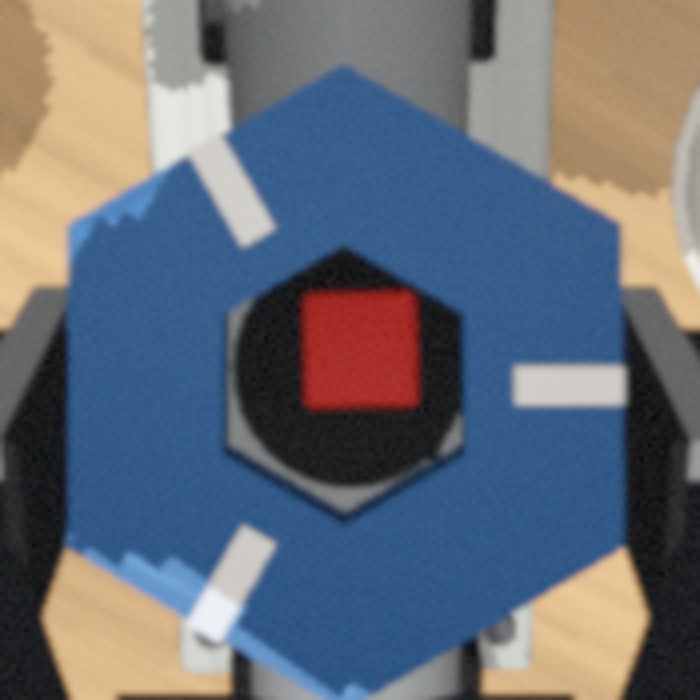

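```bash
python3 - <<'E'
from pose import *
C=cam('wrist',dict(ee_pos=np.array([0.6068048288193105, -0.0007594706932691133, 0.11567267687430195]),tcp_rot=np.array([-179.8757837759037, 0.067318099469788, -148.49197427288533])))
c={90:(345,65),30:(618,225),330:(625,547),270:(355,697),210:(65,545),150:(68,222)}
obj=topface(c.keys(),.03464)+topface([0,120,240],.03)
img=np.array(list(c.values())+[(627,386),(200,150),(205,627)])/4-.38+[190,180]
nutpose(C,obj,img); nutpose(C,obj[:6],img[:6])
E
```

```text
in neck mm [-3.1 -0.6 -7. ] rot 89.6 axis [ 0.259 -0.011  0.966] tilt 15.0 err 2.0
in neck mm [-2.9 -0.7 -7.7] rot 89.6 axis [0.244 0.    0.97 ] tilt 14.1 err 1.94
```

```bash
python3 - <<'E'
from pose import *
C=cam('wrist',dict(ee_pos=np.array([0.5740770354647786, -0.283161945147181, 0.10087772446241774]),tcp_rot=np.array([179.8726349079961, -0.019791790276301294, -128.87109763396185])))
c={90:(328,85),30:(525,205),330:(525,432),270:(328,530),210:(130,432),150:(126,210)}
obj=topface(c.keys(),.03464)
img=np.array(list(c.values()))/5-.4+[208,150]
K,R,e=C
ok,rv,tv=cv2.solvePnP(np.array(obj),img,K,None);print((R@cv2.Rodrigues(rv)[0])[:,2],R@tv[:,0]+e)
# predicted pixel of on-axis nut in w23, crop coordinates
C=cam('wrist',dict(ee_pos=np.array([0.6068048288193105, -0.0007594706932691133, 0.11567267687430195]),tcp_rot=np.array([-179.8757837759037, 0.067318099469788, -148.49197427288533])))
for tilt in (0,8,15):
  Q=Rn_@rot([0,tilt,0])@rot([0,0,89]); 
  ctr=C0+Rn_@np.array([0,0,-.001]) 
  print(tilt,[((proj(C,ctr+Q@(np.array(p)-[0,0,.011]))-[190,180]+.38)*4).round().astype(int).tolist() for p in topface([90,30,330,270,210,150],.03464)])
for h in(.021,):print([((proj(C,C0+Rn_@np.array([a,b,h]))-[190,180]+.38)*4).round().tolist() for a,b in((.006,.006),(-.006,.006),(-.006,-.006),(.006,-.006))])
E
```

```text
[-0.04682311 -0.03875811  0.99815099] [ 0.57668922 -0.28362179 -0.00283229]
0 [[354, 63], [614, 210], [628, 528], [350, 698], [75, 523], [92, 207]]
8 [[354, 68], [619, 222], [624, 538], [350, 700], [79, 534], [87, 219]]
15 [[354, 77], [624, 235], [620, 544], [350, 695], [83, 540], [83, 232]]
[[411.0, 418.0], [409.0, 299.0], [294.0, 300.0], [294.0, 419.0]]
```

Emit:
play_rows --commands "0.9 0 0 0 0;0.9 0 0 0 0;0.9 0 0 15 0;0.6 0 0 50 0;0 -12 -8 50 0;0 -23.5 -15 45 0;0 -23.5 -15 25 0;0 -23.5 -15 15 0;0 -23.5 -15 10 0;0 -23.5 -15 8 0"

```text
time: 18.98
ee_pos: [0.5822, -0.0147, 0.1211]
tcp_rot: [179.9, -0.1, -148.4]
wrist_force: [-1.2, -0.4, 0.6]
opening: 0.0002
```

```bash
python3 - <<'E'
from h import *
snap('side','s24');o=get_obs();print(o['time'],o['ee_pos'].tolist(),o['tcp_rot'].tolist(),o['wrist_force'],o['torque'],o['opening'])
crop('s24',(170,130,130,120),5,'s24z')
E
```

```text
19.0333 [0.5824647282591586, -0.014759646283040224, 0.12130802549032595] [179.9479869958265, -0.08540674057850367, -148.4322524521888] [-0.18867855 -0.44741977 -0.5771692 ] [0.07273099 0.04353686 0.02415823] -2.2765662027963503e-05
```

View pics/s24z.png

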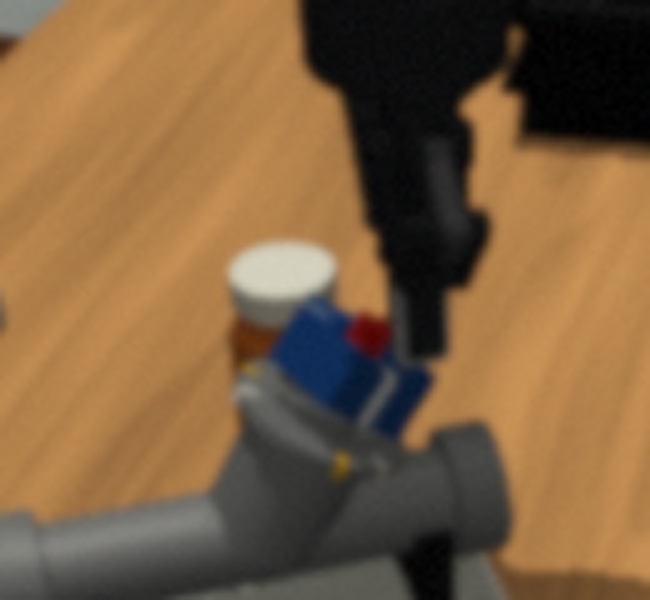

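Emit:
play_rows --commands "0 0 0 -2 0;0 0 0 -4 0;0 0 0 -4 0"

```text
time: 19.28
ee_pos: [0.5829, -0.0148, 0.1194]
tcp_rot: [-180.0, 0.0, -148.4]
wrist_force: [-5.1, -0.8, 7.4]
opening: 0.0002
```

```bash
python3 - <<'E'
from h import *
snap('side','s25');o=get_obs();print(o['time'],o['ee_pos'].tolist(),o['wrist_force'],o['opening'])
crop('s25',(170,130,130,120),5,'s25z')
E
```

```text
19.3333 [0.5829449044799394, -0.014845622382667687, 0.11952438834617246] [-5.62914997  0.3240095   5.90274901] -0.0001626073676212766
```

View pics/s25z.png

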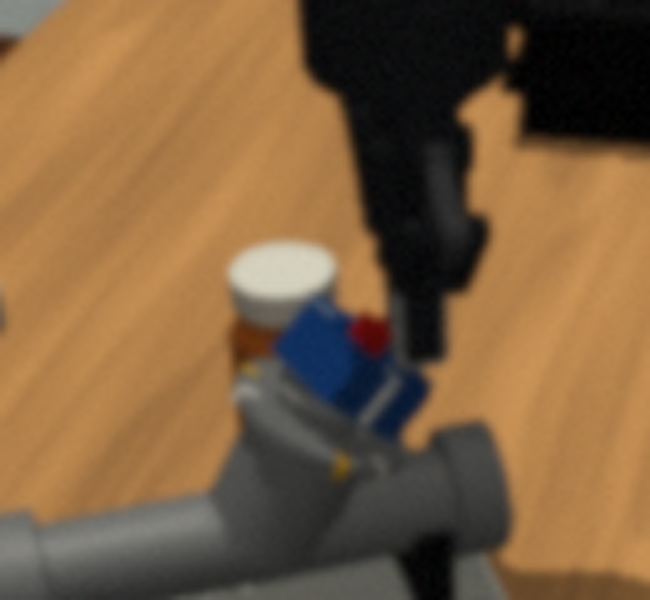

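Emit:
play_rows --commands "0 0 0 15 0;0.3 0 0 45 0;0.9 12 8 47 0;0.9 24.5 15.7 47 0;0.9 24.5 15.7 35 0;0.9 24.5 15.7 15 0;0.9 24.5 15.7 0 0;0.76 24.5 15.7 -2 0;0.76 24.5 15.7 -2 0;0.76 24.5 15.7 -2 0"

```text
time: 20.17
ee_pos: [0.6088, -0.003, 0.1154]
tcp_rot: [-179.6, -0.0, -148.6]
wrist_force: [11.7, -18.7, -4.4]
opening: 0.0653
```

```bash
python3 - <<'E'
from h import *
snap('side','s26');o=get_obs();print(o['time'],o['ee_pos'].tolist(),o['tcp_rot'].tolist(),o['wrist_force'],o['opening'])
crop('s26',(170,130,130,120),5,'s26z');snap('wrist','w26');crop('w26',(190,180,175,150),4,'w26z')
E
```

```text
20.2167 [0.6088222804708566, -0.002995631847350266, 0.11537224383187514] [-179.57300796112685, -0.040278912500886284, -148.61345410927095] [ 10.30368192 -18.60454511  -4.15659865] 0.06498606982984086
```

View pics/s26z.png

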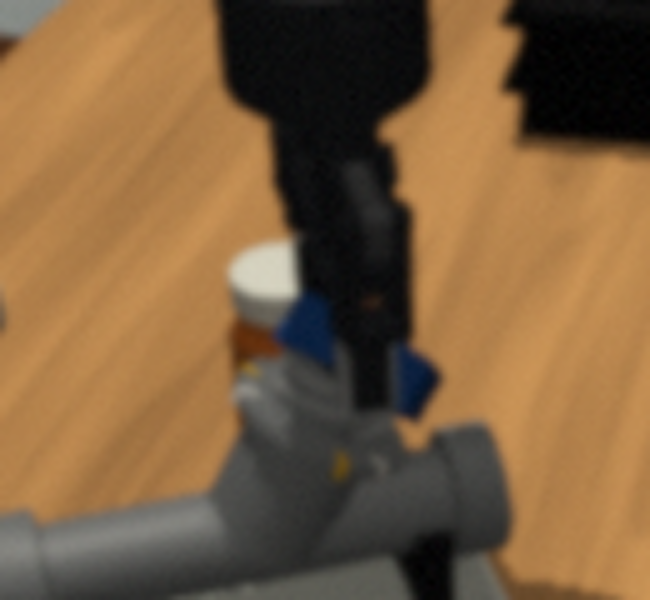

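View pics/w26z.png

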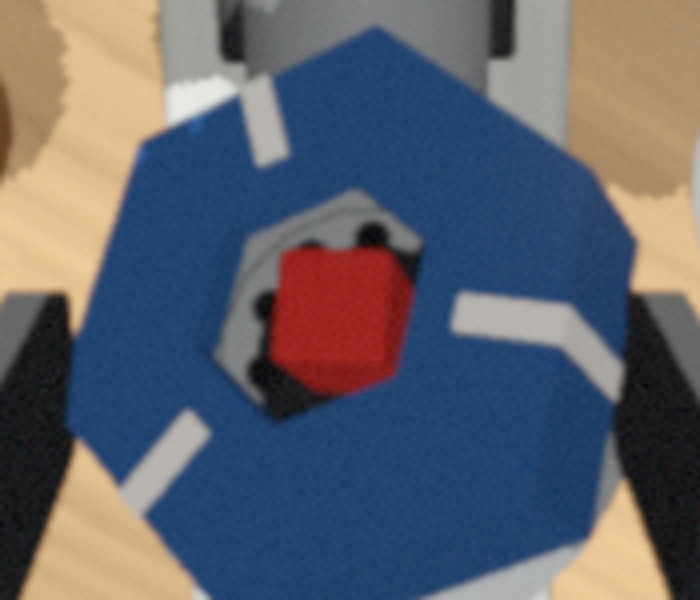

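Emit:
play_rows --commands "0.9 0 0 0 0;0.95 0 0 0 0;0.95 0 0 2 0;0.95 0 0 4 0"

```text
time: 20.6
ee_pos: [0.6069, 0.001, 0.1198]
tcp_rot: [180.0, -0.0, -148.4]
wrist_force: [0.6, -0.3, -0.3]
opening: 0.0813
```

```bash
python3 - <<'E'
from h import *
snap('wrist','w27');o=get_obs();print(o['time'],o['ee_pos'].tolist(),o['tcp_rot'].tolist(),o['wrist_force'],o['opening'])
crop('w27',(190,180,175,150),4,'w27z')
snap('side','s27');crop('s27',(170,130,130,120),5,'s27z');
E
```

```text
20.65 [0.6071796389085722, 0.0010351808976532336, 0.12058176057541795] [179.99068895589681, 0.0055390948125194515, -148.41765127236349] [ 0.03441626 -0.80716473  0.00119751] 0.08113082147798115
```

View pics/w27z.png

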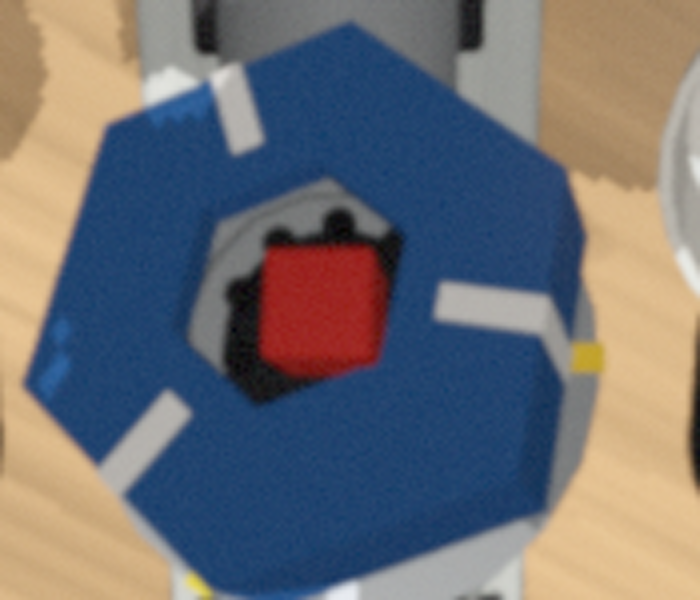

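View pics/s27z.png

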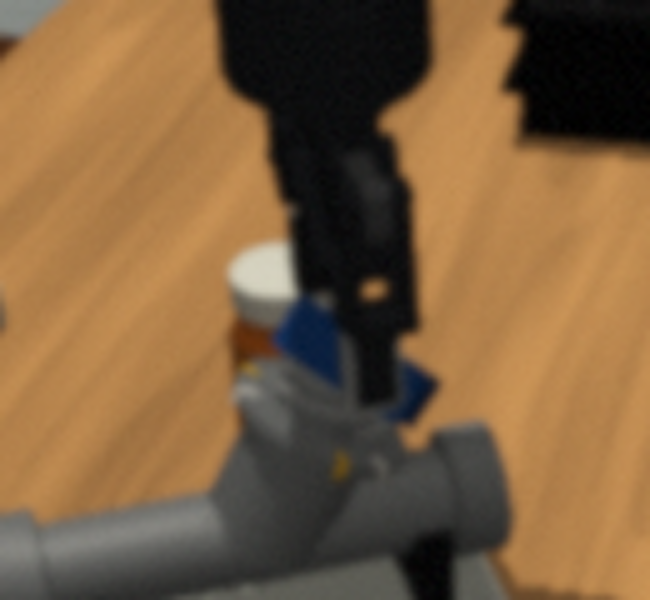

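Emit:
play_rows --commands "0.5 -0.5 -0.5 0 0;0.5 -0.5 -0.5 0 0;0.5 -0.5 -0.5 0 0;0.5 -0.5 -0.5 0 0;0.5 -0.5 -0.5 0 0" --force 30

```text
time: 21.12
ee_pos: [0.6091, -0.0024, 0.1227]
tcp_rot: [-179.5, 0.2, -148.6]
wrist_force: [6.1, -13.9, 9.3]
opening: 0.0597
```

```bash
python3 - <<'E'
from h import *
snap('wrist','w28');o=get_obs();print(o['time'],o['ee_pos'].tolist(),o['tcp_rot'].tolist(),o['wrist_force'],o['opening'])
crop('w28',(190,160,175,170),4,'w28z')
snap('side','s28');crop('s28',(170,130,130,120),5,'s28z');
E
```

```text
21.1667 [0.6090727450519344, -0.002450194803048012, 0.12271641259602117] [-179.54111063571278, 0.16074741088980837, -148.5596118040617] [  4.70626006 -14.00536271   9.25066391] 0.05957338223170158
```

View pics/w28z.png

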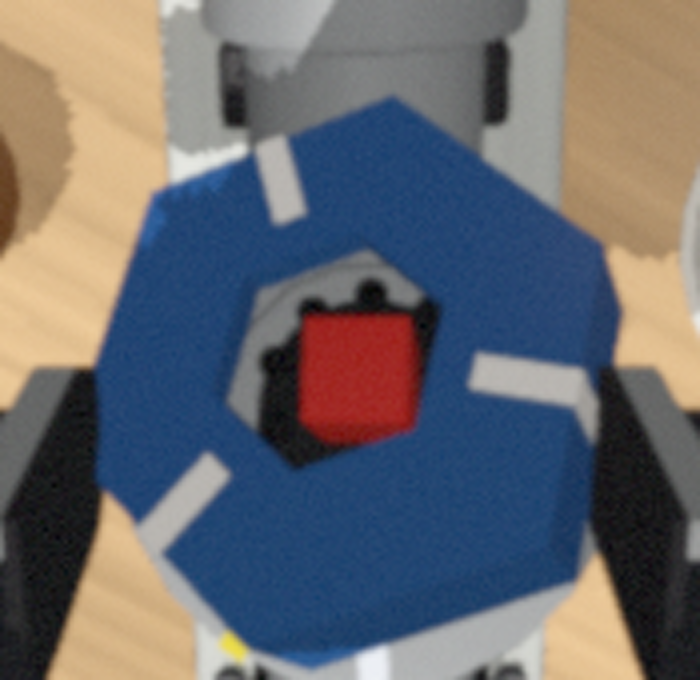

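View pics/s28z.png

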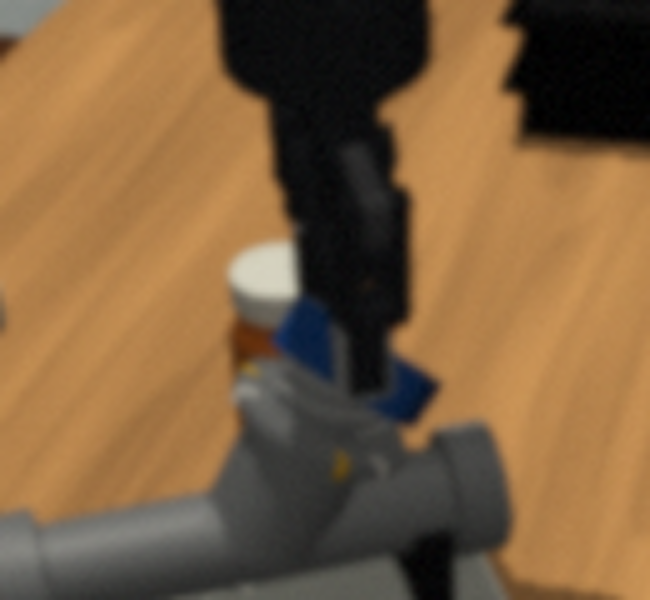

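Emit:
play_rows --commands "0.5 0 0 0 0;0.5 0 0 0 0;0.5 -1 -0.6 2 0;0.5 -2 -1.2 4 0;0.5 -3 -1.9 6 0;0.5 -4 -2.5 8 0;0.5 -5 -3.1 10 0;0.5 -6 -3.7 12 0;0.5 -6 -3.7 12 0" --force 60

```text
time: 21.97
ee_pos: [0.6008, -0.0039, 0.1329]
tcp_rot: [-179.9, 0.0, -148.5]
wrist_force: [-2.1, -3.9, 5.4]
opening: 0.0429
```

```bash
python3 - <<'E'
from h import *
snap('wrist','w29');o=get_obs();print(o['time'],o['ee_pos'].tolist(),o['tcp_rot'].tolist(),o['wrist_force'],o['opening'])
crop('w29',(190,160,175,170),4,'w29z')
snap('side','s29');crop('s29',(170,130,130,120),5,'s29z');
E
```

```text
22.0167 [0.6008210242967715, -0.003774194392389908, 0.13271275210431824] [-179.95081755394997, 0.0035055965059103515, -148.45837545622385] [-1.56000613 -4.29411096  5.57921723] 0.0427116180244549
```

View pics/w29z.png

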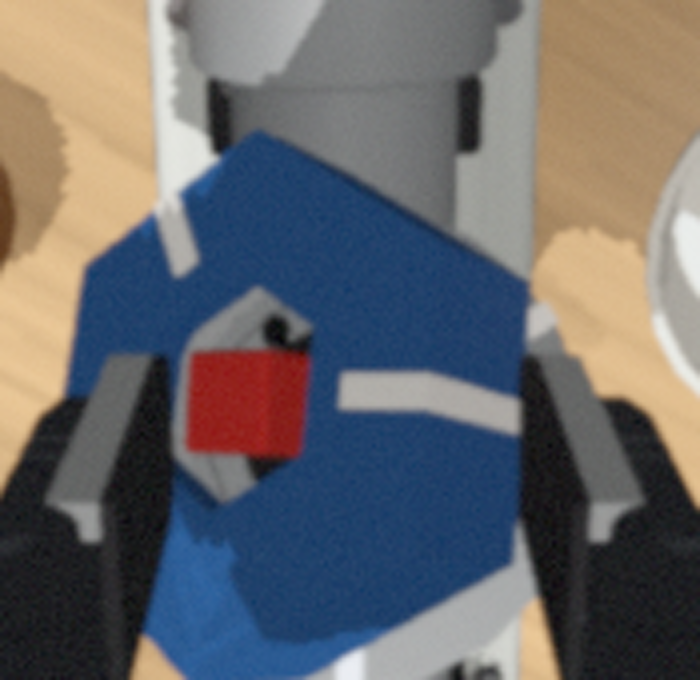

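View pics/s29z.png

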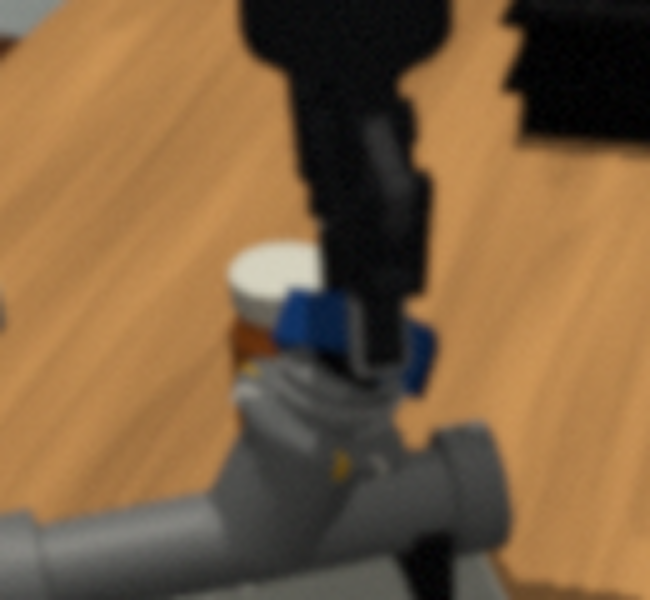

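Emit:
play_rows --commands "0.7 0 0 0 0;0.95 0 0 0 0;0.95 0 0 0 0;0.95 0 0 5 0;0.95 0 0 20 0;0.95 9 6 50 0;0.95 15 10 75 0;0.95 15 10 75 0;0.95 15 10 75 0" --force 20

```text
time: 22.82
ee_pos: [0.6167, 0.007, 0.2088]
tcp_rot: [-179.9, 0.1, -148.4]
wrist_force: [1.1, 0.2, -0.8]
opening: 0.0814
```

```bash
python3 - <<'E'
from h import *
snap('wrist','w30');o=get_obs();print(o['time'],o['ee_pos'].tolist(),o['tcp_rot'].tolist(),o['wrist_force'],o['opening'])
crop('w30',(200,110,150,150),4,'w30z')
snap('side','s30');crop('s30',(170,130,130,120),5,'s30z');
E
```

```text
22.8667 [0.6160601391007958, 0.006815556882790028, 0.20737843072864792] [-179.9938021864616, 0.021454009539753145, -148.42113193919843] [ 0.13219726  0.4089792  -0.63128138] 0.08114349538797462
```

View pics/w30z.png

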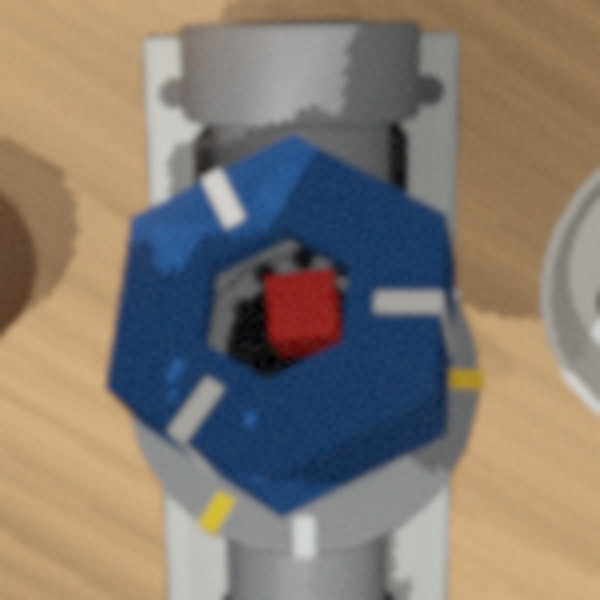

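View pics/s30z.png

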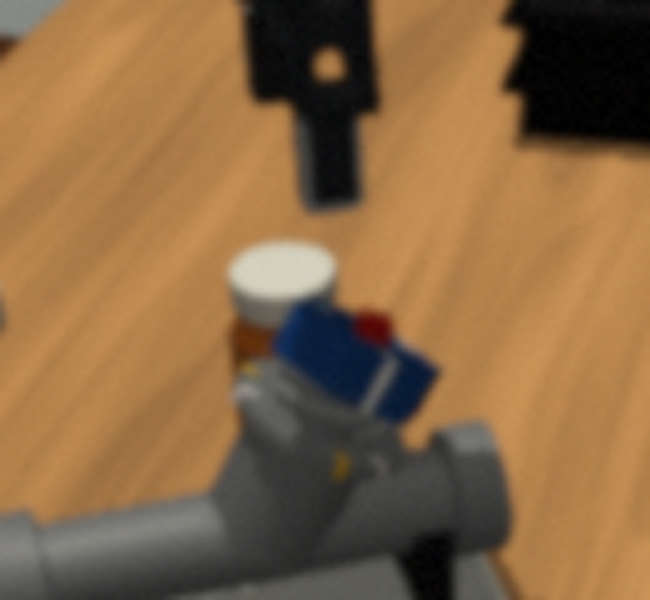

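```bash
python3 - <<'E'
from pose import *
crop('w30',(220,135,105,110),7,'w30y')
C=cam('wrist',dict(ee_pos=np.array([0.6160601391007958, 0.006815556882790028, 0.20737843072864792]),tcp_rot=np.array([-179.9938021864616, 0.021454009539753145, -148.42113193919843])))
for a,b in((.006,.006),(-.006,.006),(-.006,-.006),(.006,-.006)): print(((proj(C,C0+Rn_@np.array([a,b,.021]))-[220,135]+.43)*7).round())
E
```

```text
[447. 444.]
[445. 327.]
[323. 328.]
[323. 446.]
```

View pics/w30y.png

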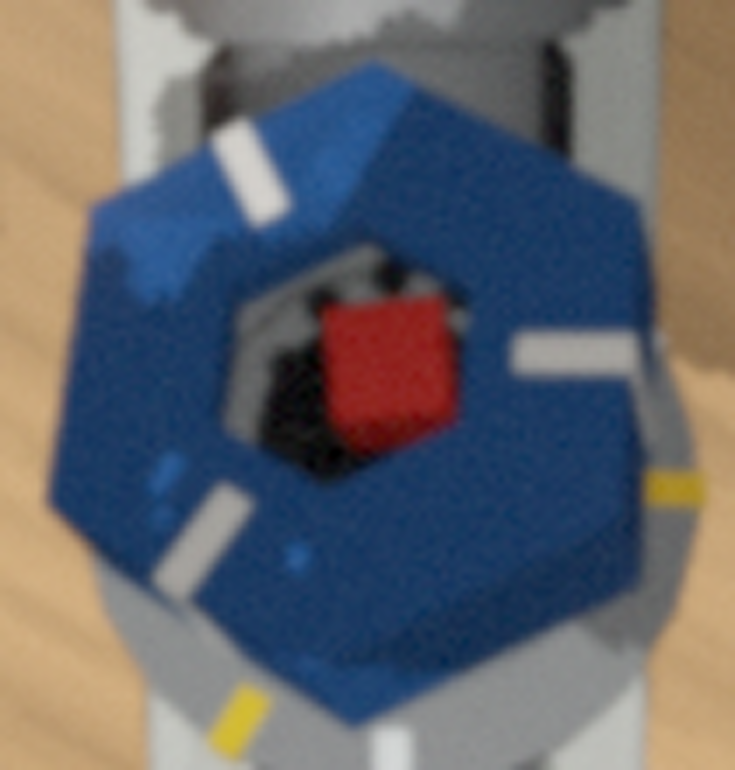

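```bash
python3 - <<'E'
from pose import *
C=cam('wrist',dict(ee_pos=np.array([0.6160601391007958, 0.006815556882790028, 0.20737843072864792]),tcp_rot=np.array([-179.9938021864616, 0.021454009539753145, -148.42113193919843])))
c={90:(378,60),30:(638,205),330:(640,530),270:(325,665),210:(50,497),150:(92,205)}
obj=topface(c.keys(),.03464)+topface([0,120,240],.03)
img=np.array(list(c.values())+[(638,352),(230,130),(165,585)])/7-.43+[220,135]
nutpose(C,obj,img); nutpose(C,obj[:6],img[:6])
K,R,e=C
ok,rv,tv=cv2.solvePnP(np.array(obj),img,K,None);Rw=R@cv2.Rodrigues(rv)[0];pw=R@tv[:,0]+e
print('world axis',Rw[:,2],'centre',pw+Rw[:,2]*.011)
for a in(0,180):
  d=Rw@[np.cos(np.radians(a))*.03,0,.011]; print('flat centre',a,(pw+d)*1000)
d=Rw[:,0];print('flat dir world',np.degrees(np.arctan2(d[1],d[0])),d)
E
```

```text
in neck mm [ -4.4  -1.3 -12.4] rot 85.8 axis [-0.13  -0.114  0.985] tilt 9.9 err 1.98
in neck mm [ -5.6  -1.5 -15. ] rot 86.0 axis [-0.104 -0.09   0.99 ] tilt 7.9 err 1.58
world axis [-0.45104704 -0.41860662  0.78824175] centre [ 0.60423325 -0.00462208  0.1197008 ]
flat centre 0 [588.42599447  20.51011691 124.00238138]
flat centre 180 [620.04049941 -29.75426988 115.39921341]
flat dir world 122.16842728864857 [-0.52690842  0.83773978  0.14338613]
```

Emit:
play_rows --commands "0.95 -6 -5 -20 0.5;0.95 -11.8 -10.8 -50 0.5;0.95 -11.8 -10.8 -80 0.5;0.95 -11.8 -10.8 -93 0.5;0.95 -11.8 -10.8 -95 0.5;0.5 -11.8 -10.8 -95 0.5;0.5 -11.8 -10.8 -95 0.5;0.5 -11.8 -10.8 -95 0.5;0.5 -11.8 -10.8 -95 0.5" --force 25

```text
time: 23.67
ee_pos: [0.6048, -0.0047, 0.1137]
tcp_rot: [-179.9, 0.1, -148.0]
wrist_force: [0.1, -4.2, 1.2]
opening: 0.062
```

```bash
python3 - <<'E'
from h import *
snap('wrist','w31');o=get_obs();print(o['time'],o['ee_pos'].tolist(),o['tcp_rot'].tolist(),o['wrist_force'],o['opening'])
crop('w31',(190,160,175,170),4,'w31z')
E
```

```text
23.7167 [0.604761014668153, -0.00463830668191463, 0.11367957872630294] [-179.89578904426972, 0.07292802257589093, -147.9608792861664] [ 0.1162896  -4.83438183  2.31133365] 0.06181637623797074
```

View pics/w31z.png

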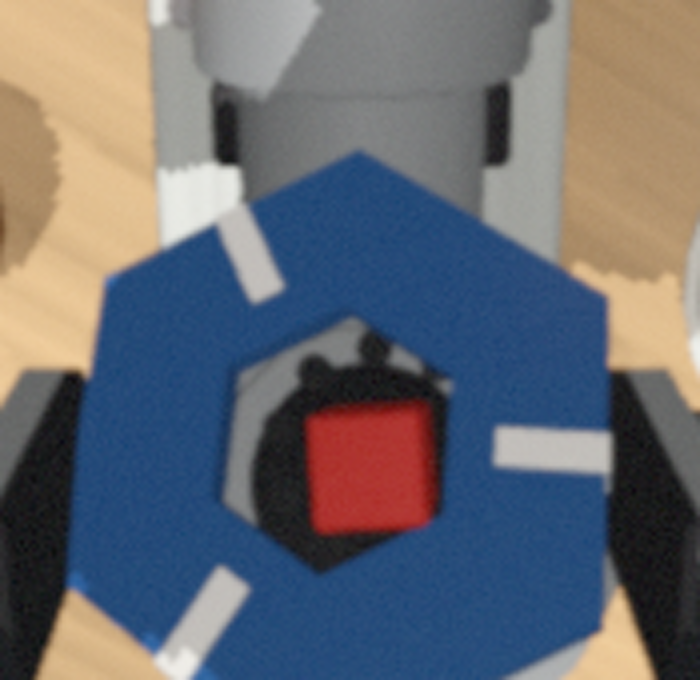

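Emit:
play_rows --commands "0.5 0 0 0 0;0.5 0 0 0 0;0.5 -1.7 -1.1 3.5 0;0.5 -3.4 -2.2 7 0;0.5 -5.1 -3.3 10.5 0;0.5 -7 -4.5 14 0;0.5 -9 -5.7 18 0;0.5 -10.6 -6.7 22 0;0.5 -10.6 -6.7 40 0;0.5 -10.6 -6.7 60 0" --force 40

```text
time: 24.55
ee_pos: [0.5925, -0.0109, 0.172]
tcp_rot: [179.9, -0.1, -147.9]
wrist_force: [0.5, -0.6, -0.5]
opening: 0.061
```

Emit:
play_rows --commands "0.5 0 0 0 0;0.5 0 0 0 0"

```text
time: 24.72
ee_pos: [0.5939, -0.0109, 0.1735]
tcp_rot: [-179.9, 0.1, -147.9]
wrist_force: [0.8, -1.0, -1.6]
opening: 0.061
```

```bash
python3 - <<'E'
from h import *
snap('wrist','w32');o=get_obs();print(o['time'],o['ee_pos'].tolist(),o['tcp_rot'].tolist(),o['wrist_force'],o['opening'])
snap('side','s32');crop('s32',(170,110,130,140),5,'s32z');
E
```

```text
24.7667 [0.593447877574999, -0.010859488555109643, 0.17229021480393933] [-179.99329106426924, 0.021127650774885792, -147.94060752650515] [ 0.48422603 -0.22924923 -0.95788588] 0.061199627828967124
```

View pics/w32.png

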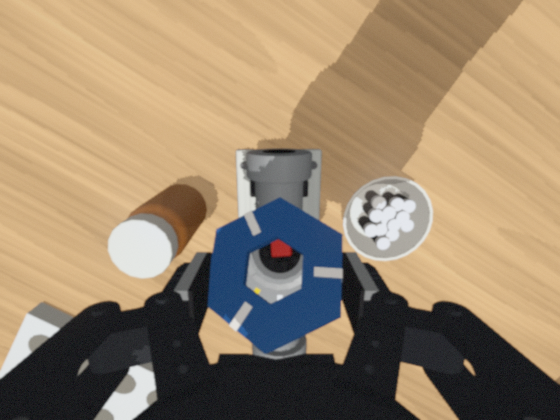

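View pics/s32z.png

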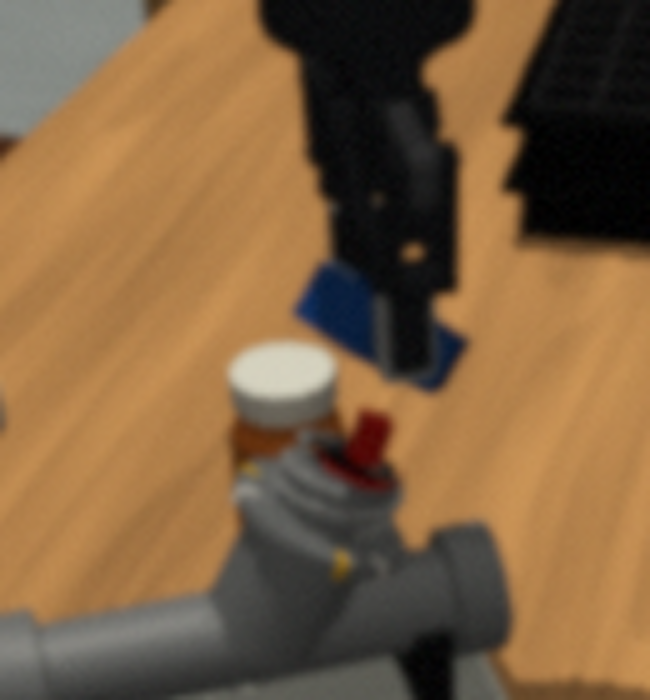

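Emit:
play_rows --commands "0.5 12 8 20 0;0.5 30 19 40 0;0.5 50 32 60 0;0.5 50 32 60 0;0.5 50 32 60 0"

```text
time: 25.23
ee_pos: [0.6441, 0.0216, 0.2314]
tcp_rot: [180.0, -0.0, -147.9]
wrist_force: [-0.4, -0.2, -1.3]
opening: 0.0611
```

```bash
python3 - <<'E'
from pose import *
im,C,o=snap('wrist','w33');print(o['time'],o['ee_pos'].tolist(),o['tcp_rot'].tolist(),o['opening'])
p=proj(C,C0);print(p);x,y=int(p[0])-40,int(p[1])-45;crop('w33',(x,y,80,80),9,'w33z');print(x,y)
print([((proj(C,C0+Rn_@np.array([a,b,.021]))-[x,y]+.44)*9).round().tolist() for a,b in((.006,.006),(-.006,.006),(-.006,-.006),(.006,-.006))])
E
```

```text
25.2333 [0.6441392835872954, 0.02164802249477254, 0.23141587107081668] [179.98553481750957, -0.030039701440470568, -147.88543082238647] 0.06110180506891028
[277.82000178 151.48509141]
237 106
[[448.0, 376.0], [446.0, 240.0], [299.0, 240.0], [299.0, 377.0]]
```

View pics/w33z.png

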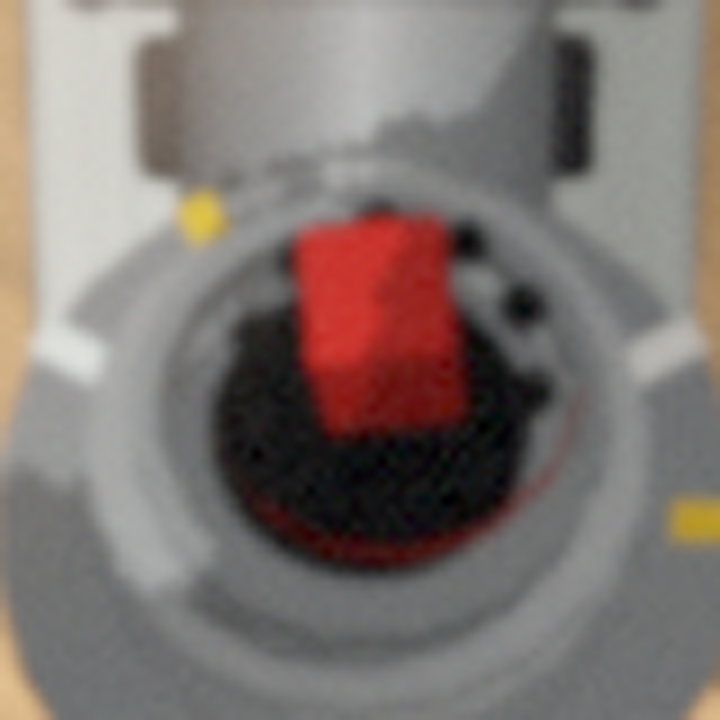

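Emit:
play_rows --commands "0.5 -30 -18 0 0;0.5 -62 -37 0 0;0.5 -88 -53 -15 0;0.5 -88 -53 -50 0;0.5 -88 -53 -85 0;0.5 -88 -53 -110 0;0.5 -88 -53 -116 0;0.5 -88 -53 -116 0;0.5 -88 -53 -116 0"

```text
time: 26.03
ee_pos: [0.5551, -0.0321, 0.1169]
tcp_rot: [-180.0, -0.0, -148.0]
wrist_force: [0.1, 0.2, 0.4]
opening: 0.0614
```

```bash
python3 - <<'E'
from h import *
o=get_obs();print(o['time'],o['ee_pos'].tolist(),o['tcp_rot'].tolist(),o['opening'])
snap('side','s34');crop('s34',(170,110,130,140),5,'s34z');
E
```

```text
26.0333 [0.5550569539017648, -0.03205188310323549, 0.11694013395459661] [-179.99862843533631, -0.001420352603191616, -147.95255597963984] 0.061351434006431046
```

View pics/s34z.png

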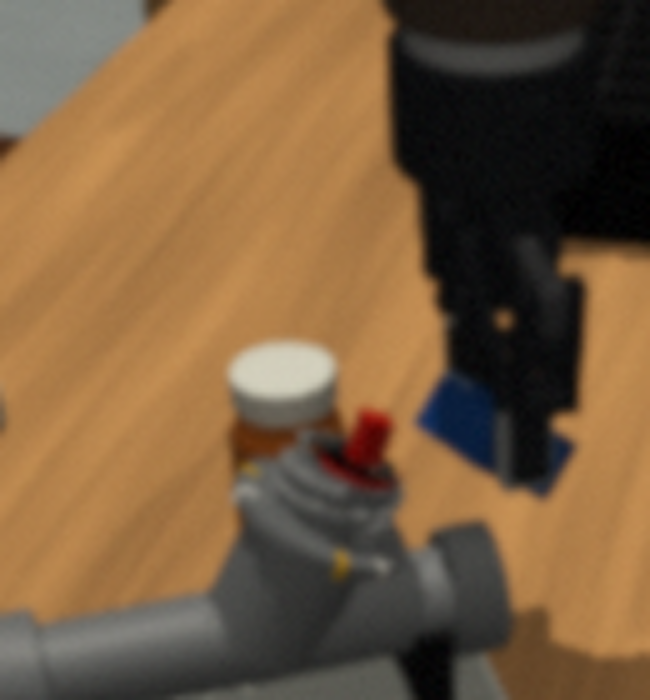

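Emit:
play_rows --commands "0.5 4 2.5 -1 0;0.5 8 5 -2 0;0.5 11 7 -3 0;0.5 13 8.2 -3 0;0.5 14.5 9.1 -3 0;0.5 14.5 9.1 -3 0"

```text
time: 26.58
ee_pos: [0.5697, -0.0232, 0.1131]
tcp_rot: [-180.0, -0.1, -148.0]
wrist_force: [-2.1, -3.6, -0.5]
opening: 0.0612
```

```bash
python3 - <<'E'
from h import *
o=get_obs();print(o['time'],o['ee_pos'].tolist(),o['wrist_force'],o['opening'])
snap('side','s35');crop('s35',(190,150,90,80),8,'s35z');
E
```

```text
26.5833 [0.5697380964210746, -0.023154381337064912, 0.11307978953285477] [-2.14170425 -3.56725256 -0.45748498] 0.06119594036579552
```

View pics/s35z.png

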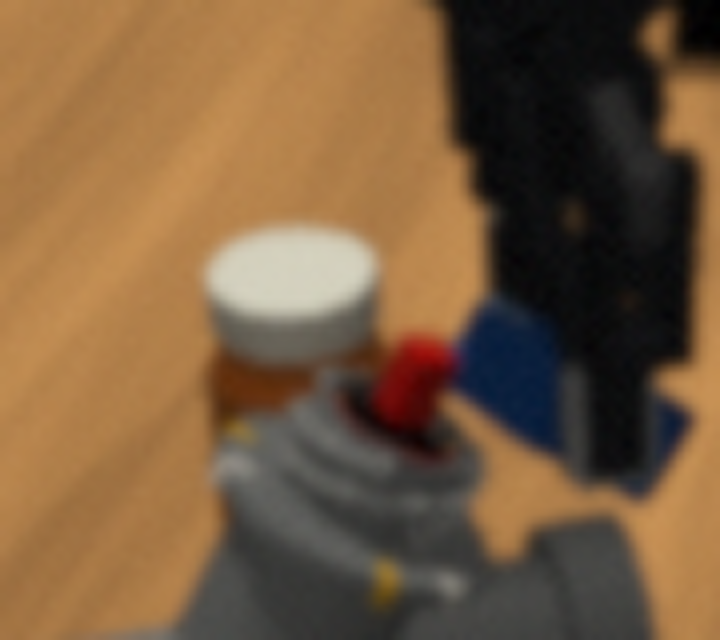

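Emit:
play_rows --commands "0.5 0.9 0.5 0 0;0.5 1.7 1.1 0 0;0.5 1.7 1.1 0 0;0.5 -5 -3 0 0;0.5 -14 -9 10 0;0.5 -14 -9 45 0;0.5 -5 -3 85 0;0.5 25 16 115 0;0.5 55 35 117 0;0.5 75 46 117 0"

```text
time: 27.47
ee_pos: [0.6472, 0.0247, 0.2345]
tcp_rot: [-179.9, 0.4, -147.9]
wrist_force: [0.9, -0.0, -0.9]
opening: 0.0612
```

Emit:
play_rows --commands "0.5 0 0 0 0;0.5 0 0 0 0"

```text
time: 27.63
ee_pos: [0.6452, 0.0237, 0.2302]
tcp_rot: [180.0, -0.0, -147.9]
wrist_force: [-0.5, 0.3, -0.3]
opening: 0.0611
```

```bash
python3 - <<'E'
from pose import *
im,C,o=snap('wrist','w36');print(o['time'],o['ee_pos'].tolist(),o['tcp_rot'].tolist(),o['opening'])
p=proj(C,C0);print(p);x,y=int(p[0])-40,int(p[1])-45;crop('w36',(x,y,80,80),9,'w36z');print(x,y)
print([((proj(C,C0+Rn_@np.array([a,b,.021]))-[x,y]+.44)*9).round().tolist() for a,b in((.006,.006),(-.006,.006),(-.006,-.006),(.006,-.006))])
E
```

```text
27.6333 [0.6451857385163262, 0.023715044607653453, 0.23015110564073973] [179.96589514839195, -0.018537509693113973, -147.87153372988158] 0.06105665863758325
[276.28849349 149.09995368]
236 104
[[442.0, 371.0], [441.0, 233.0], [293.0, 233.0], [292.0, 371.0]]
```

View pics/w36z.png

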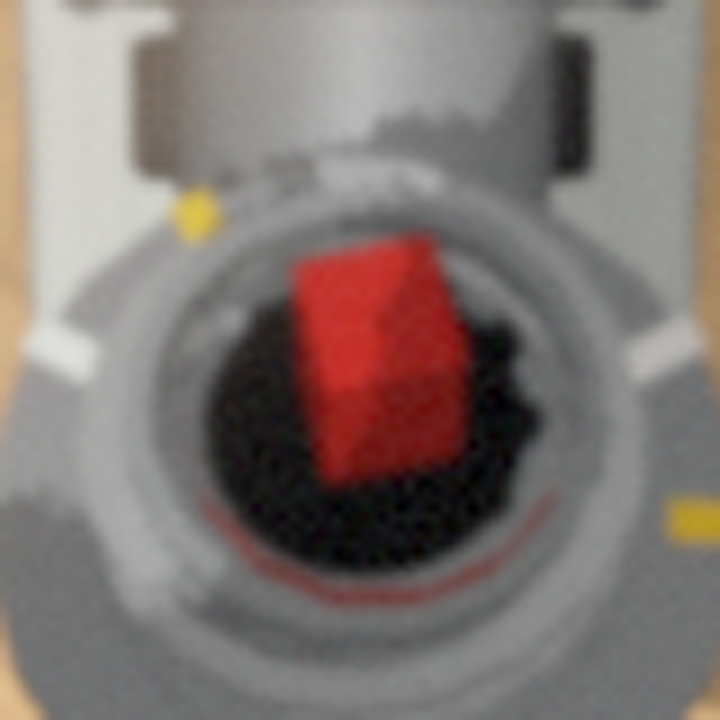

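```bash
python3 - <<'E'
from h import *
crop('w36',(190,180,180,185),4,'w36n')
E
```

```text
(no output)
```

View pics/w36n.png

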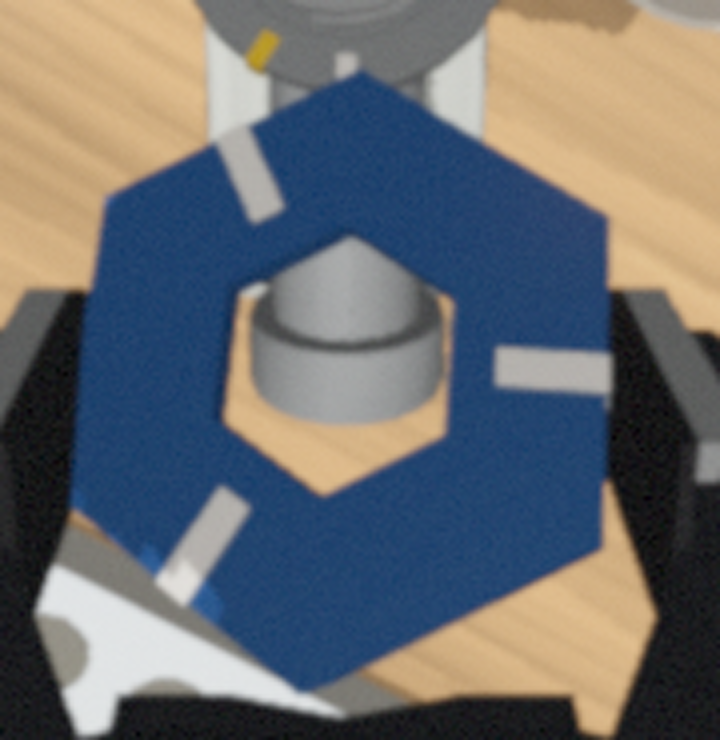

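```bash
python3 - <<'E'
from pose import *
o=dict(ee_pos=np.array([0.6451857385163262, 0.023715044607653453, 0.23015110564073973]),tcp_rot=np.array([179.96589514839195, -0.018537509693113973, -147.87153372988158]))
C=cam('wrist',o)
c={90:(362,70),30:(607,215),330:(603,547),270:(305,692),210:(72,508),150:(106,198)}
obj=topface(c.keys(),.03464)+topface([0,120,240],.03)
img=np.array(list(c.values())+[(612,372),(232,138),(168,595)])/4-.38+[190,180]
nutpose(C,obj,img);nutpose(C,obj[:6],img[:6])
K,R,e=C
for k in(9,6):
  ok,rv,tv=cv2.solvePnP(np.array(obj[:k]),img[:k],K,None);Rw=R@cv2.Rodrigues(rv)[0];pw=R@tv[:,0]+e
  print('axis',Rw[:,2].round(3),'centre-TCP',((pw+Rw[:,2]*.011-o['ee_pos'])*1000).round(1))
print(Rn_[:,2])
E
```

```text
in neck mm [98.7  3.2 65. ] rot 86.3 axis [-0.11  -0.233  0.966] tilt 14.9 err 2.55
in neck mm [97.9  3.2 63.8] rot 86.2 axis [-0.066 -0.229  0.971] tilt 13.8 err 2.23
axis [-0.365 -0.505  0.782] centre-TCP [0.4 1.5 8.1]
axis [-0.337 -0.483  0.808] centre-TCP [0.6 1.7 6.9]
[-0.42309658 -0.26643814  0.8660254 ]
```

Emit:
play_rows --commands "0.5 -30 -26 0 0;0.5 -60 -52 0 0;0.5 -92 -79 0 0;0.5 -124 -106 -10 0;0.5 -155 -133 -45 0;0.5 -155 -133 -85 0;0.5 -155 -133 -125 0;0.5 -155 -133 -165 0;0.5 -155 -133 -195 0;0.5 -155 -133 -203 0"

```text
time: 28.52
ee_pos: [0.4855, -0.1096, 0.0224]
tcp_rot: [179.7, -0.3, -148.0]
wrist_force: [-0.6, 0.7, -1.7]
opening: 0.0607
```

Emit:
play_rows --commands "0.5 0 0 -2 0;0.5 0 0 -3 0;0.9 0 0 -3 0;1 0 0 -3 0;1 0 0 10 0;1 0 0 35 0;1 0 0 70 0;1 0 0 80 0;1 0 0 80 0"

```text
time: 29.27
ee_pos: [0.4923, -0.1103, 0.1124]
tcp_rot: [-179.7, 0.3, -147.9]
wrist_force: [0.4, -0.6, -0.3]
opening: 0.0855
```

```bash
python3 - <<'E'
from pose import *
im,C,o=snap('wrist','w37');print(o['time'],o['ee_pos'].tolist(),o['tcp_rot'].tolist(),o['opening'])
x,y=[int(t) for t in blobs(mask(im,'blue'))[0][1]];x-=65;y-=60;crop('w37',(x,y,130,120),5,'w37z');print(x,y)
E
```

```text
29.2667 [0.4923387289750332, -0.11026940069454365, 0.11241205393116922] [-179.68258821508397, 0.3219929856895121, -147.93149272472616] 0.08548969938388949
221 166
```

View pics/w37z.png

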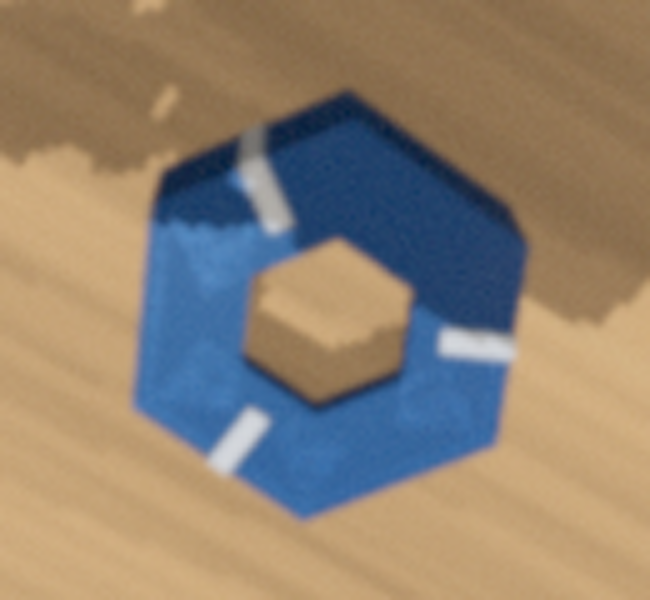

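```bash
python3 - <<'E'
from pose import *
C=cam('wrist',dict(ee_pos=np.array([0.4923387289750332, -0.11026940069454365, 0.11241205393116922]),tcp_rot=np.array([-179.68258821508397, 0.3219929856895121, -147.93149272472616])))
f=lambda p:np.array(p)/5-.4+[221,166]
P={k:onz(C,f(p),.022) for k,p in {90:(347,118),30:(520,240),330:(495,442),270:(305,518),210:(135,405),150:(152,222)}.items()}
print(np.mean(list(P.values()),0))
for k in P:
  d=P[k]-P[(k+180)%360]; print(k,(np.degrees(np.arctan2(d[1],d[0]))-k)%360,np.linalg.norm(d))
h=[onz(C,f(p),.022) for p in((338,238),(413,293),(402,372),(318,408),(243,352),(252,283))];print(np.mean(h,0))
for k,p in{0:(515,350),120:(245,170),240:(217,468)}.items():
  d=onz(C,f(p),.022)-np.mean(h,0);print(k,np.degrees(np.arctan2(d[1],d[0]))-k,np.linalg.norm(d))
E
```

```text
[ 0.50387462 -0.09451282  0.022     ]
90 116.95673478694161 0.06834623257303885
30 116.83417686281814 0.06725347125526397
330 117.79317484248398 0.06663572294077241
270 116.95673478694161 0.06834623257303885
210 116.83417686281814 0.06725347125526397
150 117.79317484248395 0.06663572294077241
[ 0.50325518 -0.09450575  0.022     ]
0 114.0330153602146 0.03031577076605267
120 -240.99315218224513 0.028727296219641076
240 -243.44841243934735 0.030843837945786393
```

Emit:
play_rows --commands "1 7 8 -20 -5;1 13.4 15.7 -50 -5;1 13.4 15.7 -80 -5;1 13.4 15.7 -98 -5;1 13.4 15.7 -103 -5;0.5 13.4 15.7 -103 -5;0.5 13.4 15.7 -103 -5;0.5 13.4 15.7 -103 -5;0.5 13.4 15.7 -103 -5;0.5 13.4 15.7 -103 -5" --force 25

```text
time: 30.15
ee_pos: [0.5041, -0.0943, 0.0056]
tcp_rot: [-179.9, 0.1, -153.0]
wrist_force: [-2.2, -1.2, 3.5]
opening: 0.0594
```

```bash
python3 - <<'E'
from h import *
o=get_obs();print(o['time'],o['ee_pos'].tolist(),o['wrist_force'],o['opening'])
snap('wrist','w38')
E
```

```text
30.15 [0.5041450897201714, -0.0943379633030024, 0.005586928533994132] [-2.22718306 -1.18815929  3.4720722 ] 0.05941583917997499
```

View pics/w38.png

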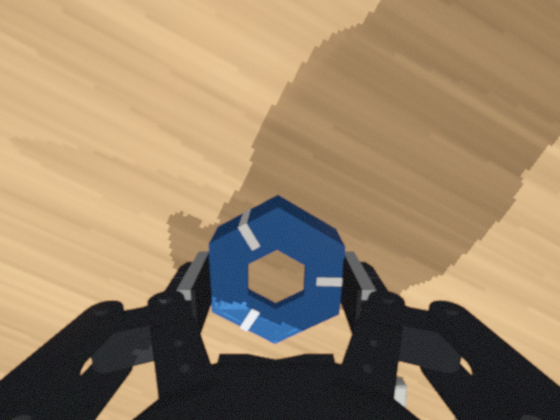

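Emit:
play_rows --commands "0.5 0 0 10 0;0.5 0 0 45 0;0.5 0 0 85 0;0.5 0 0 125 0;0.5 10 10 160 0;0.5 35 33 175 2;0.5 62 59 175 4.5;0.5 88 83 171 4.5;0.5 94.7 89.1 160 4.5;0.5 94.7 89.1 145 4.5" --force 20

```text
time: 31.03
ee_pos: [0.5999, -0.003, 0.1498]
tcp_rot: [-180.0, 0.1, -148.3]
wrist_force: [0.1, -0.3, -0.4]
opening: 0.0592
```

Emit:
play_rows --commands "0.5 0 0 -6 0;0.5 0 0 -9 0;0.5 0 0 -11 0;0.5 0 0 -13 0;0.5 0 0 -15 0;0.5 0 0 -17 0;0.5 0 0 -18.5 0;0.5 0 0 -20 0;0.5 0 0 -21.5 0;0.5 0 0 -22.5 0"

```text
time: 31.87
ee_pos: [0.5978, -0.0059, 0.1292]
tcp_rot: [-179.9, 0.1, -148.5]
wrist_force: [-7.9, -2.2, 13.5]
opening: 0.0597
```

```bash
python3 - <<'E'
from h import *
o=get_obs();print(o['time'],o['ee_pos'].tolist(),o['tcp_rot'].tolist(),o['wrist_force'],o['opening'])
snap('side','s39');crop('s39',(170,130,130,120),5,'s39z')
E
```

```text
31.8667 [0.5977622866406348, -0.005915130229482201, 0.12919410210964943] [-179.88167572049323, 0.0507626929620864, -148.5008813177201] [-7.87245862 -2.23376605 13.47411141] 0.05966305647857561
```

View pics/s39z.png

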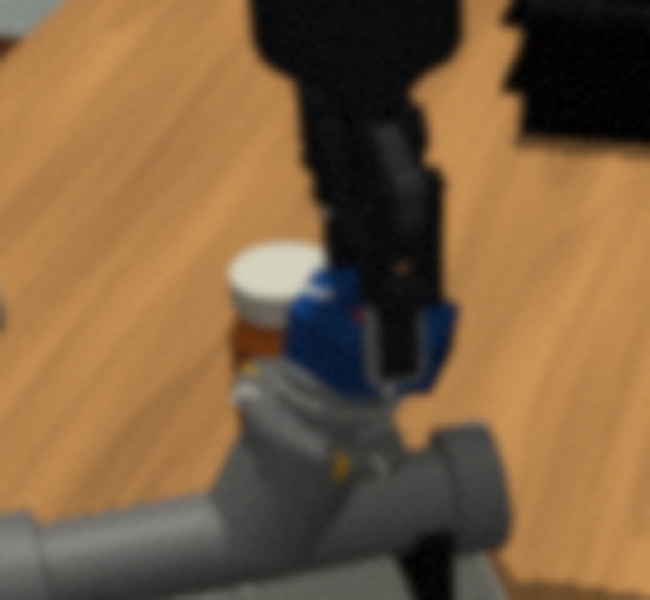

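Emit:
play_rows --commands "0.5 -0.4 -0.2 -1.5 0;0.5 -0.4 -0.2 -3 0;0.5 -0.4 -0.2 -4.5 0;0.5 -0.4 -0.2 -5.5 0;0.5 -0.4 -0.2 -5.5 0"

```text
time: 32.33
ee_pos: [0.5972, -0.0062, 0.1237]
tcp_rot: [-179.9, 0.0, -148.5]
wrist_force: [-8.7, -3.1, 13.1]
opening: 0.0591
```

```bash
python3 - <<'E'
from h import *
o=get_obs();print(o['time'],o['ee_pos'].tolist(),o['tcp_rot'].tolist(),o['wrist_force'],o['opening'])
snap('side','s40');crop('s40',(170,130,130,120),5,'s40z');snap('wrist','w40');crop('w40',(190,160,180,185),4,'w40z')
E
```

```text
32.3333 [0.5972009625112236, -0.006161660198318448, 0.12369703575167311] [-179.8882575362532, 0.03518280411750846, -148.50269809762514] [-8.72354188 -3.14528715 13.07603419] 0.059094438824915246
```

View pics/s40z.png

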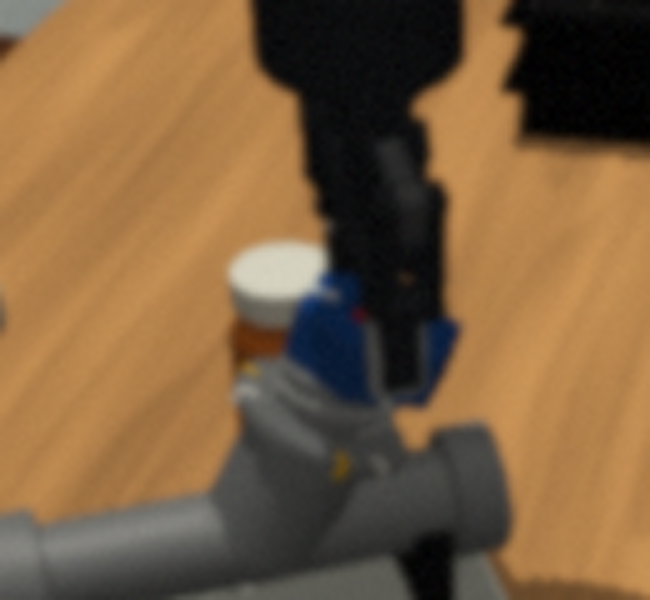

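View pics/w40z.png

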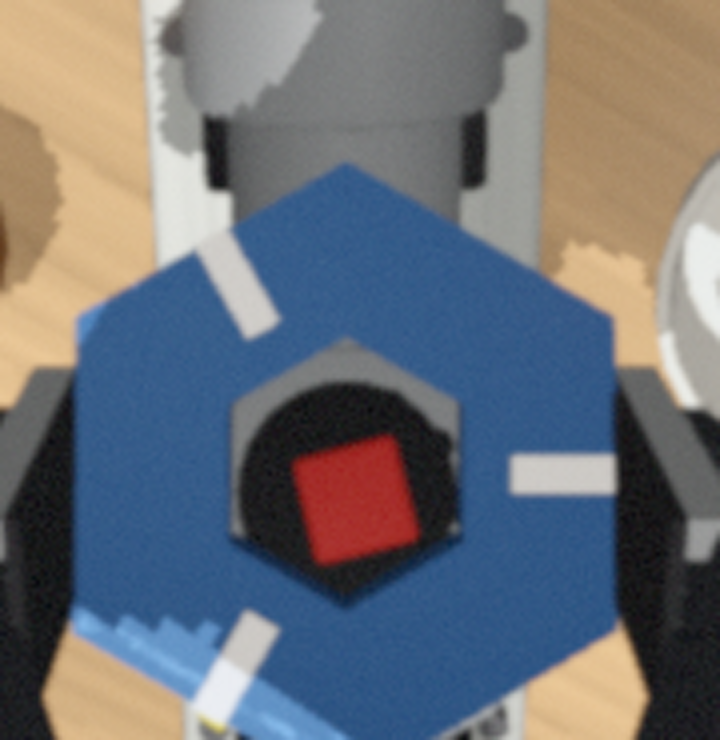

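Emit:
play_rows --commands "0.5 1.5 0.9 2 0;0.5 3 1.9 3 0;0.5 4.4 2.8 2.3 0;0.5 5 3.2 1 0;0.5 5.6 3.6 -0.3 0;0.5 6.3 4 -1.5 0;0.5 7 4.4 -2.7 0;0.5 7.6 4.8 -4 0;0.5 8.2 5.2 -5.2 0;0.5 8.5 5.3 -6 0"

```text
time: 33.27
ee_pos: [0.6047, -0.0007, 0.1169]
tcp_rot: [-180.0, -0.1, -148.5]
wrist_force: [-15.5, -4.8, 17.2]
opening: 0.0592
```

```bash
python3 - <<'E'
from h import *
o=get_obs();print(o['time'],o['ee_pos'].tolist(),o['tcp_rot'].tolist(),o['wrist_force'],o['opening'])
snap('side','s41');crop('s41',(170,130,130,120),5,'s41z')
E
```

```text
33.2667 [0.6047179945750819, -0.0006759407125967563, 0.11686007701206032] [-179.96701773127486, -0.12472560792756952, -148.4828077490386] [-15.48038037  -4.79517674  17.24127552] 0.059211099439673766
```

View pics/s41z.png

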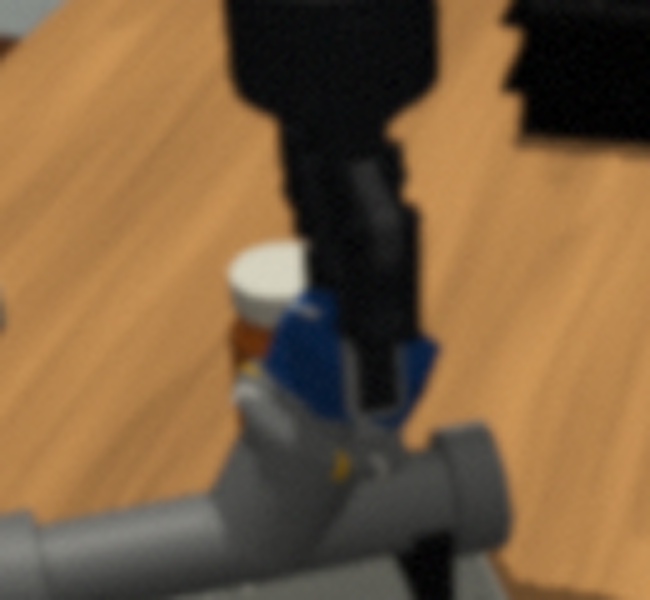

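Emit:
play_rows --commands "0.5 0 0 1.5 0;0.74 0 0 1.5 0;0.77 0 0 1.5 0;0.77 0 0 1.5 0;0.77 0 0 1.5 0"

```text
time: 33.73
ee_pos: [0.6061, 0.0002, 0.1164]
tcp_rot: [180.0, -0.0, -148.4]
wrist_force: [0.2, -0.2, 0.3]
opening: 0.0661
```

```bash
python3 - <<'E'
from h import *
o=get_obs();print(o['time'],o['ee_pos'].tolist(),o['tcp_rot'].tolist(),o['wrist_force'],o['opening'])
snap('side','s42');crop('s42',(170,130,130,120),5,'s42z');snap('wrist','w42');crop('w42',(190,160,180,185),4,'w42z')
E
```

```text
33.7333 [0.6061386717855326, 0.00022407545211299706, 0.11641689491223567] [179.98365176242078, -0.009922011545409793, -148.4354204810971] [ 0.18301454 -0.19804605  0.27794266] 0.06605297524170836
```

View pics/s42z.png

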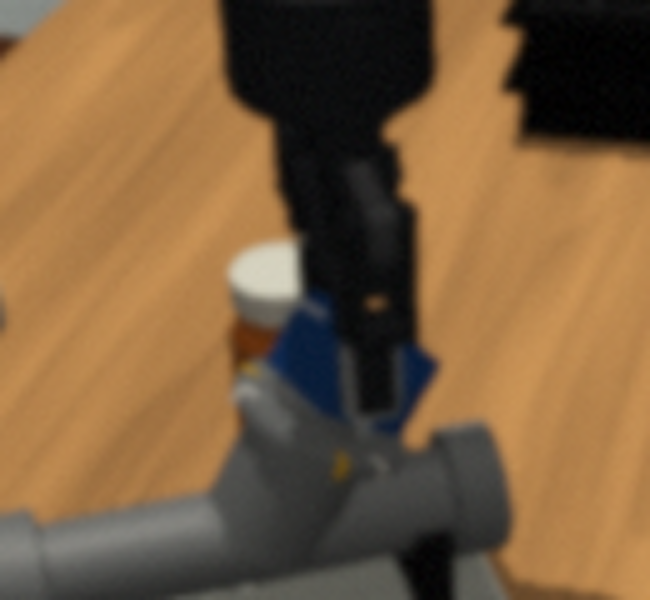

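View pics/w42z.png

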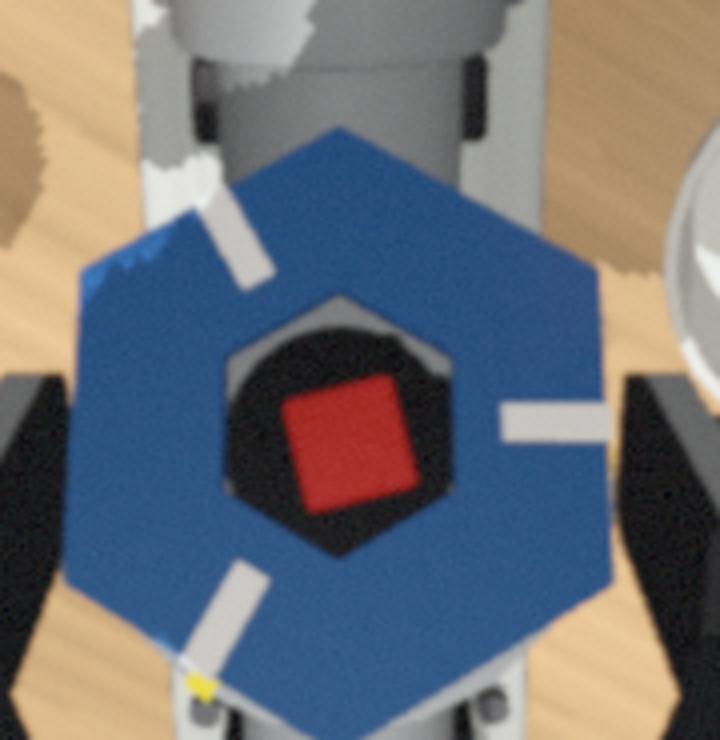

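Emit:
play_rows --commands "0.77 0.3 0.1 0 -3;0.77 0.5 0.2 0 -6;0.77 0.5 0.2 0 -9;0.77 0.5 0.2 0 -12;0.77 0.5 0.2 0 -15;0.77 0.6 0.3 0 -18;0.77 0.7 0.3 -0.3 -21;0.77 0.8 0.4 -0.5 -24;0.77 0.8 0.4 -0.5 -24"

```text
time: 34.58
ee_pos: [0.6071, 0.0006, 0.1163]
tcp_rot: [-180.0, 0.0, -172.6]
wrist_force: [-0.0, -1.0, 1.0]
opening: 0.0654
```

```bash
python3 - <<'E'
from h import *
o=get_obs();print(o['time'],o['ee_pos'].tolist(),o['tcp_rot'].tolist(),o['wrist_force'],o['torque'],o['opening'])
snap('wrist','w43');crop('w43',(190,160,180,185),4,'w43z')
E
```

```text
34.5833 [0.6071371213522346, 0.0005559803111020076, 0.1163419543591313] [-179.99746174498114, 0.024829814419202154, -172.56523542291018] [-0.00474929 -0.95255015  0.95499964] [ 0.03084367 -0.15771156  0.0762546 ] 0.06544300767898369
```

View pics/w43z.png

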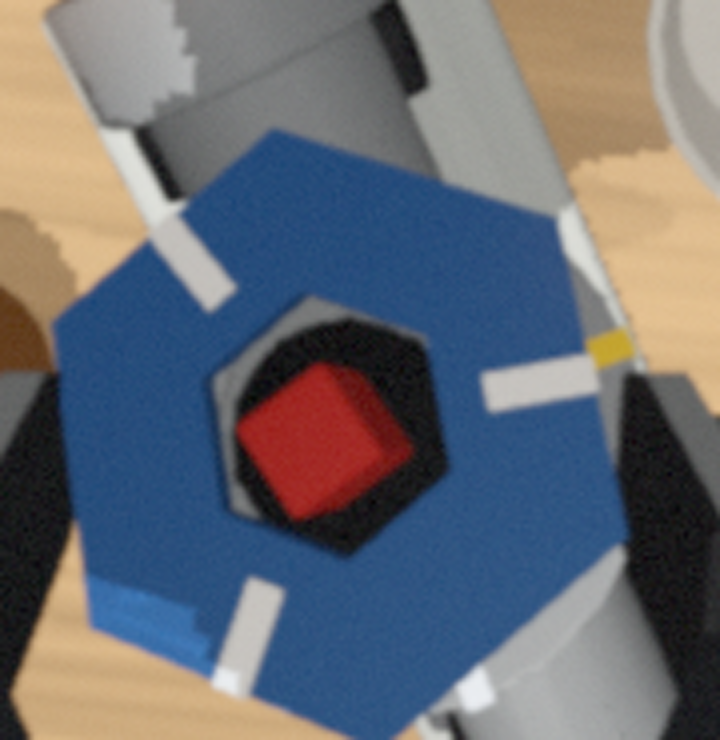

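Emit:
play_rows --commands "0.77 0 0 0 -3;0.77 0.1 0 0 -6;0.77 0.2 0.1 -0.2 -9;0.77 0.3 0.1 -0.4 -12;0.77 0.4 0.2 -0.5 -14;0.77 0.4 0.2 -0.5 -14"

```text
time: 35.13
ee_pos: [0.6076, 0.0005, 0.1159]
tcp_rot: [-180.0, 0.0, 173.6]
wrist_force: [1.4, -2.7, 0.5]
opening: 0.0658
```

```bash
python3 - <<'E'
from h import *
o=get_obs();print(o['time'],o['ee_pos'].tolist(),o['tcp_rot'].tolist(),o['wrist_force'],o['torque'],o['opening'])
snap('wrist','w44');crop('w44',(190,160,180,185),4,'w44z')
E
```

```text
35.1333 [0.6075880659216326, 0.0004777713267414412, 0.11589245486658788] [-179.97826206333693, 0.036389796571784074, 173.58911233342363] [ 1.3531561  -2.67906663  0.53807703] [-0.26181667 -0.33538446  0.34184228] 0.06576118211458253
```

View pics/w44z.png

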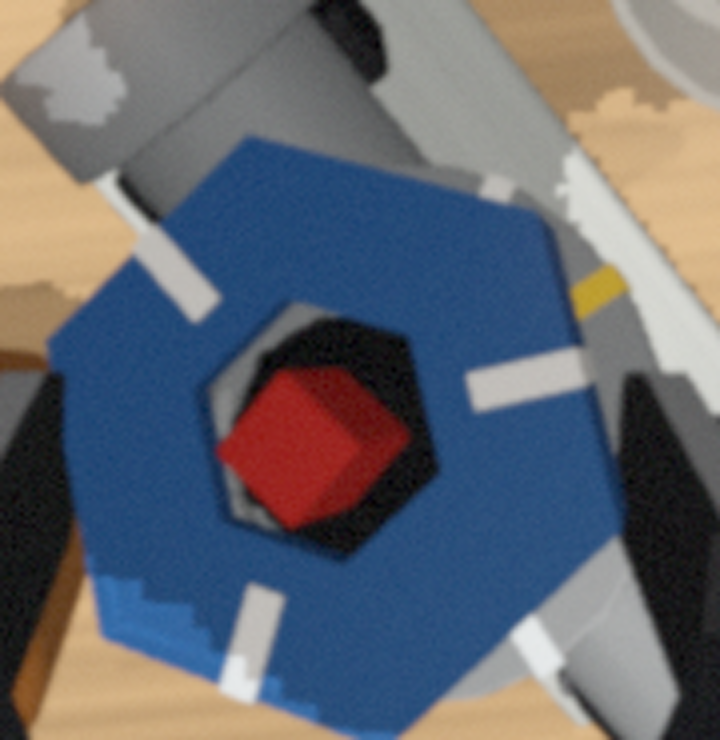

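```bash
python3 - <<'E'
from pose import *
def run(ee,rt,c,mk,k,off):
    C=cam('wrist',dict(ee_pos=np.array(ee),tcp_rot=np.array(rt)))
    obj=topface(c.keys(),.03464)+topface([0,120,240],.03)
    img=np.array(list(c.values())+mk)/k-.38+off
    nutpose(C,obj,img);nutpose(C,obj[:6],img[:6])
run([0.6061386717855326, 0.00022407545211299706, 0.11641689491223567],[179.98365176242078, -0.009922011545409793, -148.4354204810971],{90:(340,127),30:(598,270),330:(612,580),270:(345,742),210:(65,580),150:(82,270)},[(610,423),(208,197),(192,660)],4,[190,160])
run([0.6075880659216326, 0.0004777713267414412, 0.11589245486658788],[-179.97826206333693, 0.036389796571784074, 173.58911233342363],{90:(250,135),30:(545,212),330:(622,530),270:(385,738),210:(103,635),150:(48,342)},[(592,367),(147,243),(240,700)],4,[190,160])
E
```

```text
in neck mm [ -2.7   0.2 -12.9] rot 89.3 axis [ 0.024 -0.01   1.   ] tilt 1.5 err 2.15
in neck mm [ -2.8  -0.4 -13.4] rot 89.6 axis [0.028 0.031 0.999] tilt 2.4 err 1.14
in neck mm [ -2.5  -0.3 -12.5] rot 68.4 axis [0.092 0.083 0.992] tilt 7.1 err 2.34
in neck mm [ -3.2  -0.3 -13.3] rot 68.2 axis [0.108 0.068 0.992] tilt 7.3 err 1.07
```

Emit:
play_rows --commands "1 0 0 0 2;1 0 0 0 3;1 -0.3 -0.2 0.5 10;1 -0.3 -0.2 0.5 17;1 -0.3 -0.2 0.5 24;1 -0.3 -0.2 0.5 31;1 -0.3 -0.2 0.5 38;1 -0.3 -0.2 0.5 45;1 -0.3 -0.2 0.5 52;1 -0.3 -0.2 0.5 59"

```text
time: 36.02
ee_pos: [0.6068, 0.0007, 0.1161]
tcp_rot: [180.0, -0.0, -127.0]
wrist_force: [-0.3, 0.3, 0.4]
opening: 0.0856
```

Emit:
play_rows --commands "1 0 0 0 7;1 0 0 0 12;1 0 0 0 12;0.85 0 0 0 12;0.77 0 0 0 12;0.77 0 0 0 12;0.77 0 0 0 12"

```text
time: 36.6
ee_pos: [0.6066, 0.0007, 0.1163]
tcp_rot: [180.0, -0.0, -115.5]
wrist_force: [-3.8, 1.5, 2.3]
opening: 0.0659
```

```bash
python3 - <<'E'
from h import *
o=get_obs();print(o['time'],o['ee_pos'].tolist(),o['tcp_rot'].tolist(),o['wrist_force'],o['torque'],o['opening'])
snap('wrist','w45');crop('w45',(190,160,180,185),4,'w45z')
E
```

```text
36.6 [0.6066236197691368, 0.0006737978332219248, 0.11628709472956626] [179.95227068563378, -0.0034164235792838583, -115.49989365379182] [-3.76523869  1.52195143  2.33623705] [0.29186198 0.75572709 0.0378049 ] 0.06586478536181942
```

View pics/w45z.png

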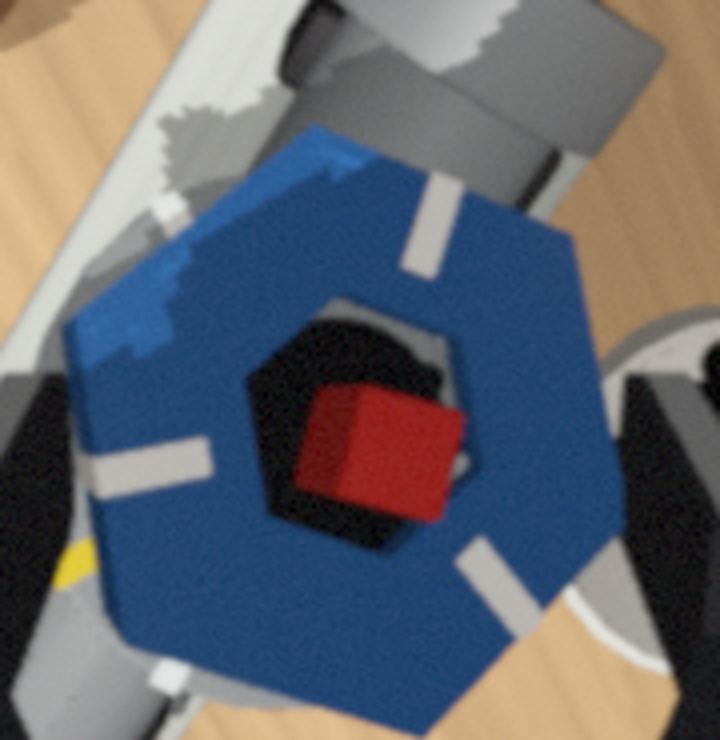

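Emit:
play_rows --commands "0.77 0 0 0 -4;0.77 0.2 0.1 -0.2 -8;0.77 0.3 0.1 -0.3 -12;0.77 0.4 0.2 -0.4 -16;0.77 0.5 0.3 -0.5 -20;0.77 0.6 0.3 -0.6 -24;0.77 0.7 0.4 -0.7 -28;0.77 0.8 0.4 -0.8 -32;0.77 0.9 0.5 -0.9 -36;0.77 1 0.6 -1 -40"

```text
time: 37.48
ee_pos: [0.6092, 0.002, 0.1163]
tcp_rot: [180.0, 0.2, -155.6]
wrist_force: [1.5, 4.2, 6.6]
opening: 0.0658
```

```bash
python3 - <<'E'
from h import *
o=get_obs();print(o['time'],o['ee_pos'].tolist(),o['tcp_rot'].tolist(),o['wrist_force'],o['torque'],o['opening'])
snap('wrist','w46');crop('w46',(190,160,180,185),4,'w46z')
E
```

```text
37.4833 [0.609168894162625, 0.0020055940414229587, 0.11627787773283205] [179.98162862618415, 0.20284124857248523, -155.5827249072008] [1.53130361 4.17503855 6.58194375] [ 1.22441344 -0.34245238  0.85995451] 0.06582638210922241
```

View pics/w46z.png

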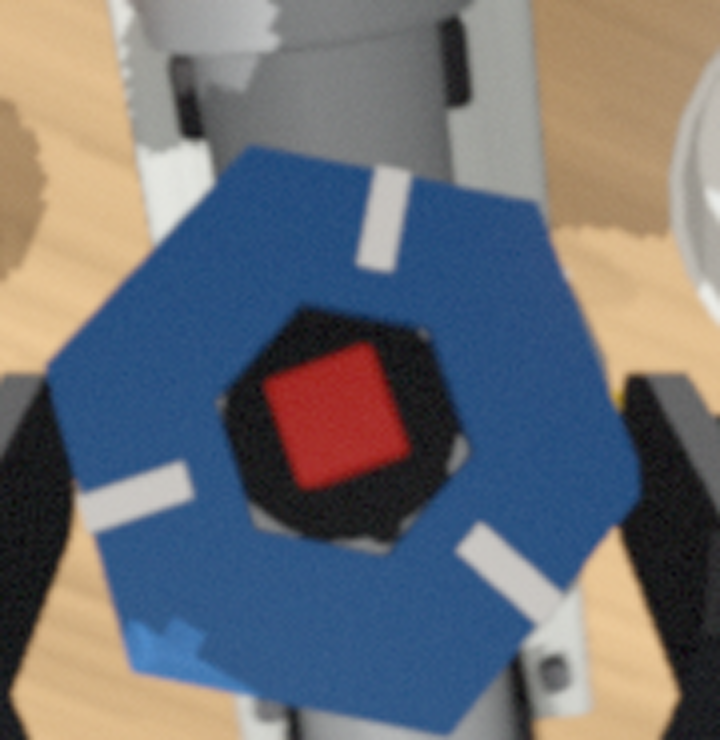

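```bash
cat >> pose.py <<'E'
def run(ee,rt,c,mk,k,off):
    C=cam('wrist',dict(ee_pos=np.array(ee),tcp_rot=np.array(rt)))
    obj=topface(c.keys(),.03464)+topface([0,120,240][:len(mk)],.03)
    img=np.array(list(c.values())+mk)/k-.38+off
    nutpose(C,obj,img);nutpose(C,obj[:6],img[:6])
E
python3 - <<'E'
from pose import *
# marks: 0-> top here; corner 30 left of it
run([0.609168894162625, 0.0020055940414229587, 0.11627787773283205],[179.98162862618415, 0.20284124857248523, -155.5827249072008],{30:(250,145),90:(48,365),150:(130,668),210:(448,735),270:(640,490),330:(540,202)},[(395,170),(85,512),(553,612)],4,[190,160])
E
```

```text
in neck mm [  1.   -1.  -14.5] rot 161.7 axis [0.02  0.089 0.996] tilt 5.2 err 1.42
in neck mm [  0.7  -1.1 -15.2] rot 161.6 axis [0.034 0.091 0.995] tilt 5.6 err 0.85
```

Emit:
play_rows --commands "0.75 0 0 0 0;0.75 0.1 0 -0.2 -4;0.75 0.2 0.1 -0.4 -8;0.75 0.3 0.1 -0.6 -12;0.75 0.4 0.2 -0.8 -16;0.75 0.5 0.3 -1 -20;0.75 0.5 0.3 -1.2 -24;0.75 0.5 0.3 -1.4 -28;0.75 0.5 0.3 -1.5 -30" --force 40

```text
time: 38.28
ee_pos: [0.6171, 0.0025, 0.1151]
tcp_rot: [179.8, 1.0, 174.6]
wrist_force: [42.9, 1.8, -9.4]
opening: 0.0645
```

```bash
python3 - <<'E'
from h import *
o=get_obs();print(o['time'],o['ee_pos'].tolist(),o['tcp_rot'].tolist(),o['wrist_force'],o['torque'],o['opening'])
snap('wrist','w47');crop('w47',(190,160,180,185),4,'w47z')
E
```

```text
38.2833 [0.6170733415185016, 0.0024619374967295342, 0.11512160415080207] [179.80874046878986, 1.0209378526874133, 174.62922791877517] [42.85704603  1.78228685 -9.36397242] [ 1.5089418  -9.04331473  2.87970687] 0.06447463091181349
```

View pics/w47z.png

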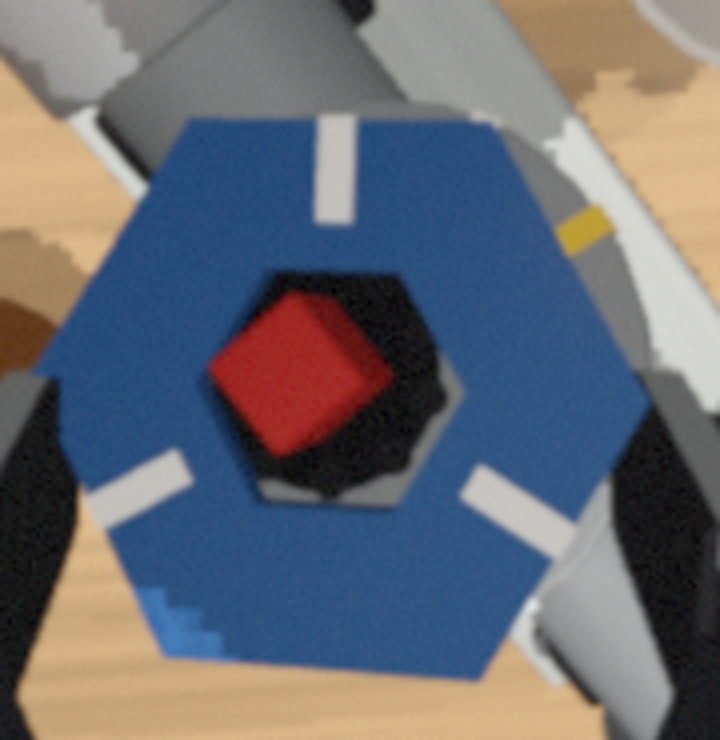

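Emit:
play_rows --commands "1 -1 -0.5 0.5 4;1 -1.5 -0.8 1 8;1 -1.5 -0.8 1 13;1 -1.5 -0.8 1 20;1 -1.5 -0.8 1 27;1 -1.5 -0.8 1 34;1 -1.5 -0.8 1 34;1 -1.5 -0.8 1 34" --force 20

```text
time: 39.0
ee_pos: [0.6071, 0.0004, 0.1147]
tcp_rot: [-180.0, -0.0, -151.7]
wrist_force: [-0.1, -0.2, -0.2]
opening: 0.0851
```

```bash
python3 - <<'E'
from h import *
o=get_obs();print(o['time'],o['ee_pos'].tolist(),o['tcp_rot'].tolist(),o['wrist_force'],o['torque'],o['opening'])
snap('wrist','w48');crop('w48',(190,160,180,185),4,'w48z')
snap('side','s48');crop('s48',(170,130,130,120),5,'s48z')
E
```

```text
39.0 [0.6071126969553485, 0.000428962604983735, 0.1146726450489439] [-179.9808141595924, -0.002811383125643081, -151.65086752286163] [-0.08031264 -0.16184499 -0.21078932] [-2.96898714e-02 -1.28533920e-02 -2.28637853e-05] 0.08508199197551612
```

View pics/w48z.png

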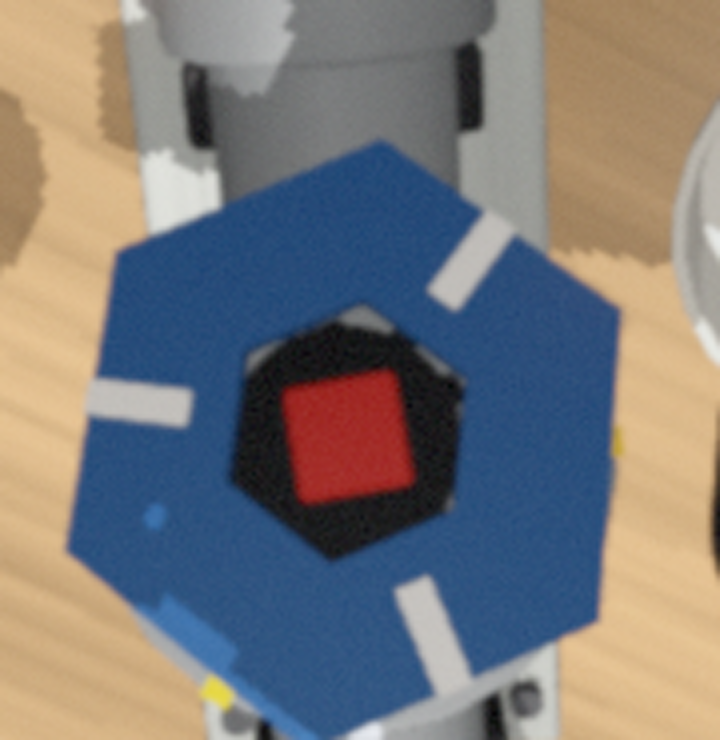

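View pics/s48z.png

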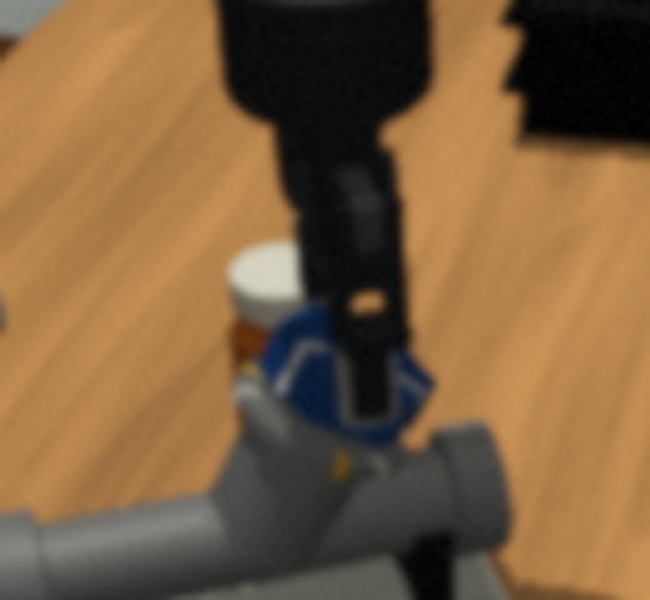

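```bash
python3 - <<'E'
from pose import *
run([0.6071126969553485, 0.000428962604983735, 0.1146726450489439],[-179.9808141595924, -0.002811383125643081, -151.65086752286163],{30:(380,140),90:(117,252),150:(68,548),210:(320,740),270:(600,622),330:(620,310)},[(500,222),(88,400),(455,692)],4,[190,160])
E
```

```text
in neck mm [ -2.6   1.1 -17.3] rot 139.8 axis [ 0.063 -0.021  0.998] tilt 3.8 err 2.09
in neck mm [ -2.6   0.9 -18.3] rot 139.8 axis [ 0.057 -0.004  0.998] tilt 3.3 err 1.52
```

Emit:
play_rows --commands "1 0.4 0.2 0 -5;0.5 0.4 0.2 0 -5;0.5 0.4 0.2 0 -5;0.5 0.4 0.2 0 -5;0.5 0.4 0.2 0 -5;0.5 0.4 0.2 0 -8;0.5 0.4 0.2 0 -11;0.5 0.4 0.2 0 -14;0.5 0.4 0.2 0 -17;0.5 0.4 0.2 0 -20" --force 30

```text
time: 39.93
ee_pos: [0.609, 0.0011, 0.1161]
tcp_rot: [-180.0, 0.2, -171.4]
wrist_force: [6.8, -1.3, 6.2]
opening: 0.0597
```

```bash
python3 - <<'E'
from h import *
o=get_obs();print(o['time'],o['ee_pos'].tolist(),o['tcp_rot'].tolist(),o['wrist_force'],o['torque'],o['opening'])
snap('wrist','w49');crop('w49',(190,160,180,185),4,'w49z')
E
```

```text
39.9333 [0.6090204997585007, 0.0010684369679863793, 0.116063630932637] [-179.99878677429942, 0.2458170409883517, -171.4149142069274] [ 6.78702068 -1.25372294  6.24983504] [ 0.56725742 -1.16520445  1.92535777] 0.05971721129646391
```

View pics/w49z.png

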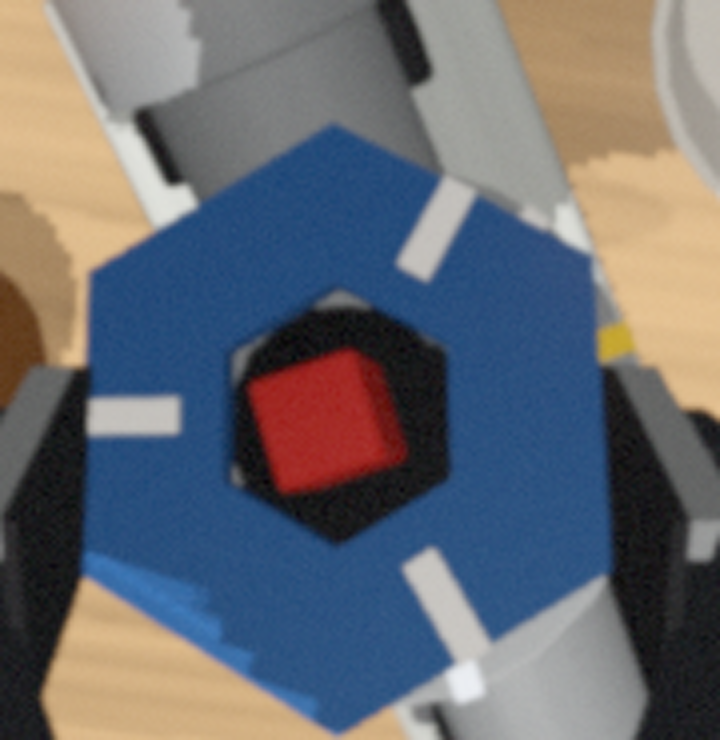

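```bash
python3 - <<'E'
from pose import *
run([0.6090204997585007, 0.0010684369679863793, 0.116063630932637],[-179.99878677429942, 0.2458170409883517, -171.4149142069274],{30:(335,125),90:(92,272),150:(82,575),210:(338,733),270:(610,575),330:(590,262)},[(460,188),(88,415),(480,655)],4,[190,160])
E
```

```text
in neck mm [ -0.9  -0.4 -17.4] rot 129.9 axis [0.021 0.07  0.997] tilt 4.2 err 1.29
in neck mm [ -1.1  -0.6 -17.7] rot 129.8 axis [0.032 0.071 0.997] tilt 4.5 err 0.93
```

Emit:
play_rows --commands "0.5 0 0 0 -3;0.5 0 0 0 -6;0.5 0.2 0.1 -0.2 -9;0.5 0.2 0.1 -0.2 -12;0.5 0.2 0.1 -0.2 -14;0.5 0.2 0.1 -0.2 -14" --force 40

```text
time: 40.48
ee_pos: [0.6063, 0.0014, 0.1172]
tcp_rot: [179.9, -0.0, 174.6]
wrist_force: [-15.2, -1.1, 20.5]
opening: 0.0592
```

```bash
python3 - <<'E'
from h import *
o=get_obs();print(o['time'],o['ee_pos'].tolist(),o['tcp_rot'].tolist(),o['wrist_force'],o['torque'],o['opening'])
snap('wrist','w50');crop('w50',(190,160,180,185),4,'w50z')
E
```

```text
40.4833 [0.6063149015561891, 0.0013537904159369217, 0.11721348566073705] [179.93562939379208, -0.029598539891001138, 174.5817602892769] [-15.23814205  -1.12379713  20.54784354] [0.85414566 2.88378656 1.11374599] 0.05917011307884466
```

View pics/w50z.png

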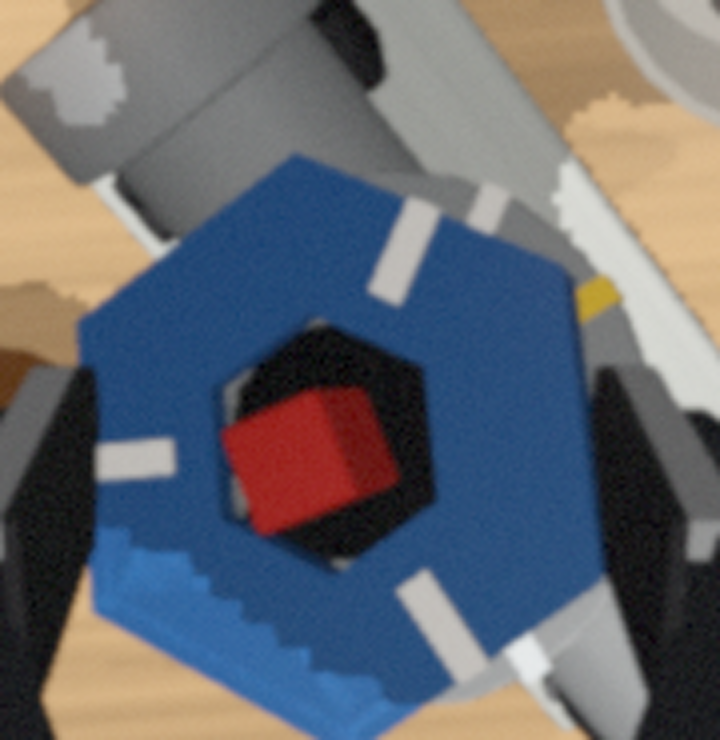

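Emit:
play_rows --commands "0.8 0 0 0 0;1 0 0 0 0;1 0 0 0 0;1 0 0 0 0" --force 20

```text
time: 40.87
ee_pos: [0.6076, 0.0009, 0.1142]
tcp_rot: [180.0, -0.0, 174.6]
wrist_force: [-0.3, 0.3, -0.5]
opening: 0.0853
```

```bash
python3 - <<'E'
from h import *
o=get_obs();print(o['time'],o['ee_pos'].tolist(),o['tcp_rot'].tolist(),o['wrist_force'],o['torque'],o['opening'])
snap('wrist','w51');crop('w51',(190,160,180,185),4,'w51z')
E
```

```text
40.8667 [0.6075707866543836, 0.0009117479835629781, 0.11415463290979624] [179.9997479575285, -0.026430751809545388, 174.5716970985722] [-0.27575147  0.29442762 -0.51686701] [ 0.01655522 -0.04135741 -0.01363875] 0.08530252423033918
```

View pics/w51z.png

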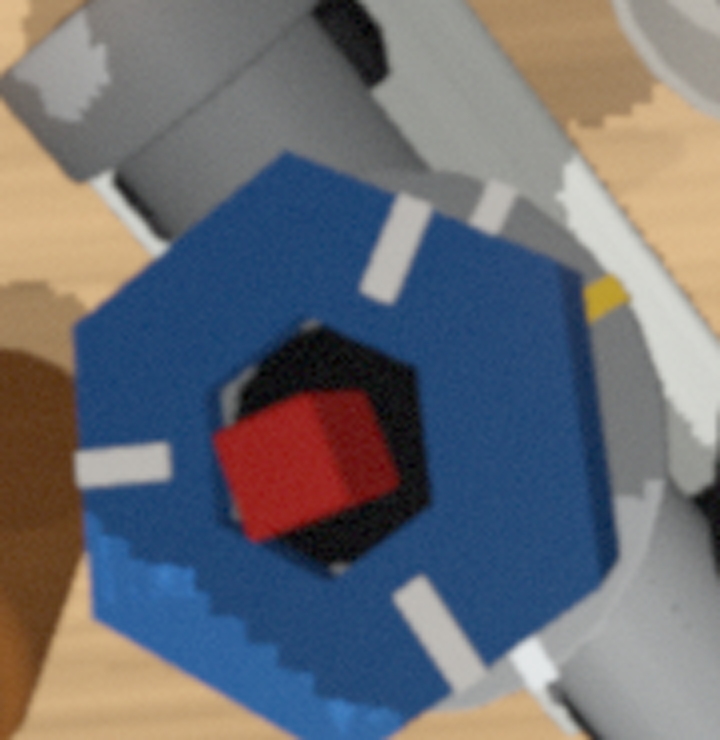

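```bash
python3 - <<'E'
from pose import *
E=([0.6075707866543836, 0.0009117479835629781, 0.11415463290979624],[179.9997479575285, -0.026430751809545388, 174.5716970985722])
run(*E,{30:(288,150),90:(75,327),150:(95,617),210:(335,740),270:(605,580),330:(563,268)},[(415,200),(75,468),(462,690)],4,[190,160])
C=cam('wrist',dict(ee_pos=np.array(E[0]),tcp_rot=np.array(E[1])))
for t in range(0,360,120):
  for nm,r,h,a in(('nutmark top',.03,.00625,t),('collarW',.0335,-.024,t)):
    print(nm,t,((proj(C,C0+Rn_@np.array([r*np.cos(np.radians(a)),r*np.sin(np.radians(a)),h]))-[190,160]+.38)*4).round())
print('post',[((proj(C,C0+Rn_@np.array([a*.006,b*.006,.021]))-[190,160]+.38)*4).round().tolist() for a,b in((0,0),)])
E
```

```text
in neck mm [ -1.8  -1.  -18.2] rot 121.4 axis [0.054 0.007 0.999] tilt 3.1 err 4.67
in neck mm [ -2.9  -2.1 -20.5] rot 121.4 axis [0.097 0.047 0.994] tilt 6.2 err 3.7
nutmark top 0 [464. 689.]
collarW 0 [530. 656.]
nutmark top 120 [429. 206.]
collarW 120 [493. 210.]
nutmark top 240 [ 81. 459.]
collarW 240 [166. 445.]
post [[270.0, 455.0]]
```

```bash
python3 - <<'E'
from pose import *
E=([0.6075707866543836, 0.0009117479835629781, 0.11415463290979624],[179.9997479575285, -0.026430751809545388, 174.5716970985722])
C=cam('wrist',dict(ee_pos=np.array(E[0]),tcp_rot=np.array(E[1])))
def pr(v): return ((proj(C,C0+Rn_@np.array(v))-[190,160]+.38)*4).round().astype(int).tolist()
for z0 in(-.01575,):
  for h in(0,.022):
    print(h,{a:pr([.03464*np.cos(np.radians(a+120)),.03464*np.sin(np.radians(a+120)),z0+h]) for a in range(30,360,60)})
  print('hole',[pr([.015*np.cos(np.radians(a)),.015*np.sin(np.radians(a)),.00625]) for a in range(30,360,60)])
E
```

```text
0 {30: [355, 174], 90: [158, 321], 150: [167, 579], 210: [390, 717], 270: [620, 570], 330: [592, 284]}
0.022 {30: [300, 147], 90: [77, 314], 150: [86, 608], 210: [336, 771], 270: [599, 602], 330: [569, 271]}
hole [[433, 511], [423, 372], [309, 314], [209, 387], [214, 518], [325, 584]]
```

Emit:
play_rows --commands "1 0 0 10 0;1 0 0 35 0;1 0 0 70 0;1 8 5 90 10;1 16 10 100 20;1 20 13 100 30;1 20 13 100 37;1 20 13 100 37;1 20 13 100 37"

```text
time: 41.67
ee_pos: [0.6278, 0.014, 0.2151]
tcp_rot: [-180.0, 0.0, -148.1]
wrist_force: [-0.4, -0.5, 0.1]
opening: 0.0851
```

```bash
python3 - <<'E'
from pose import *
im,C,o=snap('wrist','w52');print(o['time'],o['ee_pos'].tolist(),o['tcp_rot'].tolist(),np.abs(o['qd']).max())
S=cam('side');snap('side','s52')
p=proj(C,C0);x,y=int(p[0])-60,int(p[1])-60;crop('w52',(x,y,120,120),6,'w52z');print(x,y);crop('s52',(190,150,90,80),8,'s52z')
def pr(C,v,x,y,k): return ((proj(C,C0+Rn_@np.array(v))-[x,y]+.5-.5/k)*k).round().astype(int).tolist()
P=lambda a,r,h:[r*np.cos(np.radians(a)),r*np.sin(np.radians(a)),h]
for nm,K,xx,yy,k in(('w',C,x,y,6),('s',S,190,150,8)):
  for h in(-.01575,.00625): print(nm,h,[pr(K,P(a,.03464,h),xx,yy,k) for a in range(30,360,60)],'marks',[pr(K,P(a,.03,h),xx,yy,k) for a in(0,120,240)])
  print('collarW',[pr(K,P(a,.0335,-.024),xx,yy,k) for a in(0,120,240)],'post',[pr(K,P(a,.0085,.021),xx,yy,k) for a in(45,135,225,315)], pr(K,[0,0,.021],xx,yy,k))
E
```

```text
41.6667 [0.6277789225301105, 0.013979919807816793, 0.215124298082264] [-179.99081544365652, 0.014465693509320804, -148.09861357622054] 3.1479766051974307
214 117
w -0.01575 [[502, 622], [626, 403], [493, 197], [243, 198], [112, 406], [238, 624]] marks [[370, 623], [558, 298], [178, 300]]
w 0.00625 [[514, 587], [649, 348], [503, 125], [231, 127], [87, 352], [225, 589]] marks [[369, 588], [575, 235], [160, 238]]
collarW [[370, 660], [574, 308], [163, 310]] post [[420, 357], [419, 259], [316, 259], [315, 357]] [367, 308]
s -0.01575 [[278, 476], [406, 547], [494, 536], [457, 461], [338, 395], [247, 400]] marks [[262, 437], [451, 542], [397, 428]]
s 0.00625 [[318, 401], [447, 473], [534, 465], [496, 391], [375, 324], [285, 326]] marks [[301, 363], [492, 469], [436, 358]]
collarW [[235, 461], [445, 577], [386, 449]] post [[422, 352], [465, 366], [452, 340], [409, 327]] [437, 346]
```

View pics/w52z.png

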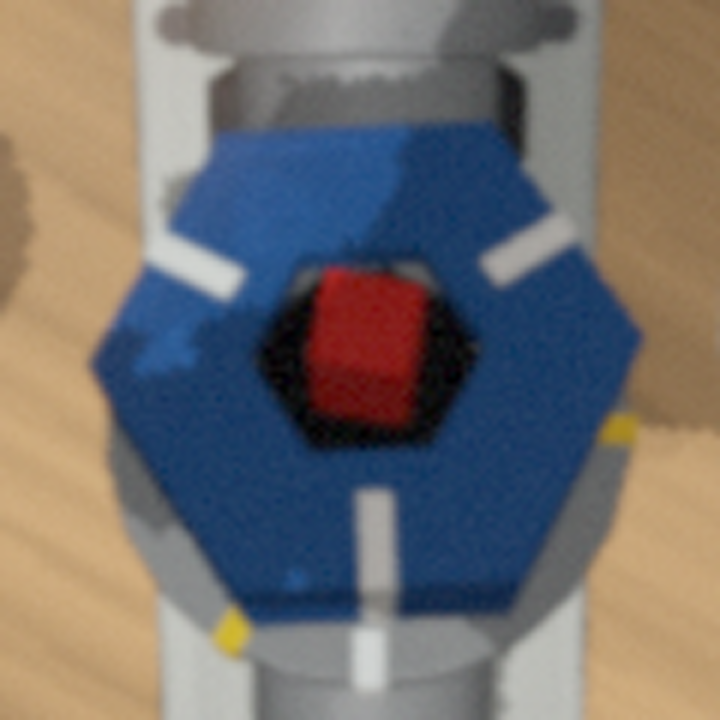

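View pics/s52z.png

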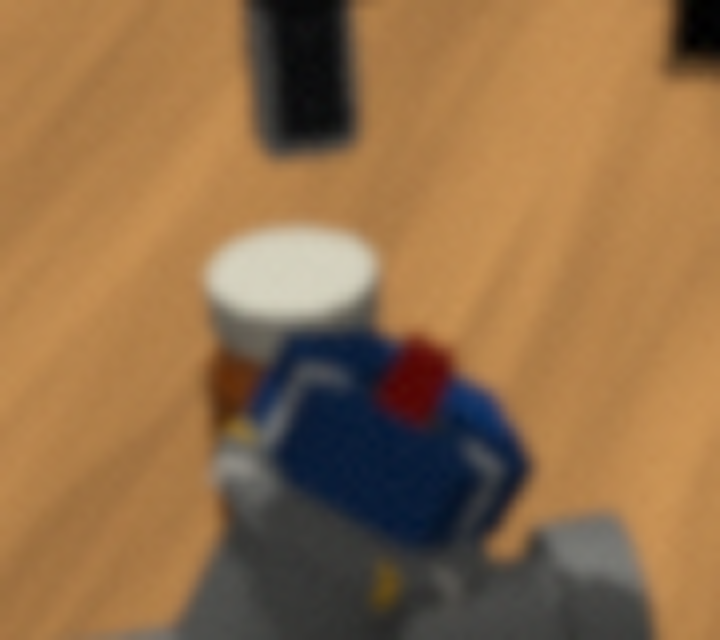

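```bash
python3 - <<'E'
from pose import *
E=([0.6277789225301105, 0.013979919807816793, 0.215124298082264],[-179.99081544365652, 0.014465693509320804, -148.09861357622054])
# ideal-labelled: corner angles in neck frame 30..330 ; nut mark0 at bottom
run(*E,{30:(508,590),90:(643,340),150:(492,122),210:(220,135),270:(92,365),330:(240,590)},[(377,590),(573,225),(158,248)],6,[214,117])
E
```

```text
in neck mm [ -3.4   0.8 -20.5] rot 1.7 axis [ 0.1   -0.046  0.994] tilt 6.3 err 1.06
in neck mm [ -3.9   0.5 -21.8] rot 1.7 axis [ 0.109 -0.04   0.993] tilt 6.6 err 0.92
```

```bash
python3 - <<'E'
from pose import *
A=cam('wrist',dict(ee_pos=np.array([0.6075707866543836, 0.0009117479835629781, 0.11415463290979624]),tcp_rot=np.array([179.9997479575285, -0.026430751809545388, 174.5716970985722])))
B=cam('wrist',dict(ee_pos=np.array([0.6277789225301105, 0.013979919807816793, 0.215124298082264]),tcp_rot=np.array([-179.99081544365652, 0.014465693509320804, -148.09861357622054])))
fa=lambda p:np.array(p)/4-.38+[190,160]; fb=lambda p:np.array(p)/6-.42+[214,117]
pts={'c150':(150,.03464,(288,150),(492,122)),'c210':(210,.03464,(75,327),(220,135)),'c270':(270,.03464,(95,617),(92,365)),'c30':(30,.03464,(595,598),(508,590)),'c90':(90,.03464,(563,268),(643,340)),'m120':(120,.03,(415,200),(573,225)),'m240':(240,.03,(75,468),(158,248)),'m0':(0,.03,(462,690),(377,590))}
M=[];O=[]
for k,(a,r,p,q) in pts.items():
    X,res=tri([A,B],[fa(p),fb(q)]);n=Rn_.T@(X-C0)*1000
    t=np.array([r*np.cos(np.radians(a)),r*np.sin(np.radians(a)),.00625])*1000
    print(k,n.round(1),t.round(1),np.round(res,1));M.append(t);O.append(n)
M=np.array(M);O=np.array(O);m=M.mean(0);o=O.mean(0)
U,_,V=np.linalg.svd((M-m).T@(O-o));R=V.T@np.diag([1,1,np.linalg.det(V.T@U.T)])@U.T
print('tilt',np.degrees(np.arccos(R[2,2])),R[:,2],'rot',np.degrees(np.arctan2(R[1,0],R[0,0])),'shift',o-R@m, 'origin',o+R@(np.array([0,0,-15.75])-m))
X,res=tri([A,B],[fa((533,660)),fb((368,658))]);print('W0 collar',Rn_.T@(X-C0)*1000,res)
E
```

```text
c150 [-30.6  15.8   6.4] [-30.   17.3   6.2] [0.2 0.2]
c210 [-29.1 -18.7   6. ] [-30.  -17.3   6.2] [0.1 0.1]
c270 [  1.5 -34.1   6.4] [ -0.  -34.6   6.2] [0.3 0.3]
c30 [29.6 16.6  3.5] [30.  17.3  6.2] [0.2 0.2]
c90 [-0.9 34.   6.5] [ 0.  34.6  6.2] [0.2 0.2]
m120 [-15.9  25.4   8.1] [-15.   26.    6.2] [0.4 0.4]
m240 [-13.7 -26.3   7.9] [-15.  -26.    6.2] [0.7 0.7]
m0 [30.2  0.5  8. ] [30.   0.   6.2] [0.7 0.7]
tilt 1.0012016691981767 [0.01618536 0.00658431 0.99984733] rot 1.7277979804801857 shift [ 0.11121008 -0.44527378  0.31373738] origin [ -0.14370928  -0.54897666 -15.43385805]
W0 collar [ 33.62214191  -0.09746739 -22.87641096] [np.float64(0.28850893694203206), np.float64(0.28850893694202834)]
```

```bash
python3 - <<'E'
from pose import *
A=cam('wrist',dict(ee_pos=np.array([0.6075707866543836, 0.0009117479835629781, 0.11415463290979624]),tcp_rot=np.array([179.9997479575285, -0.026430751809545388, 174.5716970985722])))
B=cam('wrist',dict(ee_pos=np.array([0.6277789225301105, 0.013979919807816793, 0.215124298082264]),tcp_rot=np.array([-179.99081544365652, 0.014465693509320804, -148.09861357622054])))
fa=lambda p:np.array(p)/4-.38+[190,160]; fb=lambda p:np.array(p)/6-.42+[214,117]
X,res=tri([A,B],[fa((280,466)),fb((371,317))]);print(Rn_.T@(X-C0)*1000,res)
t=snap('top','t53')[0]
crop('t53',(130,120,300,165),2.6,'t53z')
o=get_obs();print(o['time'],o['wrist_force'])
E
```

```text
[ 1.41554321  0.38578891 21.7632679 ] [np.float64(0.03279476175785607), np.float64(0.032794761757952914)]
41.8167 [-0.06447061 -0.197553   -1.16156359]
```

View pics/t53z.png

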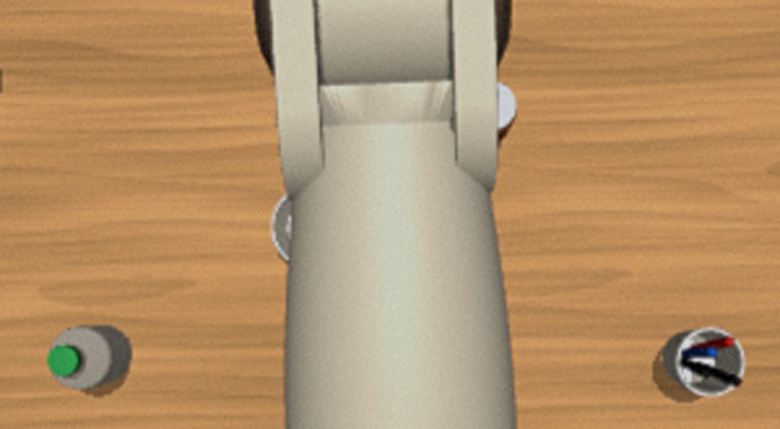

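```bash
python3 -c "
from workcell import *
print(job_done())"
```

```text
the job is handed in; nothing more can be done
None
```

The strainer is back together: the red disk is down in the mouth and the blue nut is screwed down over it, white marks at the white marks. Everything is released. I handed the job in at about 41.8 s, with no verdict reported.

**How it went:** I seated the disk by tilting it against the high side of the rim. The first attempt to fit the nut cocked it and pulled the disk partly out of its recess. I then lifted the nut off, pushed the disk back in with the nut's corner, set the nut down on the bench to re-grip it and started again. On the second try the nut settled square at the yellow marks. I turned it the 88 degrees clockwise with the gripper as a wrench, in three strokes.

**Last checks, each from two wrist views after letting go:**

| Check | Measured | Required |
|---|---|---|
| Nut origin below the rim | 15.4 mm | 14.7 to 17.5 mm |
| Nut off the axis | 0.6 mm | within 3 mm in x and in y |
| Nut tilt | about 1° | under 4° |
| Nut marks from the white marks | about 1.7°, roughly 1 mm | within 9 mm |
| Top of the disk's post | 1.4 mm off the axis | disk within 3 mm |
| Disk depth, inferred from the post top | about 3.2 mm below the rim | 2.5 to 5.5 mm |

- **Checks that disagreed:** single-view fits of the nut gave 3 to 7° of tilt and a depth of 18 to 22 mm. They were biased, so I went by the two-view result.
- **Bystanders:** the final top view shows the bottle and the pen cup upright, apparently where they started. The arm hid most of the jar and the bowl in that view; in the last wrist and side views the jar stood where it was, and I saw no contact with either.

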